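# Service the coffee bar's water filter

### The job

Service the coffee bar's water filter: first slide every spent wound filter cartridge up off its standpipe and put it inside the black tub. Then turn the doser bowl's locking ring clockwise by its tabs until it clicks fully home, and only after that pour all six anti-scale balls from the steel cup into the doser bowl. Finally stand the empty cup upright on the middle of its cork coaster, and leave the sugar jar, tumbler and milk pot where they are.

Things in the scene. Friction and masses are not known exactly. Their poses are not given: they have to be found in the camera images.
- cart1: Spent string-wound filter cartridge, a cream tube 60 mm outside diameter, 32 mm bore, 100 mm long, about 0.22 kg. Origin at its centre (mid-length, on the axis), z along its axis. It starts upright over the standpipe at manifold y = -135 mm, or is absent
- cart2: Spent string-wound filter cartridge, a cream tube 60 mm outside diameter, 32 mm bore, 100 mm long, about 0.22 kg. Origin at its centre (mid-length, on the axis), z along its axis. It starts upright over the standpipe at manifold y = -45 mm, or is absent
- cart3: Spent string-wound filter cartridge, a cream tube 60 mm outside diameter, 32 mm bore, 100 mm long, about 0.22 kg. Origin at its centre (mid-length, on the axis), z along its axis. It starts upright over the standpipe at manifold y = 45 mm, or is absent
- cart4: Spent string-wound filter cartridge, a cream tube 60 mm outside diameter, 32 mm bore, 100 mm long, about 0.22 kg. Origin at its centre (mid-length, on the axis), z along its axis. It starts upright over the standpipe at manifold y = 135 mm, or is absent
- manifold: Fixed grey filter manifold, block 90 (x) x 340 (y) x 30 mm high with four upright steel standpipes, 22 mm diameter, rising from z = 30 to z = 120 mm at y = -135, -45, 45 and 135 mm. Cartridges stand on the block, over the pipes, 5 mm radial play. Origin at the centre of the underside
- tub: Loose black open plastic tub, 190 (x) x 250 (y) x 50 mm high, walls and floor 5 mm, 0.8 kg. Origin at the centre of its underside; y along its long side
- doser: Fixed round white doser bowl, 124 mm diameter, its black locking ring on top. Origin at the centre of its underside, z up the bowl's axis. Inner floor at z = 12 mm, conical inside; ring from z = 68 to 80 mm, outer diameter 124 mm, mouth 110 mm diameter; the tabs rise to z = 115 mm
- lockring (a joint): Bayonet locking ring of the doser: 0 = fully unlocked, grows as the ring turns clockwise seen from above, stop at 1.571 rad = locked. Dry friction of about 0.12 N m; between 1.34 and 1.42 rad a spring pawl on the bowl's side resists (about 0.5 N m in all); past 1.42 rad it has clicked, and turned on to the stop it stays locked
- tab_a (a point): Top centre of one of the ring's two upright black tabs, 180 degrees apart. Tab: 20 mm along the radius, 12 mm thick across it, rising 35 mm above the ring's top face; this point is 62 mm from the ring's axis, 115 mm above the table; its x axis runs along the radius, it moves with the ring
- tab_b (a point): Top centre of one of the ring's two upright black tabs, 180 degrees apart. Tab: 20 mm along the radius, 12 mm thick across it, rising 35 mm above the ring's top face; this point is 62 mm from the ring's axis, 115 mm above the table; its x axis runs along the radius, it moves with the ring
- cup: Plain steel cup without handle, 85 mm high, outside diameter 56 mm at the foot widening to 64 mm at the rim, wall 3 mm, 0.12 kg, holding six balls. Origin at the centre of its underside, z up its axis
- coaster: Fixed round cork coaster, 100 mm diameter, 4 mm thick, on which the cup starts. Origin at the centre of its underside
- ball1: White anti-scale dosing ball, 22 mm diameter, 12 g, starts in the cup. Origin at its centre
- ball2: White anti-scale dosing ball, 22 mm diameter, 12 g, starts in the cup. Origin at its centre
- ball3: White anti-scale dosing ball, 22 mm diameter, 12 g, starts in the cup. Origin at its centre
- ball4: White anti-scale dosing ball, 22 mm diameter, 12 g, starts in the cup. Origin at its centre
- ball5: White anti-scale dosing ball, 22 mm diameter, 12 g, starts in the cup. Origin at its centre
- ball6: White anti-scale dosing ball, 22 mm diameter, 12 g, starts in the cup. Origin at its centre
- sugar_jar: Closed sugar jar, 70 mm diameter, 110 mm high, a loose bystander, to be left where it is. Origin at the centre of its underside
- tumbler: Clear tumbler, 66 mm diameter, 100 mm high, a loose bystander, to be left where it is. Origin at the centre of its underside
- milk_pot: Steel milk pot, 90 mm diameter, 70 mm high, a loose bystander, to be left where it is. Origin at the centre of its underside
There are look-alikes about, which are no part of the job. Leave any purple look-alike of the cart4 alone.

How it is judged (in metres and radians):
On the way, in this order (a step that is already met when the one before it is completed fails the run):
1. every cartridge is in the tub and let go (x of cart1 in the frame of tub between -0.085 and 0.085 m and y of cart1 in the frame of tub between -0.115 and 0.115 m and z of cart1 in the frame of tub between 0 and 0.08 m and x of cart2 in the frame of tub between -0.085 and 0.085 m and y of cart2 in the frame of tub between -0.115 and 0.115 m and z of cart2 in the frame of tub between 0 and 0.08 m and x of cart3 in the frame of tub between -0.085 and 0.085 m and y of cart3 in the frame of tub between -0.115 and 0.115 m and z of cart3 in the frame of tub between 0 and 0.08 m and x of cart4 in the frame of tub between -0.085 and 0.085 m and y of cart4 in the frame of tub between -0.115 and 0.115 m and z of cart4 in the frame of tub between 0 and 0.08 m and contact force between the fingers and cart1 below 0.1 N and contact force between the fingers and cart2 below 0.1 N and contact force between the fingers and cart3 below 0.1 N and contact force between the fingers and cart4 below 0.1 N), for 0.2 s.
2. the locking ring is clicked home, before any ball is in the doser (value of joint lockring above 1.45 rad and not (horizontal distance between ball1 and doser below 0.052 m) and not (horizontal distance between ball2 and doser below 0.052 m) and not (horizontal distance between ball3 and doser below 0.052 m) and not (horizontal distance between ball4 and doser below 0.052 m) and not (horizontal distance between ball5 and doser below 0.052 m) and not (horizontal distance between ball6 and doser below 0.052 m)), for 0.2 s.
3. all balls are in the doser bowl (horizontal distance between each of ball1, ball2, ball3, ball4, ball5, ball6 and doser below 0.052 m and z of ball1 in the frame of doser between 0.01 and 0.075 m and z of ball2 in the frame of doser between 0.01 and 0.075 m and z of ball3 in the frame of doser between 0.01 and 0.075 m and z of ball4 in the frame of doser between 0.01 and 0.075 m and z of ball5 in the frame of doser between 0.01 and 0.075 m and z of ball6 in the frame of doser between 0.01 and 0.075 m and value of joint lockring above 1.45 rad), for 0.2 s.
At the end, for the whole second after the job is handed in: Every cartridge inside the tub (centre within the walls, under 80 mm above its underside, standing or lying), ring beyond 1.45 rad, all six balls in the doser below its rim, cup upright (within 7 degrees) on the coaster within 30 mm of its centre, all at rest (all of step 3 and x of cart1 in the frame of tub between -0.085 and 0.085 m and y of cart1 in the frame of tub between -0.115 and 0.115 m and z of cart1 in the frame of tub between 0 and 0.08 m and x of cart2 in the frame of tub between -0.085 and 0.085 m and y of cart2 in the frame of tub between -0.115 and 0.115 m and z of cart2 in the frame of tub between 0 and 0.08 m and x of cart3 in the frame of tub between -0.085 and 0.085 m and y of cart3 in the frame of tub between -0.115 and 0.115 m and z of cart3 in the frame of tub between 0 and 0.08 m and x of cart4 in the frame of tub between -0.085 and 0.085 m and y of cart4 in the frame of tub between -0.115 and 0.115 m and z of cart4 in the frame of tub between 0 and 0.08 m and horizontal distance between cup and coaster below 0.03 m and angle between cup's own z axis and vertical below 0.12 rad and height (world z) of cup below 0.012 m and linear speed of each of cart1, cart2, cart3, cart4, cup, tub, ball1, ball2, ball3, ball4, ball5, ball6 below 0.03 m/s); the robot touches nothing.
It fails at once if the sugar jar is moved by more than 40 mm (distance of sugar_jar from where it was at the start of the episode above 0.04 m).
It fails at once if the tumbler is moved by more than 40 mm (distance of tumbler from where it was at the start of the episode above 0.04 m).
It fails at once if the milk pot is moved by more than 40 mm (distance of milk_pot from where it was at the start of the episode above 0.04 m).
Of cart1, cart2, cart3, cart4 only 3 to 4 are there at a start; the rules pass over those that are not, and their reading is None.
At some moment in a run one of tub, cart1, cart2, cart3, cart4 may be knocked a few centimetres aside while the robot is not near it.
It also fails if it takes over 200 s, if anything falls off the work surface, if the arm or the gripper's body presses on something with over 40 N, if the wrist force passes 120 N, or if a joint passes its speed limit or range.

### The arm

A 6-joint arm with a two-finger parallel gripper is mounted at the origin on the work surface. World frame = base frame: x ahead of the robot, y to its left, z up, the work surface at z = 0. Lengths are in m, angles in degrees, forces in N, time in s.
With the tool pointing down it reaches from about 0.4 to 0.825 m from the base axis. Payload 7 kg.
Tool frame: the origin (TCP) lies midway between the tips of the shut fingers; the grasp point (between the pads) lies r.hold_point_z behind it (r.hold_point_z is the distance from the TCP to the grasp point, in m); z points along the fingers, x is the direction in which the jaws open and shut, and the axes are right-handed (so a half turn about z gives the same grasp; the last joint's range is limited). The gripper opens to 88 mm and grips with 3 to 60 N. Pads are 19 mm wide; open, the fingers measure 130 mm over their backs; the gripper's body (78 mm by 193 mm) begins 47 mm behind the grasp point.
Start: joints at [91.335, 20.546, 0.682, 0, -70.136, -16.507], TCP at [0.177, 0.651, 0.227] pointing down, gripper open.
Joint ranges: [-176.03, 176.03], [-82.01, 121.73], [-58.28, 71.71], [-173.87, 95.51], [-174.79, -0.11], [-173.66, 173.66]. Speed limits (degrees/s): [136.94, 136.94, 172.46, 180, 180, 180].

### API

Orientations are given as [roll, pitch, yaw] about the fixed x, y, z axes, in that order (R = Rz(yaw) Ry(pitch) Rx(roll)).
In Python, from plant import get_state, viewer, close_job, r gives the robot as it stands.
- The arm moves only by the tool apply_moves, never from a script. Its argument "plan" is a list of rows, each a list of 3 entries, a list of its own where there are three numbers: the closure in counts, from 0 (fully open) to 255 (shut), then the shift along the tool's x, y, z in units of 50 mm (1.0 is 50 mm), then the turn about the tool's z in units of 6 degrees (1.0 is 6 degrees). A call has 1 to 12 rows; each row shifts and turns the commanded pose from where the row before left it, along the tool's axes as they then stand; what a row does not reach is not made up. A row lasts 1/8 s, in which the tool goes at most 62.5 mm and 10.7 degrees, less where a joint would pass 70% of its speed; a pose out of reach is approached as far as the arm can. A call is refused whole if a number of a shift passes 1 or a number of a turn 1, either way. A call with a gripper value outside its range is refused whole. The fingers move at their own pace and stop on an object; "squeeze" is the grip in N (left out, the last holds). Time passes only in rows, so rows that do not move let the fingers close. It gives the time, the measured TCP pose, the force and the opening at its end, in the units of the state.
- get_state(): the state, without advancing time (a new reading comes with each control period).
- viewer.capture(name): name is "scene" or "top" or "wrist"; returns a dict with "frame" (420x560x3 uint8, blue, green, red), "K" (3x3 intrinsics, pixels), "D" ([k1, k2, p1, p2, k3] as OpenCV has them; the pictures are not rectified), "R" (3x3) and "t" (3): a world point X has camera coordinates R X + t; the wrist camera has in their place "mount" (4x4, takes a point from camera to tool coordinates, whose origin is the TCP and whose axes are the tool frame's). Camera axes: x right, y down, z forward; pixel columns grow to the right and rows downward; lengths in m; the calibration is good to about 2 mm. A picture is of the moment at which its call begins: read the wrist's pose just before it. There is no depth.
- close_job(): hands the job in, once; it reports no verdict.
The state is a dict: "time_s": time; "joints": joint angles; "qd": joint speeds; "joint_torque": joint torques, N m; "tcp_pos": TCP position; "eef_rot": TCP orientation; "contact_force": force on the tool from outside, world axes, zero at the start; "moment": the same for the moment, N m; "gripper_width": finger opening in m.
Only numpy, scipy, OpenCV 4.12 (cv2) and the standard library are available. Lean on these libraries where they do the work, as an engineer would, in place of code of your own. Each camera call takes 0.05 s, during which the arm holds its last target.

## Working session

There is one attempt and no reset: what is moved stays moved. The work goes in short steps, Python scripts to look and compute and a tool call to move; the robot and the scene stay as the last step left them, time stands still between calls to the robot, and variables do not carry over. Pictures are saved under pics/ and viewed, and the job is handed in when it is done.

Besides the shell and the picture viewer there is one more tool, called after "Request:" as a command line: name --argument value ..., lists and objects as JSON in quotes. apply_moves: Moves the arm, as the interface text tells. Its arguments: {"type":"object","properties":{"plan":{"type":"array","items":{"type":"array"}},"squeeze":{"type":"number"}},"required":["plan"]}

```bash
ls -la; mkdir -p pics; python3 - <<'E'
from plant import get_state, viewer, close_job, r
import cv2
print(get_state()); print(r.hold_point_z, [a for a in dir(r) if a[0]!='_'])
for n in ["scene","top","wrist"]:
    c=viewer.capture(n); cv2.imwrite(f"pics/{n}0.png",c["frame"])
    print(n,{k:v for k,v in c.items() if k!="frame"})
E
```

```text
total 12
drwxr-xr-x  3 agent agent 4096 Dec  6 08:55 .
drwxr-xr-x 23 root  root  4096 Dec  6 08:55 ..
drwxr-xr-x  2 agent agent 4096 Dec  6 08:55 pics
{'time_s': 0.0, 'joints': array([ 9.13347521e+01,  2.05912990e+01,  6.32663164e-01, -1.95106694e-02,
       -7.01357324e+01, -1.65048894e+01]), 'qd': array([-0.01225462, -0.03095323,  0.01978136,  0.07685747, -0.02487499,
        0.08599778]), 'joint_torque': array([-3.00520887e-04, -5.82728148e+01,  2.93062985e+01,  6.99721590e+00,
        7.21115386e-03, -1.57540599e-04]), 'tcp_pos': array([0.17656302, 0.65098278, 0.22561771]), 'eef_rot': array([-1.79990773e+02, -9.56908377e-02, -1.05176790e+02]), 'contact_force': array([-0.91815986, -0.52306503,  0.60403994]), 'moment': array([-0.00557096,  0.0123542 ,  0.02545679]), 'gripper_width': 0.08751970168413813}
0.0188 ['Unreachable', 'hold_point_z']
scene {'K': array([[455.44248322,   0.        , 283.40998678],
       [  0.        , 455.44248322, 209.51872454],
       [  0.        ,   0.        ,   1.        ]]), 'D': array([-0.0319238,  0.       ,  0.       ,  0.       ,  0.       ]), 'R'
[... 535 characters left out ...]
841],
       [ 0.08633024, -0.02582241, -0.99593187]]), 't': array([-0.00568113,  0.61662851,  1.03321151])}
wrist {'K': array([[329.22393516,   0.        , 281.30773816],
       [  0.        , 329.22393516, 213.52755193],
       [  0.        ,   0.        ,   1.        ]]), 'D': array([0.00513948, 0.        , 0.        , 0.        , 0.        ]), 'mount': array([[ 9.99999734e-01,  2.02041946e-04,  7.01037931e-04,
         2.28682952e-04],
       [-3.79414403e-04,  9.64748429e-01,  2.63173565e-01,
        -7.06131409e-02],
       [-6.23153143e-04, -2.63173761e-01,  9.64748249e-01,
        -1.56853517e-01],
       [ 0.00000000e+00,  0.00000000e+00,  0.00000000e+00,
         1.00000000e+00]])}
```

View pics/top0.png

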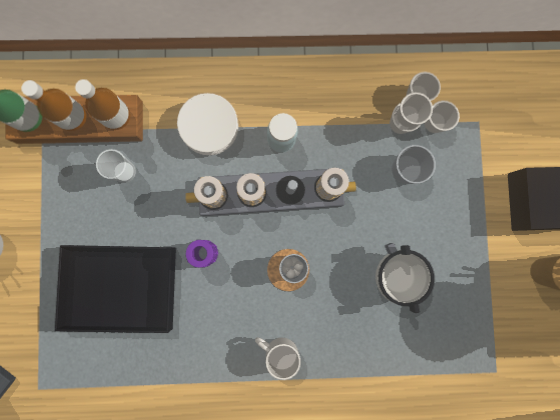

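View pics/scene0.png

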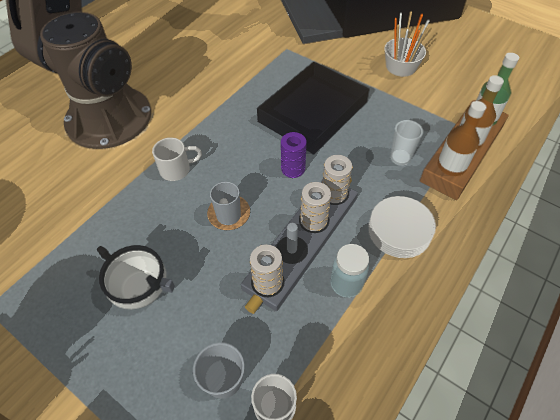

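View pics/wrist0.png

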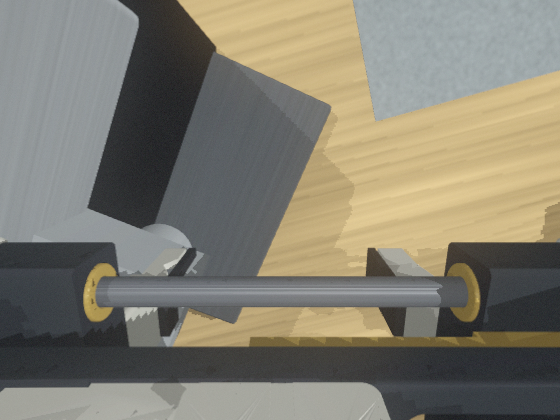

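Top view: three cream cartridges at about (210,190), (251,189), (333,183), with an empty pipe at (291,188). The purple look-alike is at (202,253), the tub at (115,289), cup on coaster at (292,268) and doser at (405,277). I'll enlarge these to confirm and measure.

```bash
cat > h.py <<'E'
import numpy as np, cv2
from scipy.spatial.transform import Rotation as Ro
from plant import get_state, viewer
def cap(n, name=None):
    s=get_state(); c=viewer.capture(n)
    if n=="wrist":
        T=np.eye(4); T[:3,:3]=Ro.from_euler('xyz',s['eef_rot'],degrees=True).as_matrix(); T[:3,3]=s['tcp_pos']
        M=T@c['mount']; c['R']=M[:3,:3].T; c['t']=-c['R']@M[:3,3]
    if name: cv2.imwrite(f"pics/{name}.png",c['frame'])
    return c
def ray(c,px):
    u=cv2.undistortPoints(np.array([[px]],float),c['K'],c['D'])[0,0]
    return -c['R'].T@c['t'], c['R'].T@np.array([u[0],u[1],1.])
def onz(c,px,z):
    o,d=ray(c,px); return o+d*(z-o[2])/d[2]
def tri(a,pa,b,pb):
    o1,d1=ray(a,pa);o2,d2=ray(b,pb)
    A=np.stack([d1,-d2],1); k=np.linalg.lstsq(A,o2-o1,rcond=None)[0]
    p,q=o1+k[0]*d1,o2+k[1]*d2
    return (p+q)/2, np.linalg.norm(p-q)*1000
def proj(c,X):
    p,_=cv2.projectPoints(np.array([X],float),cv2.Rodrigues(c['R'])[0],c['t'],c['K'],c['D']); return p[0,0]
def crop(c,x0,y0,w,h,k,name):
    cv2.imwrite(f"pics/{name}.png",cv2.resize(c['frame'][y0:y0+h,x0:x0+w],None,fx=k,fy=k,interpolation=cv2.INTER_CUBIC))
E
python3 - <<'E'
from h import *
a=cap("top"); b=cap("scene")
crop(a,180,150,190,140,4,"c1"); crop(a,360,225,90,100,6,"c2"); 
crop(b,230,140,140,170,3.5,"c3"); crop(b,90,170,170,150,4,"c4")
E
```

```text
(no output)
```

View pics/c1.png

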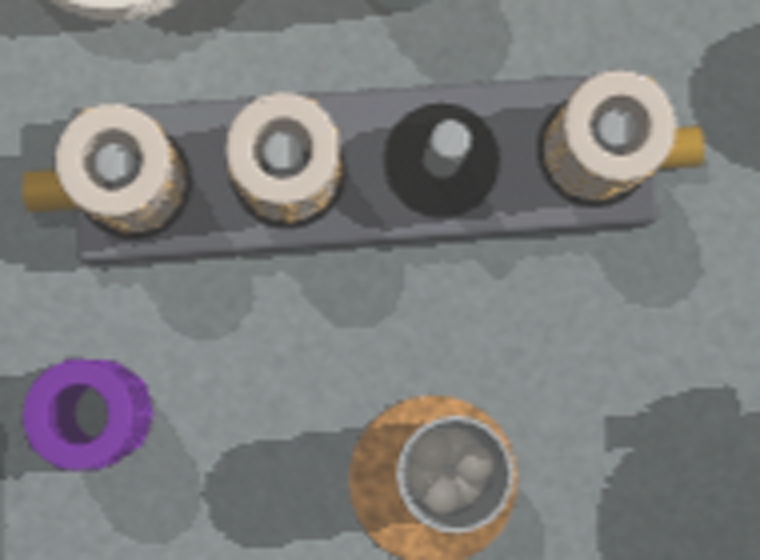

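View pics/c2.png

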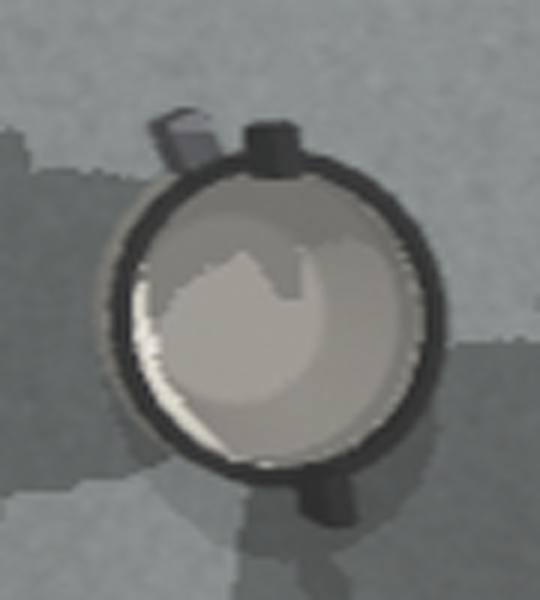

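View pics/c3.png

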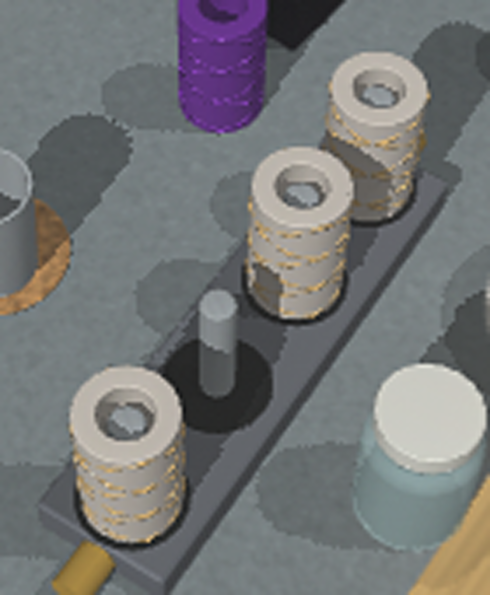

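View pics/c4.png

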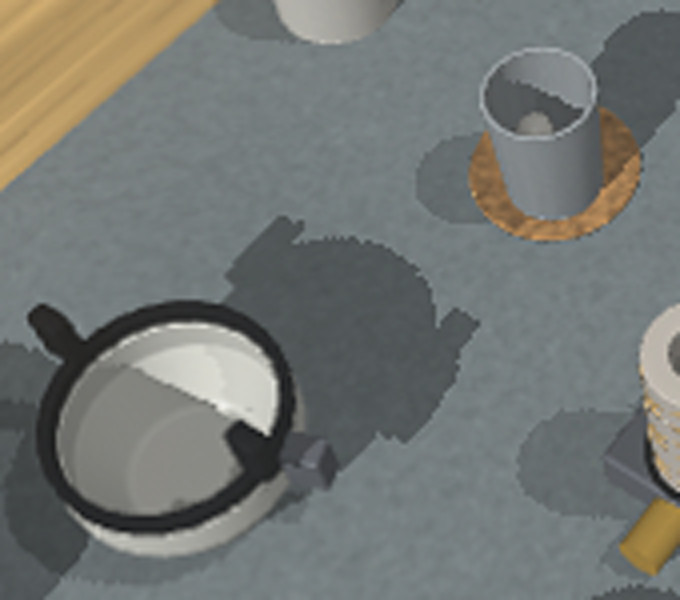

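```bash
python3 - <<'E'
from h import *
np.set_printoptions(precision=4,suppress=True)
a=cap("top"); b=cap("scene")
P={}
def A(x,y,k=4,o=(180,150)): return (o[0]+(x+.5)/k-.5,o[1]+(y+.5)/k-.5)
for n,pa,pb in [("c4?",A(113,160),A(379,92,3.5,(230,140))),("c3?",A(283,151),A(302,190,3.5,(230,140))),("pipe2",A(452,137),A(218,305,3.5,(230,140))),("c1?",A(620,126),A(127,416,3.5,(230,140))),
 ("cup",A(457,473),A(538,93,4,(90,170))),("ring",A(283,318,6,(360,225)),A(166,416,4,(90,170))),
 ("tabfar",A(272,128,6,(360,225)),A(240,435,4,(90,170))),("tabnear",A(333,515,6,(360,225)),A(45,315,4,(90,170))),
 ("purple",A(78,414),A(222,5,3.5,(230,140)))]:
    X,e=tri(a,pa,b,pb); print(n,X,round(e,1), np.hypot(*X[:2]))
print("coaster",onz(a,A(435,478),.004), onz(b,A(557,174,4,(90,170)),.004))
for c in [(60,246),(176,247),(172,332),(56,330)]: print("tub rim",onz(a,c,.05))
print("camtop",-a['R'].T@a['t'],"scene",-b['R'].T@b['t'])
for n,px in [("mug",(283,360)),("milkpot",(415,163)),("jar",(284,127)),("tumbler",(110,163)),("bowl",(207,124))]:print(n,onz(a,px,.07))
crop(a,40,230,150,120,5,"tub0"); crop(b,240,50,150,110,5,"tub1")
E
```

```text
c4? [0.6518 0.1214 0.1231] 0.6 0.663036429528416
c3? [0.6546 0.0314 0.1224] 0.4 0.655403585547789
pipe2 [ 0.6599 -0.0597  0.1177] 0.8 0.662589408435472
c1? [ 0.6631 -0.1489  0.124 ] 0.7 0.6795779452395768
cup [ 0.4795 -0.0581  0.0863] 0.5 0.4830285874541425
ring [ 0.45   -0.3089  0.0707] 0.9 0.5458736914478091
tabfar [ 0.5165 -0.2998  0.115 ] 11.1 0.5971769345039101
tabnear [ 0.3826 -0.3123  0.1054] 0.4 0.4938813425873179
purple [0.5177 0.1456 0.0961] 1.5 0.5377575061857506
coaster [ 0.4735 -0.0499  0.004 ] [ 0.4785 -0.0545  0.004 ]
tub rim [0.5436 0.4626 0.05  ]
tub rim [0.5333 0.2045 0.05  ]
tub rim [0.3457 0.2154 0.05  ]
tub rim [0.3593 0.4691 0.05  ]
camtop [0.5247 0.0034 1.0828] scene [ 0.9339 -0.4581  0.8703]
mug [ 0.2809 -0.0284  0.07  ]
milkpot [ 0.7071 -0.3428  0.07  ]
jar [ 0.7981 -0.0473  0.07  ]
tumbler [0.7252 0.3453 0.07  ]
bowl [0.8092 0.1274 0.07  ]
```

View pics/tub0.png

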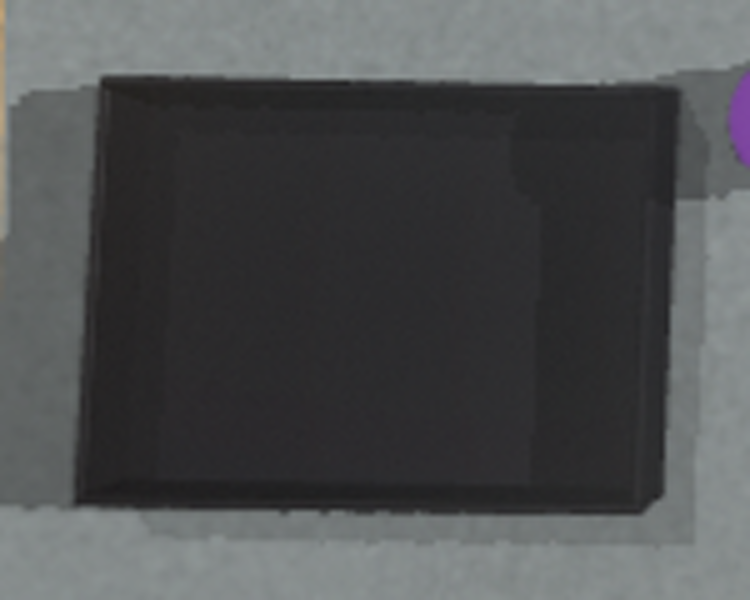

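View pics/tub1.png

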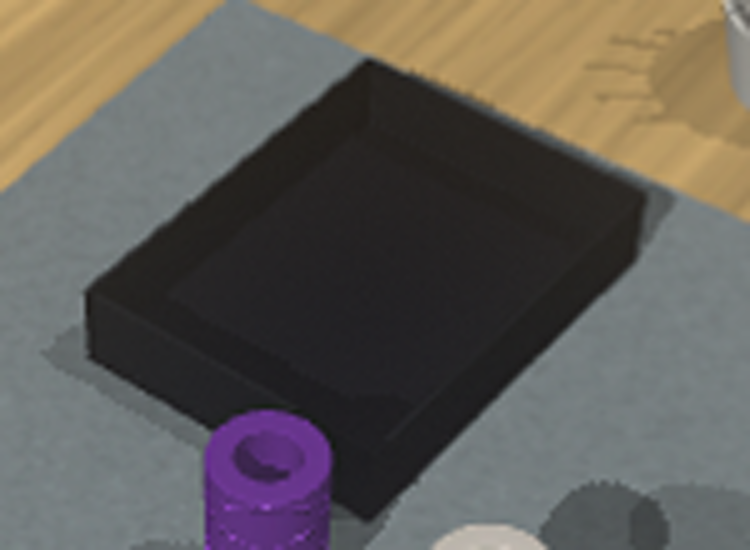

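The three cream cartridges stand over pipes at y≈0.121, 0.031 and −0.149; the pipe at −0.060 is empty. The purple tube at top (202,253) is free-standing on the mat and is the look-alike to leave alone. Cartridge tops measure about 0.123 (text says 0.130), with the pipe top at 0.118 (0.120). First I turn the tool.

Request:
apply_moves --plan '[[0,[0,0,0],1],[0,[0,0,0],1],[0,[0,0,0],1],[0,[0,0,0],1],[0,[0,0,0],1],[0,[0,0,0],1],[0,[0,0,0],1],[0,[0,0,0],1],[0,[0,0,0],1],[0,[0,0,0],1],[0,[0,0,0],1],[0,[0,0,0],1]]' --squeeze 30

```text
time_s: 1.85
tcp_pos: [0.1767, 0.6514, 0.2265]
eef_rot: [-180.0, -0.0, -177.4]
contact_force: [-0.5, 0.2, -0.5]
gripper_width: 0.0874
```

```bash
cat >> h.py <<'E'
def go(x,y,z,yaw=None,n=None,p0=None,yaw0=None):
    s=get_state(); p=s['tcp_pos'] if p0 is None else np.array(p0); R=Ro.from_euler('xyz',s['eef_rot'],degrees=True)
    d=R.inv().apply(np.array([x,y,z])-p)
    dy=0 if yaw is None else -((yaw-s['eef_rot'][2]+180)%360-180)
    m=max(np.linalg.norm(d)/.05,abs(dy)/6); n=n or int(np.ceil(m))
    print("pose",p.round(4),s['eef_rot'].round(2),"t",s['time_s'],"total units",(d/.05).round(2),"turn",round(dy/6,2),"n",n,"per row",(d/.05/n).round(3),round(dy/6/n,3))
E
python3 -c "
from h import *
print(get_state()['joints'])
go(.62,.09,.28)"
```

```text
[ 9.13340306e+01  2.05492915e+01  6.77581584e-01 -1.28998225e-03
 -7.01349021e+01 -8.87042034e+01]
pose [0.1767 0.6514 0.2265] [-179.99   -0.   -177.37] t 1.85 total units [ -8.34 -11.62  -1.07] turn 0.0 n 15 per row [-0.556 -0.775 -0.071] 0.0
```

Request:
apply_moves --plan '[[0,[-0.56,-0.78,-0.07],0],[0,[-0.56,-0.78,-0.07],0],[0,[-0.56,-0.78,-0.07],0],[0,[-0.56,-0.78,-0.07],0],[0,[-0.56,-0.78,-0.07],0],[0,[-0.56,-0.78,-0.07],0],[0,[-0.56,-0.78,-0.07],0],[0,[-0.56,-0.78,-0.07],0],[0,[-0.56,-0.78,-0.07],0],[0,[-0.56,-0.78,-0.07],0],[0,[-0.56,-0.78,-0.07],0],[0,[-0.56,-0.78,-0.07],0]]'

```text
time_s: 3.35
tcp_pos: [0.5361, 0.1993, 0.2689]
eef_rot: [180.0, 0.0, -177.2]
contact_force: [1.0, -0.7, -0.9]
gripper_width: 0.0875
```

```bash
python3 -c "
from h import *
go(.65,.05,.26); print(get_state()['joints'])"
```

```text
pose [0.5361 0.1993 0.2689] [ 1.7998e+02  2.0000e-02 -1.7717e+02] t 3.35 total units [-2.13 -3.09  0.18] turn 0.0 n 4 per row [-0.532 -0.774  0.045] 0.0
[ 3.99791769e+01  9.41683759e+00 -8.85024780e+00 -3.54143415e-03
 -7.17012065e+01 -3.71436641e+01]
```

Request:
apply_moves --plan '[[0,[-0.53,-0.6,0],0],[0,[-0.53,-0.6,0],0],[0,[-0.53,-0.6,0],0],[0,[-0.53,-0.6,0],0],[0,[0,0,0],0]]'

```text
time_s: 3.98
tcp_pos: [0.6483, 0.0839, 0.2676]
eef_rot: [-180.0, -0.1, -177.3]
contact_force: [0.9, 0.2, 0.4]
gripper_width: 0.0876
```

```bash
python3 -c "
from h import *
c=cap('wrist','w1'); b=cap('scene','s1'); print(get_state()['tcp_pos'])
for X in [(.652,.1214,.13),(.6546,.0314,.13)]: print(proj(c,X))
"
```

```text
[0.64712142 0.0856037  0.2681524 ]
[275.1254743  242.21257262]
[276.45975845 145.5431242 ]
```

View pics/w1.png

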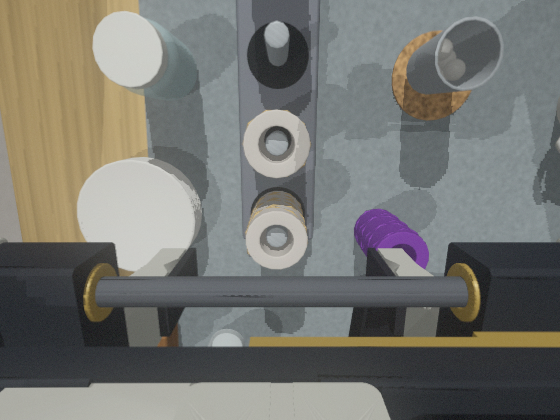

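Wrist view: cart4's top is centred at about (277,237) and cart3's at (276,143), 2–5 px off my predictions. I triangulate again.

```bash
python3 -c "
from h import *
c=cap('wrist'); b=cap('scene');a=cap('top')
def A(x,y,k=4,o=(180,150)): return (o[0]+(x+.5)/k-.5,o[1]+(y+.5)/k-.5)
for w,s,t in [((277,237.5),A(379,92,3.5,(230,140)),A(113,160)),((276.3,143.5),A(302,190,3.5,(230,140)),A(283,151))]:
  print(tri(c,w,b,s),tri(c,w,a,t),onz(c,w,.13))
go(.652,.1205,.2,yaw=-177.3)
"
```

```text
(array([0.64985031, 0.12280532, 0.11997293]), np.float64(1.841706746098159)) (array([0.65034833, 0.12034694, 0.1272515 ]), np.float64(2.6976692634278927)) [0.64922354 0.11861357 0.13      ]
(array([0.6541167 , 0.03216351, 0.12128497]), np.float64(0.5823166836778414)) (array([0.65374304, 0.03137058, 0.1284136 ]), np.float64(0.4762834410191514)) [0.65377705 0.03151405 0.13      ]
pose [0.6467 0.0866 0.2688] [ 1.7999e+02  1.0000e-02 -1.7712e+02] t 4.225 total units [-0.14  0.67  1.38] turn 0.03 n 2 per row [-0.07   0.336  0.688] 0.015
```

Request:
apply_moves --plan '[[0,[-0.05,0.34,0.4],0],[0,[-0.05,0.34,0.4],0],[0,[0,0,0.6],0],[0,[0,0,0],0]]'

```text
time_s: 4.72
tcp_pos: [0.6486, 0.1207, 0.1966]
eef_rot: [-179.9, -0.2, -177.1]
contact_force: [0.5, -0.2, -0.6]
gripper_width: 0.0879
```

```bash
python3 -c "
from h import *
c=cap('wrist','w2'); go(.6515,.1205,.081)
"
```

```text
pose [0.6498 0.1206 0.1985] [-1.7995e+02 -7.0000e-02 -1.7710e+02] t 4.775 total units [-0.04 -0.    2.35] turn 0.0 n 3 per row [-0.012 -0.001  0.783] 0.0
```

View pics/w2.png

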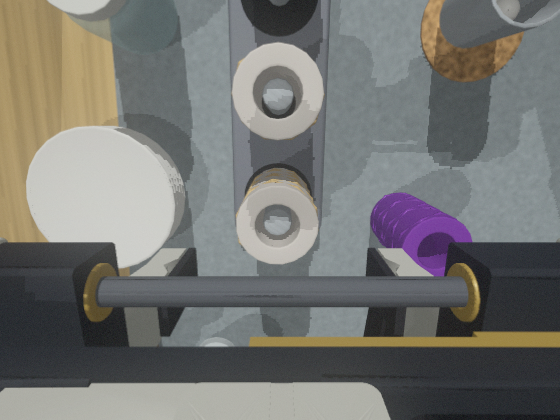

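Request:
apply_moves --plan '[[0,[-0.03,0,0.78],0],[0,[-0.03,0,0.78],0],[0,[0,0,0.78],0],[0,[0,0,0],0],[255,[0,0,0],0],[255,[0,0,0],0],[255,[0,0,0],0],[255,[0,0,0],0],[255,[0,0,0],0]]' --squeeze 30

```text
time_s: 5.9
tcp_pos: [0.6536, 0.1204, 0.0829]
eef_rot: [180.0, 0.1, -177.2]
contact_force: [-3.8, 0.6, 6.8]
gripper_width: 0.0599
```

```bash
python3 -c "
from h import *
s=get_state();print(s['gripper_width'],s['contact_force'],s['moment'])
a=cap('top','t2');b=cap('scene','s2');crop(b,230,120,160,130,5,'s2c')
def A(x,y,k=5,o=(40,230)): return (o[0]+(x+.5)/k-.5,o[1]+(y+.5)/k-.5)
for p in [(100,79),(655,90),(643,512),(77,503)]: print(onz(a,A(*p),.05))
for p in [(88,292),(368,60),(645,203),(372,455)]: print(onz(b,A(*p,5,(240,50)),.05))
"
```

```text
0.05990402762179397 [-3.78758362  0.55969492  6.77357997] [ 0.13366576  1.17963819 -0.03657133]
[0.54496396 0.46346506 0.05      ]
[0.53232493 0.21663286 0.05      ]
[0.34596734 0.22374132 0.05      ]
[0.35898118 0.47121385 0.05      ]
[0.34841709 0.22235228 0.05      ]
[0.35995588 0.46676764 0.05      ]
[0.54901459 0.45269232 0.05      ]
[0.53307726 0.21242146 0.05      ]
```

View pics/s2c.png

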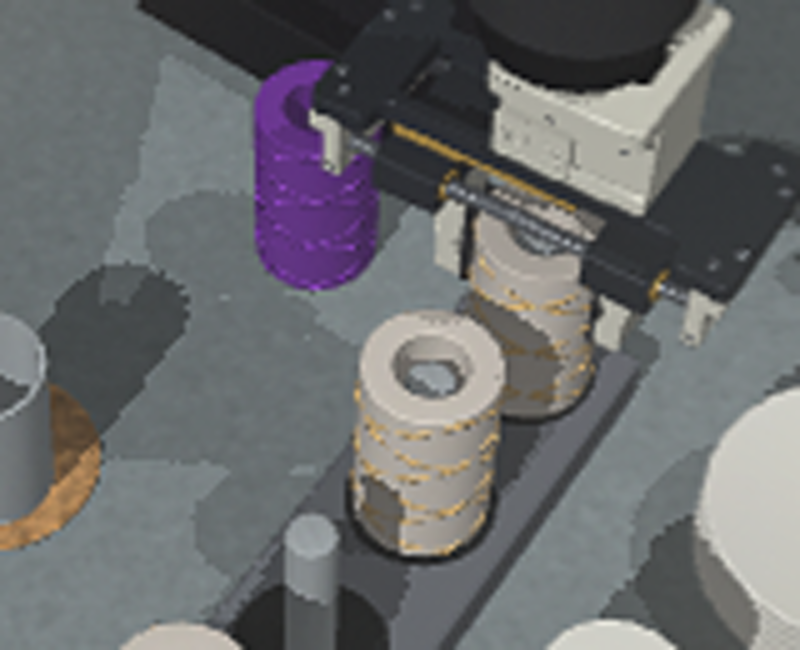

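cart4 is held (59.9 mm opening matches its diameter) and the purple tube is clear. The tub centre is about (0.446, 0.342), its long side turned about −3°, and the two views agree within 5 mm. Now lifting.

Request:
apply_moves --plan '[[255,[0,0,-0.3],0],[255,[0,0,-0.5],0],[255,[0,0,-0.7],0],[255,[0,0,-0.7],0],[255,[0,0,-0.6],0],[255,[0,0,-0.1],0]]'

```text
time_s: 6.75
tcp_pos: [0.6546, 0.1206, 0.2299]
eef_rot: [179.9, 0.3, -177.2]
contact_force: [0.3, 0.3, -2.8]
gripper_width: 0.0598
```

```bash
python3 -c "
from h import *
s=get_state();print(s['gripper_width'],s['contact_force'])
go(.450,.417,.225,yaw=177.1)
b=cap('scene','s3')
"
```

```text
0.059845780859658644 [ 0.27873369  0.27661347 -2.81523142]
pose [0.6546 0.1206 0.2299] [ 179.91    0.27 -177.16] t 6.75 total units [3.79 6.12 0.09] turn 0.96 n 8 per row [0.474 0.765 0.011] 0.119
```

View pics/s3.png

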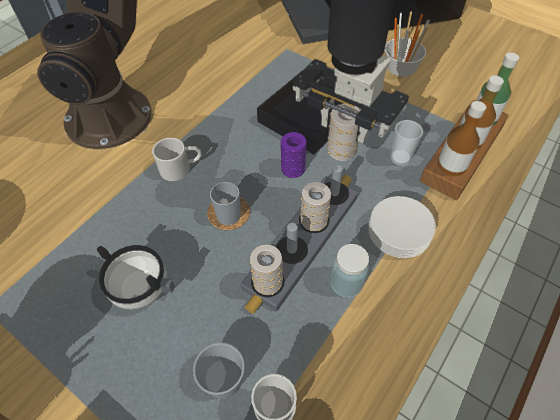

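The scene view shows cart4 lifted off its pipe, at about (343,135). Next: carry it to the tub.

Request:
apply_moves --plan '[[255,[0.3,0.5,0],0],[255,[0.45,0.73,0],0],[255,[0.45,0.73,0],0],[255,[0.45,0.73,0],0],[255,[0.45,0.73,0],0],[255,[0.45,0.73,0],0],[255,[0.45,0.73,0],0],[255,[0.45,0.73,0],0],[255,[0.34,0.51,0],0],[255,[0,0.1,0],0.95],[255,[0,0,0],0]]'

```text
time_s: 8.18
tcp_pos: [0.4481, 0.4216, 0.2251]
eef_rot: [-179.9, -0.1, 177.2]
contact_force: [-0.3, 0.0, -2.4]
gripper_width: 0.0602
```

```bash
python3 -c "
from h import *
go(.450,.417,.062,yaw=177.1)
c=cap('wrist','w3');a=cap('top','t3')
"
```

```text
pose [0.4481 0.4216 0.2251] [-1.7989e+02 -8.0000e-02  1.7721e+02] t 8.175 total units [-0.05 -0.08  3.26] turn 0.02 n 4 per row [-0.012 -0.021  0.815] 0.005
```

View pics/w3.png

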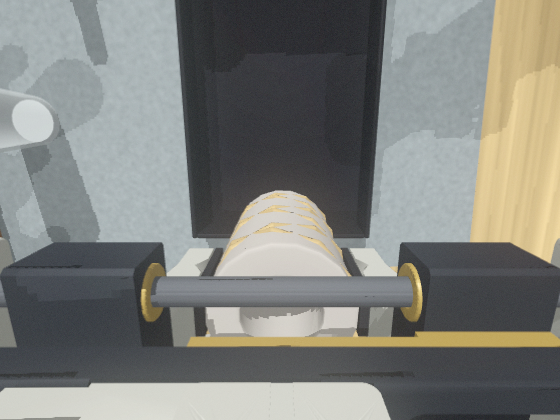

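View pics/t3.png

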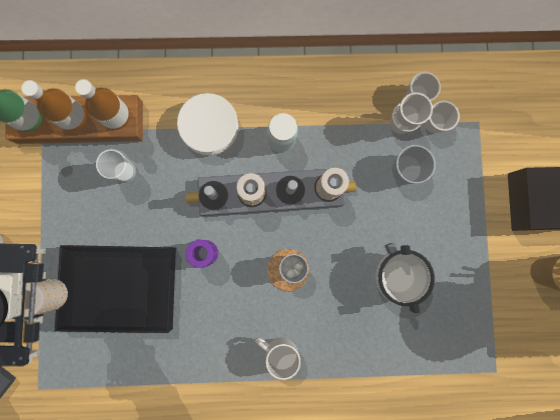

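```bash
python3 -c "
from h import *
c=cap('wrist')
for p in [(192,238),(370,238),(190,150),(377,150),(184,60),(380,60)]: print(onz(c,p,.05))
"
```

```text
[0.54555948 0.46265271 0.05      ]
[0.35580965 0.47184861 0.05      ]
[0.53657816 0.37056224 0.05      ]
[0.3509404  0.37948043 0.05      ]
[0.53219267 0.28854894 0.05      ]
[0.35053181 0.29720521 0.05      ]
```

The wrist view puts the tub's far wall at y≈0.467, which agrees. Lowering now, aiming at y 0.415.

Request:
apply_moves --plan '[[255,[-0.04,-0.12,0.8],0],[255,[0,0,0.8],0],[255,[0,0,0.8],0],[255,[0,0,0.5],0],[255,[0,0,0.3],0],[255,[0,0,0],0]]'

```text
time_s: 9.07
tcp_pos: [0.4505, 0.4148, 0.0658]
eef_rot: [-179.9, -0.0, 177.1]
contact_force: [0.2, -0.0, -1.4]
gripper_width: 0.06
```

```bash
python3 -c "
from h import *
go(.450,.415,.060,yaw=177.1)
c=cap('scene','s4')
"
```

```text
pose [0.4505 0.4148 0.0658] [-1.7991e+02 -5.0000e-02  1.7713e+02] t 9.075 total units [0.01 0.   0.12] turn 0.0 n 1 per row [0.01  0.004 0.116] 0.005
```

View pics/s4.png

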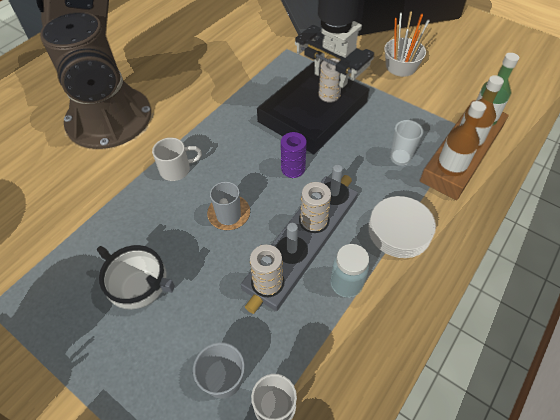

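Cart4 is inside the tub's far end. Lower 6 mm, release and retreat.

Request:
apply_moves --plan '[[255,[0,0,0.1],0],[255,[0,0,0.02],0],[0,[0,0,0],0],[0,[0,0,0],0],[0,[0,0,0],0],[0,[0,0,0],0],[0,[0,0,-0.4],0],[0,[0,0,-0.9],0],[0,[0,0,-0.9],0],[0,[0,0,-0.9],0],[0,[0,0,-0.2],0]]'

```text
time_s: 10.5
tcp_pos: [0.4516, 0.4167, 0.2295]
eef_rot: [179.7, 0.2, 177.1]
contact_force: [-0.5, 0.8, -0.6]
gripper_width: 0.0876
```

```bash
python3 -c "
from h import *
go(.655,.0317,.225,yaw=-177.2)
c=cap('scene','s5');cap('top','t5')
"
```

```text
pose [0.4516 0.4167 0.2295] [179.72   0.19 177.15] t 10.5 total units [-4.45 -7.49  0.07] turn -0.94 n 9 per row [-0.494 -0.832  0.008] -0.105
```

View pics/s5.png

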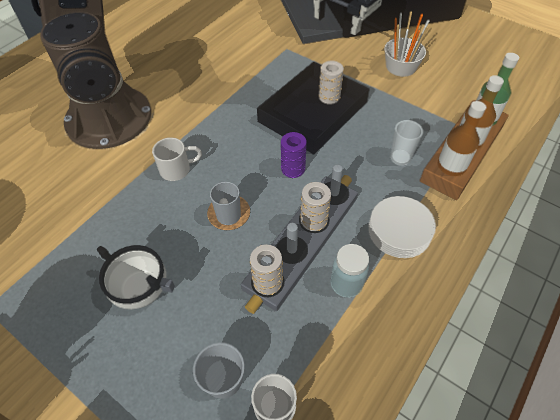

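Cart4 stands in the tub at (331,83). Next is cart3.

Request:
apply_moves --plan '[[0,[-0.3,-0.5,0],0],[0,[-0.5,-0.85,0],0],[0,[-0.5,-0.85,0],0],[0,[-0.5,-0.85,0],0],[0,[-0.5,-0.85,0],0],[0,[-0.5,-0.85,0],0],[0,[-0.5,-0.85,0],0],[0,[-0.5,-0.85,0],0],[0,[-0.5,-0.85,0],0],[0,[-0.1,-0.19,0.1],-0.94],[0,[0,0,0],0]]'

```text
time_s: 11.98
tcp_pos: [0.6507, 0.0293, 0.2179]
eef_rot: [-180.0, -0.2, -177.4]
contact_force: [-0.9, 0.0, -0.6]
gripper_width: 0.0874
```

```bash
python3 -c "
from h import *
go(.655,.0317,.081,yaw=-177.2)
c=cap('wrist','w6'); print(proj(c,(.654,.0317,.13)));cap('scene','s6')
"
```

```text
pose [0.6507 0.0293 0.2179] [-179.96   -0.23 -177.38] t 11.975 total units [-0.1   0.05  2.74] turn -0.03 n 3 per row [-0.033  0.015  0.913] -0.01
[276.11319848 221.7704132 ]
```

View pics/w6.png

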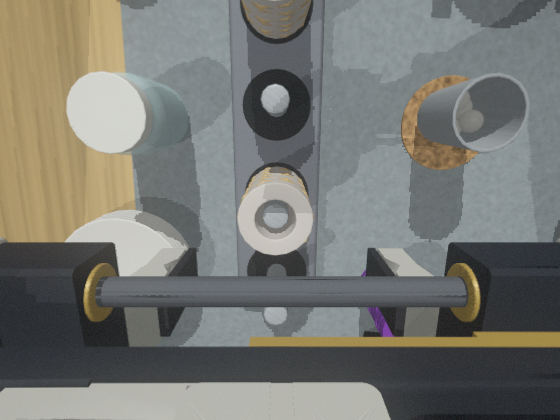

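Cart3's top is at (275,215), within a few mm of the prediction. Descend and grip.

Request:
apply_moves --plan '[[0,[-0.05,0,0.8],0],[0,[-0.05,0,0.8],0],[0,[0,0,0.8],0],[0,[0,0,0.34],0],[0,[0,0,0],0],[255,[0,0,0],0],[255,[0,0,0],0],[255,[0,0,0],0],[255,[0,0,0],0],[255,[0,0,0],0]]'

```text
time_s: 13.32
tcp_pos: [0.6565, 0.0306, 0.0843]
eef_rot: [-180.0, 0.0, -177.2]
contact_force: [-3.5, 0.5, 5.6]
gripper_width: 0.0581
```

```bash
python3 -c "
from h import *
b=cap('scene');crop(b,210,40,200,200,3,'s7')
"
```

```text
(no output)
```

View pics/s7.png

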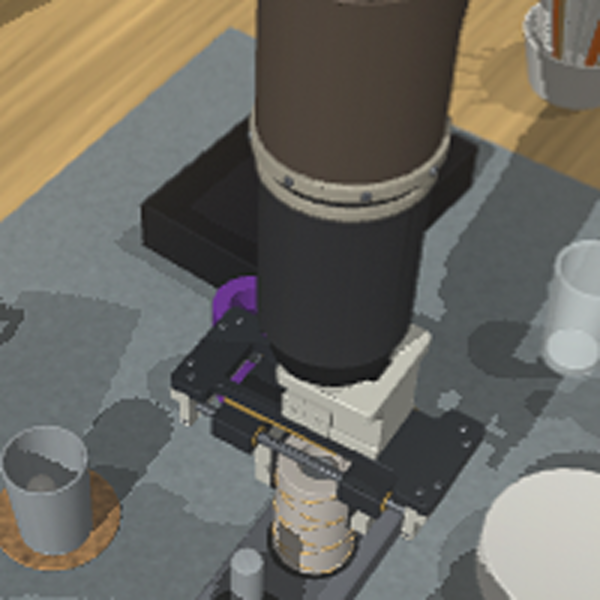

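Cart3 is held (58.1 mm). Lift it, keeping clear of the purple tube on the way.

Request:
apply_moves --plan '[[255,[0,0,-0.3],0],[255,[0,0,-0.5],0],[255,[0,0,-0.7],0],[255,[0,0,-0.7],0],[255,[0,0,-0.6],0],[255,[0,0,-0.1],0]]'

```text
time_s: 14.12
tcp_pos: [0.6576, 0.0309, 0.2317]
eef_rot: [179.9, 0.3, -177.2]
contact_force: [0.5, 0.1, -2.3]
gripper_width: 0.058
```

```bash
python3 -c "
from h import *
go(.446,.340,.23,yaw=177.1)
b=cap('scene','s8'); a=cap('top','t8')
"
```

```text
pose [0.6576 0.0309 0.2317] [ 179.95    0.26 -177.22] t 14.125 total units [3.93 6.38 0.02] turn 0.95 n 8 per row [0.491 0.797 0.003] 0.118
```

View pics/s8.png

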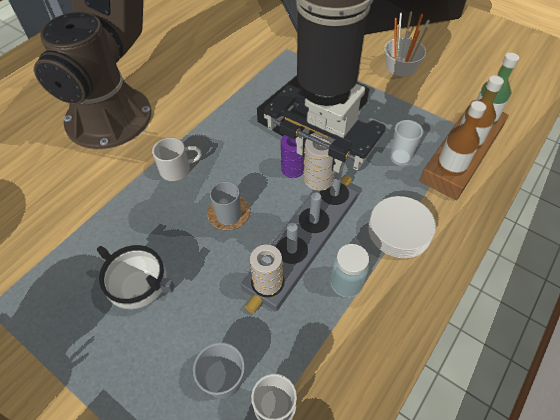

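View pics/t8.png

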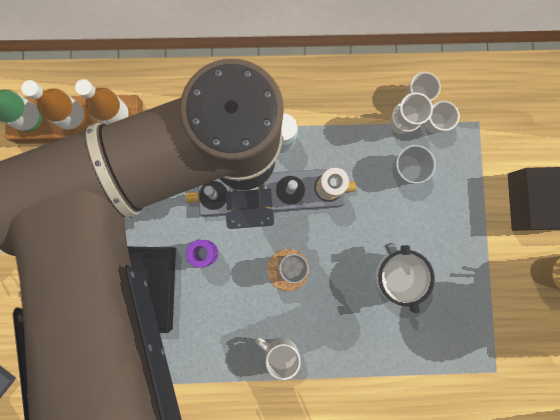

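Cart3 is clear of its pipe at (318,165) in scene. Carry it to the tub centre.

Request:
apply_moves --plan '[[255,[0.3,0.5,0],0],[255,[0.48,0.78,0],0],[255,[0.48,0.78,0],0],[255,[0.48,0.78,0],0],[255,[0.48,0.78,0],0],[255,[0.48,0.78,0],0],[255,[0.48,0.78,0],0],[255,[0.48,0.78,0],0],[255,[0.27,0.42,0],0],[255,[0,0,0],0.95],[255,[0,0,0],0]]'

```text
time_s: 15.6
tcp_pos: [0.444, 0.3396, 0.2271]
eef_rot: [-179.9, -0.1, 177.1]
contact_force: [0.0, -0.5, -1.8]
gripper_width: 0.0586
```

```bash
python3 -c "
from h import *
go(.446,.340,.062,yaw=177.1)
b=cap('scene','s9'); a=cap('wrist','w9')
"
```

```text
pose [0.444  0.3396 0.2271] [-1.7989e+02 -9.0000e-02  1.7713e+02] t 15.6 total units [-0.04  0.02  3.3 ] turn 0.01 n 4 per row [-0.011  0.004  0.825] 0.001
```

View pics/s9.png

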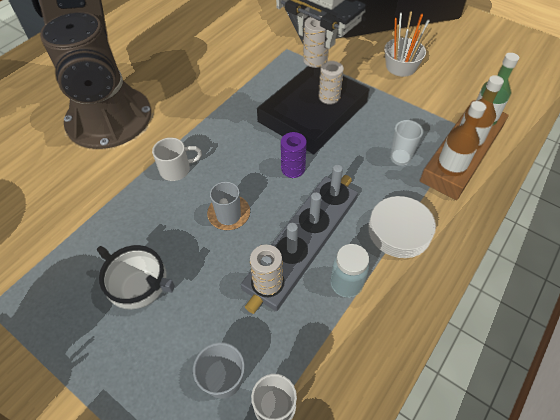

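View pics/w9.png

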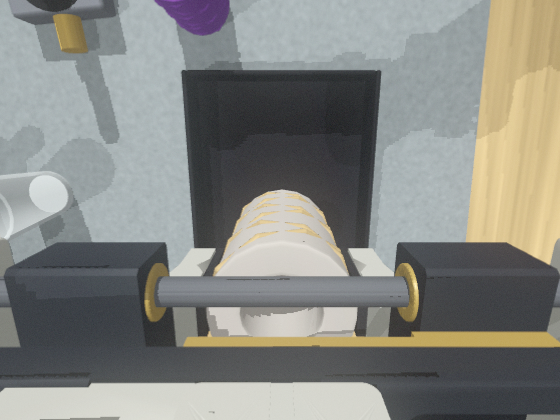

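```bash
python3 -c "
from h import *
c=cap('wrist'); b=cap('scene')
print(onz(b,(331,70.5),.105), onz(c,(184,71),.05),onz(c,(379,71),.05))
"
```

```text
[0.45669484 0.40129272 0.105     ] [0.52968867 0.21587429 0.05      ] [0.34639488 0.22480918 0.05      ]
```

Cart4 stands at about (0.456, 0.403), so this one goes to y≈0.331.

Request:
apply_moves --plan '[[255,[-0.02,-0.17,0.8],0],[255,[0,0,0.8],0],[255,[0,0,0.8],0],[255,[0,0,0.5],0],[255,[0,0,0.3],0],[255,[0,0,0.08],0],[255,[0,0,0],0]]'

```text
time_s: 16.68
tcp_pos: [0.4458, 0.3316, 0.0651]
eef_rot: [180.0, 0.0, 177.1]
contact_force: [-0.2, -0.3, -2.2]
gripper_width: 0.0582
```

```bash
python3 -c "
from h import *
go(.446,.331,.062,yaw=177.1)
b=cap('scene');crop(b,230,20,160,140,4,'s10')
"
```

```text
pose [0.4458 0.3316 0.0651] [1.7997e+02 3.0000e-02 1.7708e+02] t 16.675 total units [-0.   -0.01  0.06] turn -0.0 n 1 per row [-0.005 -0.011  0.062] -0.003
```

View pics/s10.png

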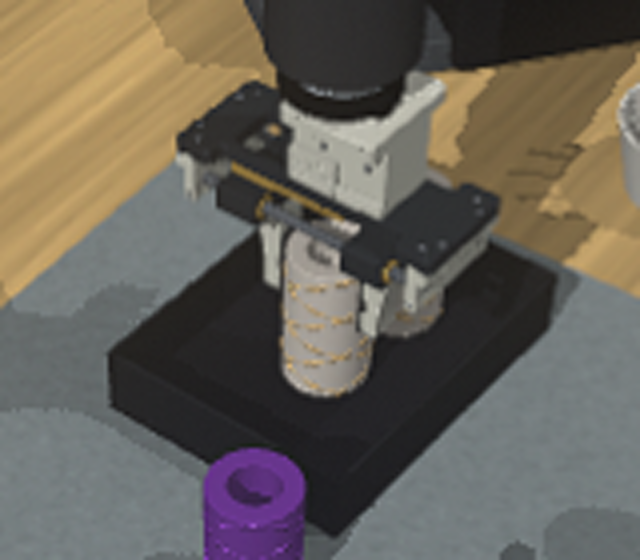

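Request:
apply_moves --plan '[[255,[0,0,0.1],0],[255,[0,0,0],0],[0,[0,0,0],0],[0,[0,0,0],0],[0,[0,0,0],0],[0,[0,0,0],0],[0,[0,0,-0.4],0],[0,[0,0,-0.9],0],[0,[0,0,-0.9],0],[0,[0,0,-0.9],0],[0,[0,0,-0.2],0]]'

```text
time_s: 18.1
tcp_pos: [0.4464, 0.3324, 0.2282]
eef_rot: [179.7, 0.2, 177.1]
contact_force: [-0.1, -0.4, -0.9]
gripper_width: 0.0879
```

```bash
python3 -c "
from h import *
go(.663,-.149,.225,yaw=-177.2)
b=cap('scene','s11')
"
```

```text
pose [0.4464 0.3324 0.2282] [179.74   0.2  177.09] t 18.1 total units [-4.81 -9.4   0.04] turn -0.95 n 11 per row [-0.438 -0.854  0.003] -0.087
```

View pics/s11.png

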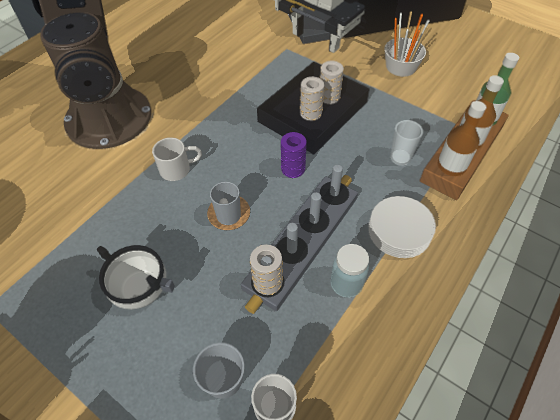

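Two cartridges are standing in the tub (312,98 and 331,83) and cart1 is still at (267,258). Move over to cart1.

Request:
apply_moves --plan '[[0,[-0.3,-0.5,0],0],[0,[-0.45,-0.88,0],0],[0,[-0.45,-0.88,0],0],[0,[-0.45,-0.88,0],0],[0,[-0.45,-0.88,0],0],[0,[-0.45,-0.88,0],0],[0,[-0.45,-0.88,0],0],[0,[-0.45,-0.88,0],0],[0,[-0.45,-0.88,0],0],[0,[-0.45,-0.88,0],0],[0,[-0.45,-0.98,0],-0.95],[0,[0,0,0],0]]'

```text
time_s: 19.65
tcp_pos: [0.6608, -0.1537, 0.2216]
eef_rot: [-180.0, -0.2, -177.4]
contact_force: [-0.9, 1.3, -1.1]
gripper_width: 0.0875
```

```bash
python3 -c "
from h import *
go(.663,-.149,.081,yaw=-177.2)
c=cap('wrist','w12'); print(proj(c,(.663,-.149,.13)));a=cap('top','t12');print(get_state()['joints'])
"
```

```text
pose [ 0.6608 -0.1537  0.2216] [-180.     -0.22 -177.39] t 19.65 total units [-0.06  0.09  2.81] turn -0.03 n 3 per row [-0.019  0.031  0.937] -0.011
[277.52367436 223.18861975]
[ 3.55771606e+00  2.10042221e+01  8.37514053e-01 -2.89138805e-02
 -7.00011912e+01 -9.05868399e-01]
```

View pics/w12.png

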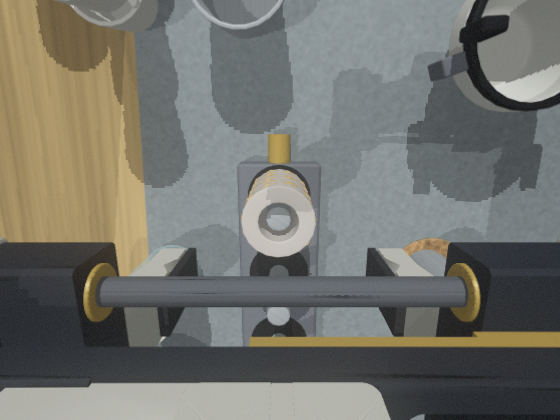

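View pics/t12.png

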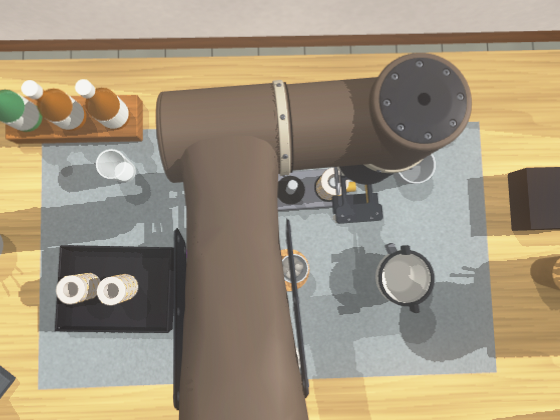

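Cart1's top is at (279,220) as predicted. The top view shows both placed cartridges in the tub at (75,289) and (117,289). Grip cart1.

Request:
apply_moves --plan '[[0,[-0.03,0.05,0.8],0],[0,[-0.03,0,0.8],0],[0,[0,0,0.8],0],[0,[0,0,0.36],0],[0,[0,0,0],0],[255,[0,0,0],0],[255,[0,0,0],0],[255,[0,0,0],0],[255,[0,0,0],0],[255,[0,0,0],0],[255,[0,0,-0.3],0],[255,[0,0,-0.5],0]]'

```text
time_s: 21.25
tcp_pos: [0.6632, -0.1477, 0.1263]
eef_rot: [180.0, -0.1, -177.2]
contact_force: [-0.3, 0.4, -1.1]
gripper_width: 0.0587
```

Request:
apply_moves --plan '[[255,[0,0,-0.7],0],[255,[0,0,-0.7],0],[255,[0,0,-0.6],0],[255,[0,0,-0.1],0]]'

```text
time_s: 21.75
tcp_pos: [0.665, -0.1478, 0.2348]
eef_rot: [-180.0, 0.3, -177.2]
contact_force: [-0.3, 0.5, -1.3]
gripper_width: 0.0583
```

```bash
python3 -c "
from h import *
b=cap('scene','s13');a=cap('top')
def A(x,y,k=6,o=(40,240)): return (o[0]+(x+.5)/k-.5,o[1]+(y+.5)/k-.5)
crop(a,40,240,130,95,6,'t13')
go(.443,.262,.23,yaw=177.1)
"
```

```text
pose [ 0.6639 -0.1476  0.232 ] [ 1.7998e+02  5.0000e-02 -1.7724e+02] t 21.85 total units [4.02 8.39 0.04] turn 0.94 n 10 per row [0.402 0.839 0.004] 0.094
```

View pics/s13.png

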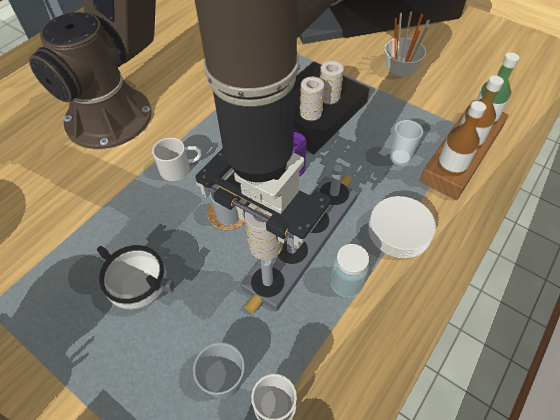

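View pics/t13.png

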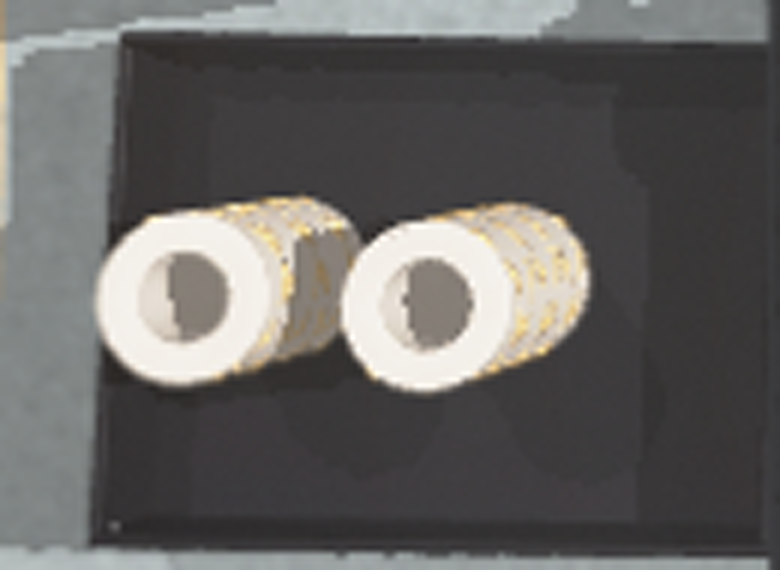

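```bash
python3 -c "
from h import *
a=cap('top')
def A(x,y,k=6,o=(40,240)): return (o[0]+(x+.5)/k-.5,o[1]+(y+.5)/k-.5)
for p in [(182,298),(428,306)]: print(onz(a,A(*p),.105))
"
```

```text
[0.45117153 0.41653129 0.105     ]
[0.4454685 0.3312323 0.105    ]
```

Request:
apply_moves --plan '[[255,[0.3,0.5,0],0],[255,[0.41,0.87,0],0],[255,[0.41,0.87,0],0],[255,[0.41,0.87,0],0],[255,[0.41,0.87,0],0],[255,[0.41,0.87,0],0],[255,[0.41,0.87,0],0],[255,[0.41,0.87,0],0],[255,[0.41,0.87,0],0],[255,[0.41,0.87,0],0],[255,[0,0.1,0],0.95],[255,[0,0,0],0]]'

```text
time_s: 23.4
tcp_pos: [0.4434, 0.2638, 0.2303]
eef_rot: [-179.9, -0.1, 177.2]
contact_force: [-0.3, 0.7, -1.2]
gripper_width: 0.0585
```

```bash
python3 -c "
from h import *
go(.443,.259,.062,yaw=177.1)
b=cap('scene','s14'); a=cap('wrist','w14')
"
```

```text
pose [0.4434 0.2638 0.2303] [-1.7990e+02 -9.0000e-02  1.7718e+02] t 23.4 total units [-0.   -0.09  3.37] turn 0.01 n 4 per row [-0.    -0.023  0.841] 0.003
```

View pics/s14.png

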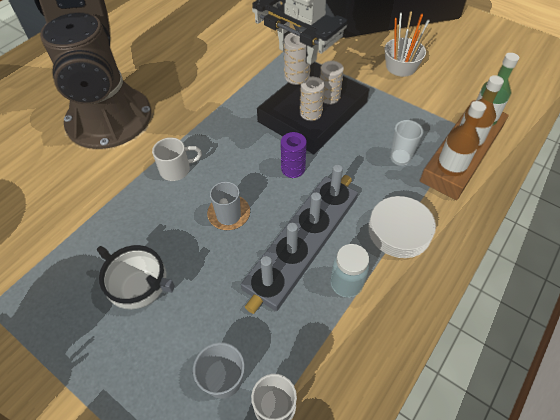

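View pics/w14.png

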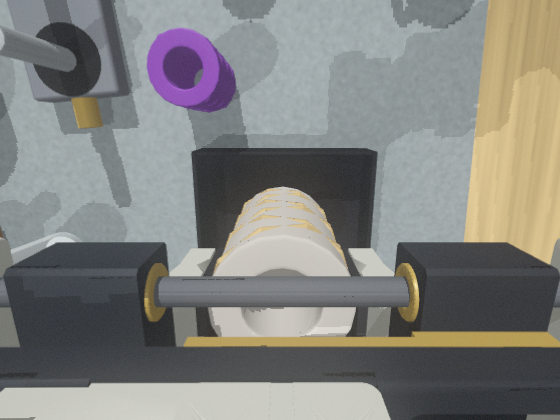

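The cartridges in the tub are at y≈0.417 and 0.331, so y≈0.261 for the third clears both its neighbour and the wall.

Request:
apply_moves --plan '[[255,[0,-0.06,0.8],0],[255,[0,0,0.8],0],[255,[0,0,0.8],0],[255,[0,0,0.5],0],[255,[0,0,0.3],0],[255,[0,0,0.1],0],[255,[0,0,0],0]]'

```text
time_s: 24.38
tcp_pos: [0.4445, 0.2607, 0.067]
eef_rot: [180.0, 0.0, 177.1]
contact_force: [0.8, 0.3, -1.6]
gripper_width: 0.0582
```

```bash
python3 -c "
from h import *
go(.443,.261,.060,yaw=177.1)
b=cap('scene');crop(b,230,20,160,140,4,'s15')
"
```

```text
pose [0.4445 0.2607 0.067 ] [1.7998e+02 2.0000e-02 1.7708e+02] t 24.375 total units [0.03 0.   0.14] turn -0.0 n 1 per row [0.031 0.004 0.139] -0.004
```

View pics/s15.png

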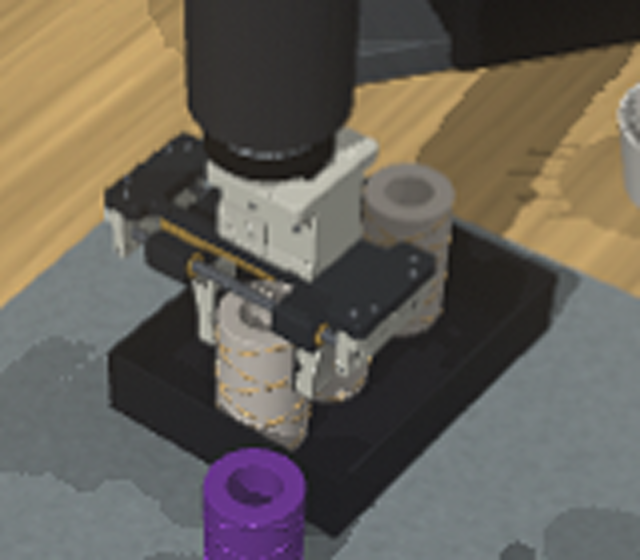

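Request:
apply_moves --plan '[[255,[0,0,0.14],0],[255,[0,0,0],0],[0,[0,0,0],0],[0,[0,0,0],0],[0,[0,0,0],0],[0,[0,0,0],0],[0,[0,0,-0.4],0],[0,[0,0,-0.9],0],[0,[0,0,-0.9],0],[0,[0,0,-0.9],0],[0,[0,0,-0.3],0]]'

```text
time_s: 25.8
tcp_pos: [0.445, 0.2614, 0.2326]
eef_rot: [179.8, 0.2, 177.1]
contact_force: [-0.9, 0.3, -0.7]
gripper_width: 0.0876
```

```bash
python3 -c "
from h import *
go(.49,-.12,.28)
b=cap('scene','s16');a=cap('top','t16')
crop(a,40,240,150,95,5,'t16c')
"
```

```text
pose [0.445  0.2614 0.2326] [179.81   0.18 177.08] t 25.8 total units [-1.29 -7.57 -0.97] turn 0.0 n 8 per row [-0.161 -0.946 -0.121] 0.0
```

View pics/s16.png

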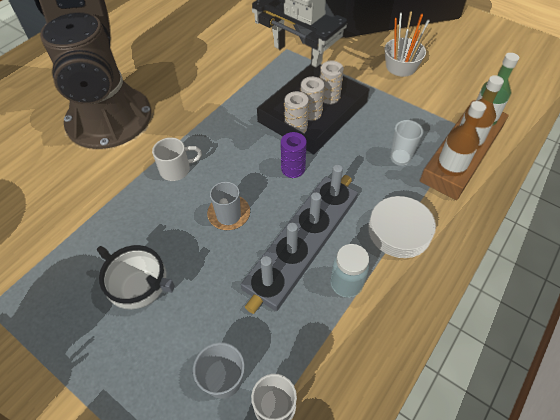

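View pics/t16.png

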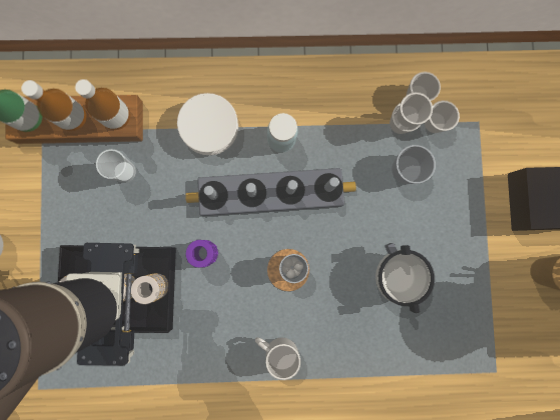

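All three cartridges stand in the tub and all four pipes are bare. Next is the ring: with fully open fingers (44–65 mm radius) centred on the ring axis, turning the tool pushes both tabs at once. I move above the doser to measure.

Request:
apply_moves --plan '[[0,[-0.1,-0.5,-0.1],0],[0,[-0.1,-0.93,-0.1],0],[0,[-0.1,-0.93,-0.1],0],[0,[-0.1,-0.93,-0.1],0],[0,[0,-0.93,-0.1],0],[0,[0,-0.93,-0.1],0],[0,[0,-0.93,-0.1],0],[0,[0,-0.93,-0.1],0],[0,[0,-0.93,0],0],[0,[0,-0.93,0],0],[0,[0,-0.93,0],0],[0,[0,-0.93,0],0]]'

```text
time_s: 27.4
tcp_pos: [0.4358, -0.2774, 0.2675]
eef_rot: [179.9, -0.2, 177.1]
contact_force: [1.4, -0.5, -0.4]
gripper_width: 0.0875
```

Request:
apply_moves --plan '[[0,[0,0,0],-1],[0,[0,0,0],-1],[0,[0,0,0],-1],[0,[0,0,0],-1],[0,[0,0,0],-1],[0,[0,0,0],-1],[0,[0,0,0],0]]'

```text
time_s: 28.28
tcp_pos: [0.436, -0.2759, 0.2677]
eef_rot: [179.9, -0.1, -147.0]
contact_force: [0.1, 0.3, 0.4]
gripper_width: 0.0876
```

```bash
python3 -c "
from h import *
b=cap('wrist','w17');cap('top','t17')
go(.45,-.307,.30,yaw=-145)
print(get_state()['joints'])
"
```

```text
pose [ 0.4363 -0.276   0.2684] [ 1.7991e+02 -7.0000e-02 -1.4707e+02] t 28.375 total units [ 0.11 -0.67 -0.63] turn -0.35 n 1 per row [ 0.108 -0.668 -0.634] -0.346
[-1.05208311e+01  4.03105742e+00 -1.51684739e+01 -1.55597154e-02
 -7.09109025e+01  4.34520992e+01]
```

View pics/w17.png

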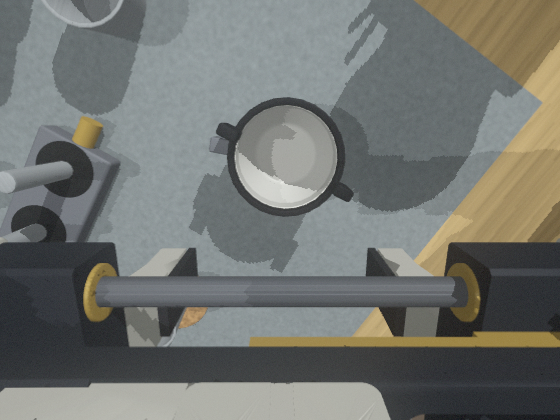

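View pics/t17.png

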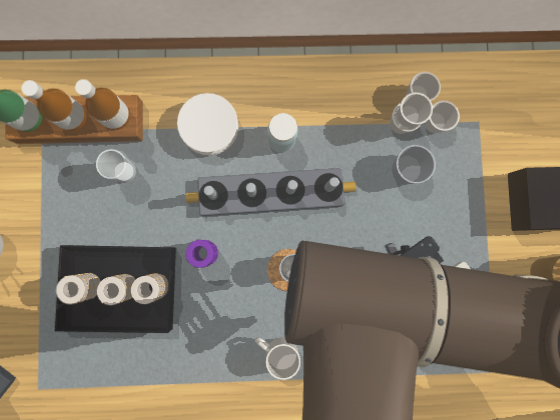

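Wrist view: ring centre at about (287,156), tabs at (227,131) and (344,192), pawl at (217,147). I'll enlarge and measure.

```bash
python3 -c "
from h import *
b=cap('wrist');crop(b,195,85,175,145,4,'w17c')
g=cv2.cvtColor(b['frame'],cv2.COLOR_BGR2GRAY)[85:230,195:370]
m=(g<62).astype(np.uint8)
cs,_=cv2.findContours(m,cv2.RETR_CCOMP,cv2.CHAIN_APPROX_NONE)
for c in cs:
  if len(c)>120: e=cv2.fitEllipse(c); print(len(c),e[0][0]+195,e[0][1]+85,e[1])
"
```

```text
651 286.78807830810547 155.9482421875 (102.64173126220703, 122.73870849609375)
```

View pics/w17c.png

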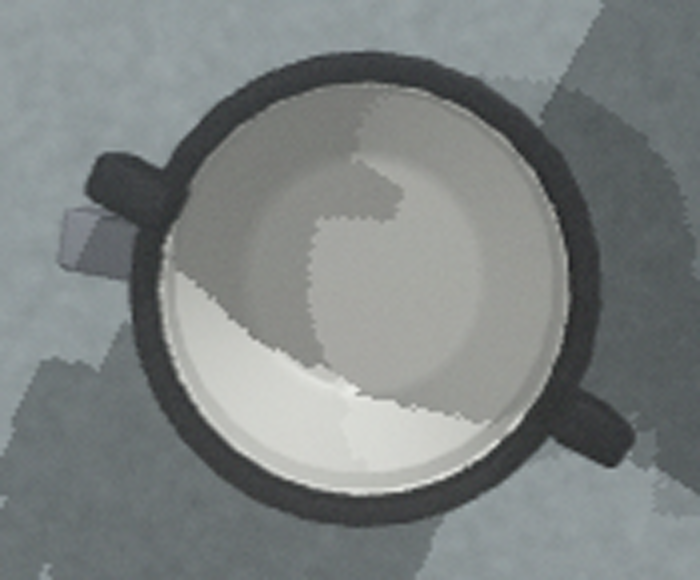

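```bash
python3 -c "
from h import *
b=cap('wrist')
def A(x,y,k=4,o=(195,85)): return (o[0]+(x+.5)/k-.5,o[1]+(y+.5)/k-.5)
c=onz(b,A(364.5,287.3),.08);print('ring',c)
t=[onz(b,A(*p),.115) for p in [(122,182),(602,432)]]
print(t,(t[0]+t[1])/2,np.linalg.norm(t[0]-t[1]),np.degrees(np.arctan2(*(t[0]-t[1])[1::-1])))
for p in [(132,288),(598,288),(364,50),(364,525)]: print(np.linalg.norm(onz(b,A(*p),.08)-c))
print('pawl',onz(b,A(75,240),.06)-c, onz(b,A(75,240),.09)-c)
a=cap('top')
# ring centre from first top/scene images
def B(x,y,k=6,o=(360,225)): return (o[0]+(x+.5)/k-.5,o[1]+(y+.5)/k-.5)
print(onz(a,B(280,317),.08), tri(a,B(280,317),b,A(364.5,287.3)))
s=cap('scene');print(onz(s,(90+166/4,170+416/4),.08),tri(s,(131.2,273.8),b,A(364.5,287.3)))
"
```

```text
ring [ 0.45264066 -0.31076694  0.08      ]
[array([ 0.51439674, -0.30306628,  0.115     ]), array([ 0.38818866, -0.31551767,  0.115     ])] [ 0.4512927  -0.30929197  0.115     ] 0.12682080534012938 5.634435593411525
0.06034728450124579
0.06063970829643418
0.05818905422799824
0.06410233359887219
pawl [ 0.07172459  0.03362166 -0.02      ] [0.06766821 0.02882206 0.01      ]
[ 0.45083924 -0.30530431  0.08      ] (array([ 0.45075195, -0.30971067,  0.06569669]), np.float64(1.9267288857993765))
[ 0.45722161 -0.3105303   0.08      ] (array([ 0.45230863, -0.30980902,  0.07331972]), np.float64(0.9737116241818624))
```

```bash
python3 -c "
from h import *
b=cap('wrist');s=cap('scene');crop(s,140,255,60,60,10,'pw')
def A(x,y,k=4,o=(195,85)): return (o[0]+(x+.5)/k-.5,o[1]+(y+.5)/k-.5)
crop(b,200,115,45,45,12,'pw2')
"
```

```text
(no output)
```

View pics/pw.png

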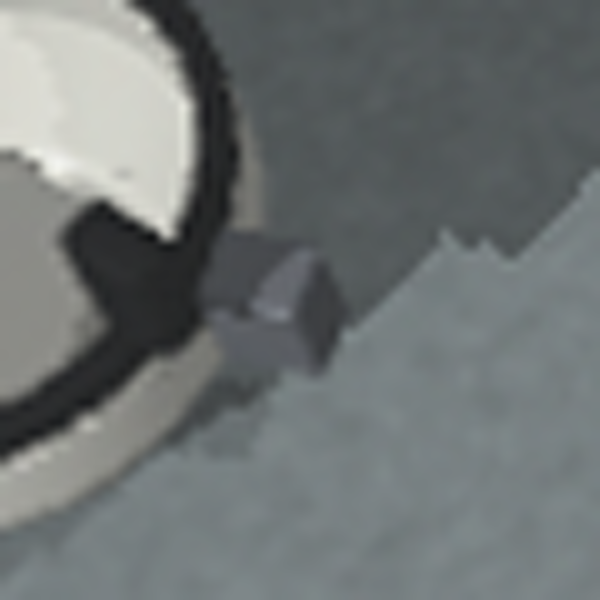

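View pics/pw2.png

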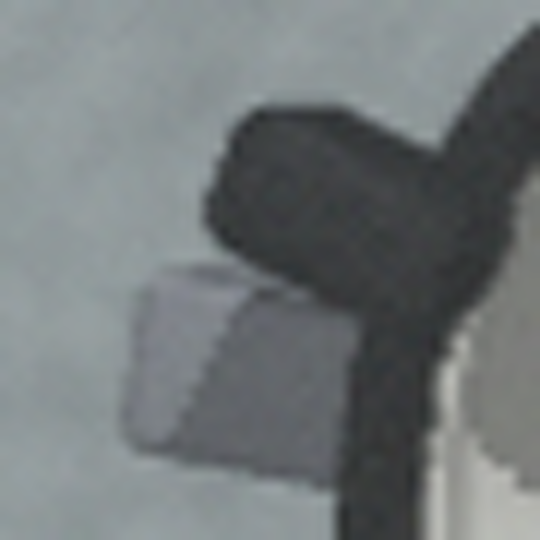

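```bash
python3 -c "
from h import *
b=cap('wrist');s=cap('scene')
S=[(140+p[0]/10-.45,255+p[1]/10-.45) for p in [(318,248),(298,318)]]
W=[(200+p[0]/12-.45,115+p[1]/12-.45) for p in [(145,270),(125,437)]]
for i in S:
  for j in W: print(tri(s,i,b,j))
"
```

```text
(array([ 0.52834473, -0.27978208,  0.0813838 ]), np.float64(12.491758313954227))
(array([ 0.52325568, -0.27100348,  0.07086025]), np.float64(0.055289698096961146))
(array([ 0.52935318, -0.28386165,  0.068532  ]), np.float64(0.6520810187639942))
(array([ 0.52435248, -0.27515921,  0.05906759]), np.float64(12.355485086604114))
```

The pawl top is at about z 0.07–0.077, below the ring top, so fingertips at z≈0.095 clear it. The ring axis is about (0.4515,−0.3095) and the tabs are at +5.6°.

```bash
python3 -c "
from h import *
go(.4515,-.3095,.16,yaw=-144)
"
```

```text
pose [ 0.4367 -0.2762  0.2696] [-1.7999e+02  1.0000e-02 -1.4695e+02] t 28.775 total units [ 0.12 -0.72  2.19] turn -0.49 n 3 per row [ 0.038 -0.24   0.731] -0.164
```

Request:
apply_moves --plan '[[0,[0.12,-0.72,0.4],0],[0,[0,0,0.8],-0.5],[0,[0,0,0.8],0],[0,[0,0,0.2],0],[0,[0,0,0],0]]'

```text
time_s: 29.4
tcp_pos: [0.4515, -0.3098, 0.1599]
eef_rot: [180.0, -0.0, -143.9]
contact_force: [0.5, 0.8, -0.2]
gripper_width: 0.0875
```

```bash
python3 -c "
from h import *
go(.4515,-.3095,.095,yaw=-144)
b=cap('wrist','w18');c=cap('scene','s18')
"
```

```text
pose [ 0.4515 -0.3098  0.1599] [ 1.8000e+02 -3.0000e-02 -1.4392e+02] t 29.4 total units [-0.   0.   1.3] turn 0.01 n 2 per row [-0.002  0.002  0.649] 0.007
```

View pics/w18.png

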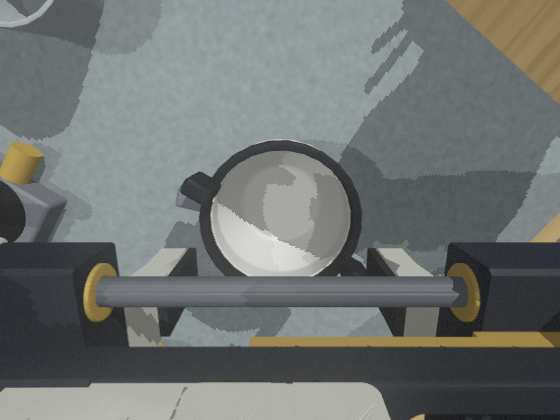

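View pics/s18.png

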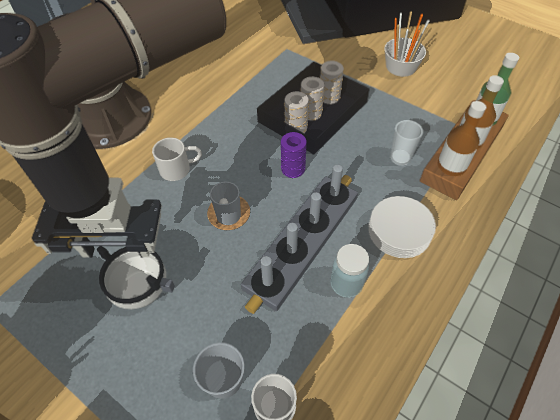

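```bash
python3 -c "
from h import *
b=cap('wrist')
print(proj(b,(.4515,-.3095,.08)))
t=[proj(b,(.4515+.062*np.cos(q),-.3095+.062*np.sin(q),.08)) for q in np.linspace(0,6.28,60)]
f=b['frame'].copy()
for p in t: cv2.circle(f,(int(p[0]+.5),int(p[1]+.5)),1,(0,0,255),-1)
cv2.imwrite('pics/w18c.png',cv2.resize(f[120:300,160:400],None,fx=3,fy=3))
"
```

```text
[281.42491033 222.51054953]
```

View pics/w18c.png

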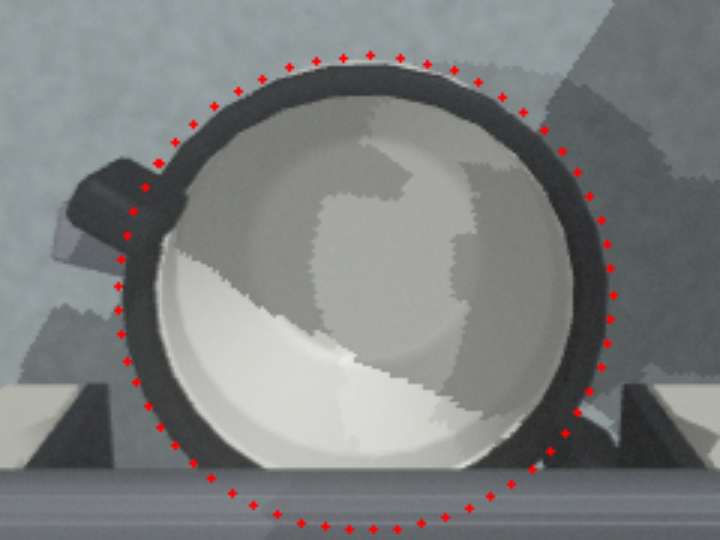

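The projected ring circle matches within 1–2 mm. Both tabs lie 30° ahead of the fingers (clockwise). Descend 65 mm.

Request:
apply_moves --plan '[[0,[0,0,0.5],0],[0,[0,0,0.5],0],[0,[0,0,0.3],0],[0,[0,0,0],0]]'

```text
time_s: 30.05
tcp_pos: [0.4511, -0.3096, 0.0944]
eef_rot: [180.0, -0.0, -143.9]
contact_force: [0.1, -0.1, -0.3]
gripper_width: 0.0873
```

```bash
python3 -c "
from h import *
go(.4515,-.3095,.095)
c=cap('scene');crop(c,20,160,200,180,4,'s19')
"
```

```text
pose [ 0.4511 -0.3096  0.0944] [ 1.7996e+02 -4.0000e-02 -1.4392e+02] t 30.05 total units [-0.01 -0.   -0.01] turn 0.0 n 1 per row [-0.007 -0.003 -0.012] 0.0
```

View pics/s19.png

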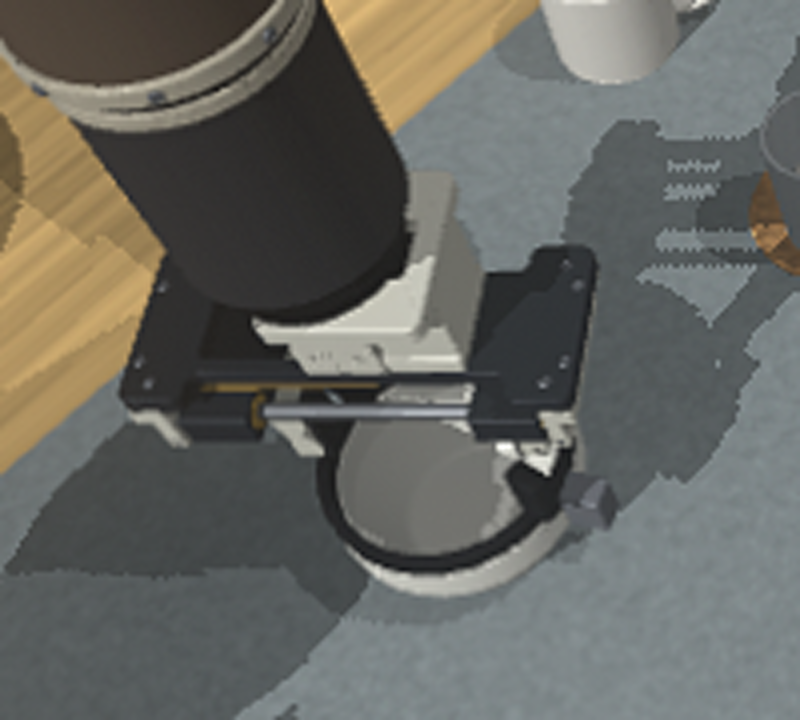

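Request:
apply_moves --plan '[[0,[0,0,0],0.8],[0,[0,0,0],0.8],[0,[0,0,0],0.8],[0,[0,0,0],0.8],[0,[0,0,0],0.8],[0,[0,0,0],0.8],[0,[0,0,0],0.8],[0,[0,0,0],0.8]]'

```text
time_s: 31.1
tcp_pos: [0.4514, -0.3094, 0.0959]
eef_rot: [180.0, 0.0, 177.5]
contact_force: [-2.9, 3.1, 1.6]
gripper_width: 0.0878
```

```bash
python3 -c "
from h import *
s=get_state();print(s['moment'],s['contact_force'],s['gripper_width'],s['joints'])
c=cap('scene');crop(c,60,200,150,130,4,'s20');cap('wrist','w20')
"
```

```text
[1.26681669 0.54887598 0.11342003] [-2.86890953  3.06472206  1.59399185] 0.08784211905157852 [-1.39208939e+01  1.56650634e+01 -2.53300792e+01 -1.60002732e-02
 -4.89641975e+01  1.14566970e+01]
```

View pics/s20.png

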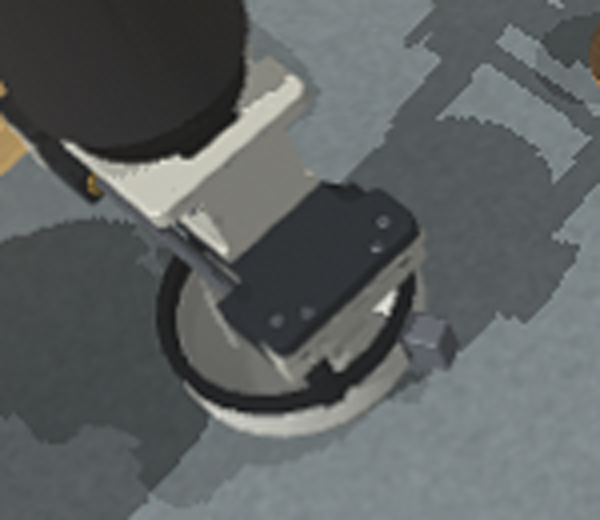

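View pics/w20.png

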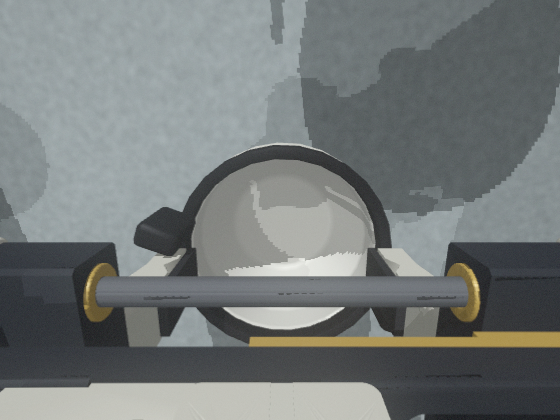

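The ring turns with both fingers against its tabs (moment about 0.11 N m). Continue.

Request:
apply_moves --plan '[[0,[0,0,0],0.8],[0,[0,0,0],0.8],[0,[0,0,0],0.8],[0,[0,0,0],0.8],[0,[0,0,0],0.8],[0,[0,0,0],0.8],[0,[0,0,0],0.8],[0,[0,0,0],0.8]]'

```text
time_s: 32.2
tcp_pos: [0.4519, -0.3093, 0.0954]
eef_rot: [179.9, 0.1, 139.3]
contact_force: [-0.1, 4.2, 0.8]
gripper_width: 0.0877
```

Request:
apply_moves --plan '[[0,[0,0,0],0.6],[0,[0,0,0],0.6],[0,[0,0,0],0.6]]'

```text
time_s: 32.58
tcp_pos: [0.4521, -0.3093, 0.0954]
eef_rot: [179.9, 0.1, 128.5]
contact_force: [0.4, 3.9, 0.9]
gripper_width: 0.0878
```

```bash
python3 -c "
from h import *
s=get_state();print(s['moment'],s['contact_force'],s['gripper_width'],s['eef_rot'],s['joints'])
cap('wrist','w21')
"
```

```text
[ 1.44850722 -0.11377113  0.28718185] [0.35918184 3.91973965 0.85589708] 0.08775556742174363 [1.79929830e+02 5.89287088e-02 1.28532794e+02] [-1.38944959e+01  1.57179152e+01 -2.53212880e+01 -2.61303646e-02
 -4.88713068e+01 -3.75555024e+01]
```

View pics/w21.png

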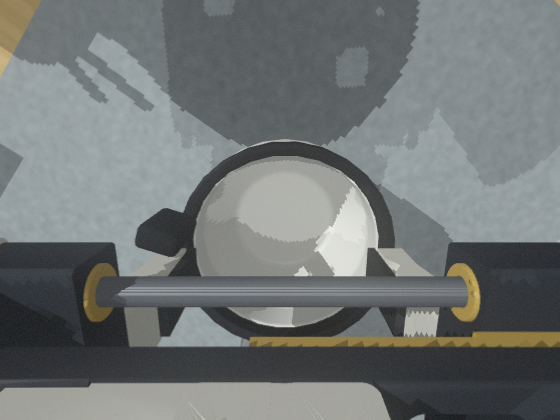

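The resistance is rising to 0.29 N m as the pawl engages. Continue in small steps.

Request:
apply_moves --plan '[[0,[0,0,0],0.4],[0,[0,0,0],0.4],[0,[0,0,0],0]]'

```text
time_s: 33.0
tcp_pos: [0.4522, -0.3099, 0.0954]
eef_rot: [179.9, 0.1, 123.8]
contact_force: [0.8, 1.3, -0.1]
gripper_width: 0.0876
```

```bash
python3 -c "
from h import *
s=get_state();print(s['moment'],s['eef_rot'])"
```

```text
[ 0.42208818 -0.46005847  0.03232454] [1.79933362e+02 9.29708021e-02 1.23812713e+02]
```

Request:
apply_moves --plan '[[0,[0,0,0],0.4],[0,[0,0,0],0.4],[0,[0,0,0],0]]'

```text
time_s: 33.38
tcp_pos: [0.4521, -0.3099, 0.0954]
eef_rot: [-179.9, 0.1, 119.6]
contact_force: [-0.7, 1.7, 2.7]
gripper_width: 0.0877
```

```bash
python3 -c "
from h import *
s=get_state();print(s['moment'],s['eef_rot'])"
```

```text
[ 0.73708273 -0.03111668  6.33394691] [-1.79922379e+02  1.22549203e-01  1.19559243e+02]
```

Request:
apply_moves --plan '[[0,[0,0,0],0.4],[0,[0,0,0],0.4],[0,[0,0,0],0]]'

```text
time_s: 33.75
tcp_pos: [0.4521, -0.3101, 0.0958]
eef_rot: [-179.6, 0.2, 115.9]
contact_force: [-3.5, 1.4, 3.6]
gripper_width: 0.0878
```

```bash
python3 -c "
from h import *
s=get_state();print(s['moment'],s['contact_force'],s['eef_rot']);b=cap('wrist','w22')"
```

```text
[ 1.50639605  1.36204391 19.73930671] [-3.5068835   1.42874909  3.64629968] [-179.62710688    0.22933824  115.93074146]
```

View pics/w22.png

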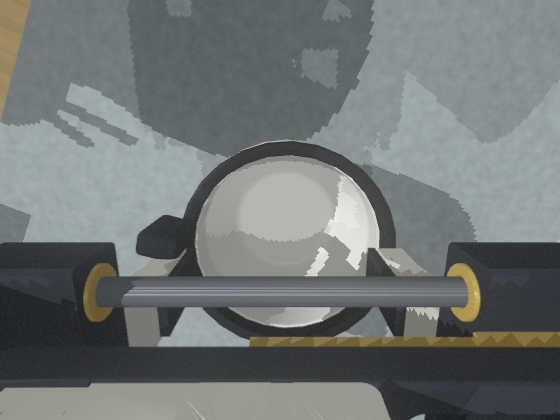

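The moment peaked, dropped at the click (0.03 N m), then rose hard against the stop. Back off and rise.

Request:
apply_moves --plan '[[0,[0,0,0],-0.8],[0,[0,0,0],-0.8],[0,[0,0,0],-0.8],[0,[0,0,-0.3],0],[0,[0,0,-0.8],0],[0,[0,0,-0.8],0],[0,[0,0,-0.8],0],[0,[0,0,-0.5],0],[0,[0,0,0],0]]'

```text
time_s: 34.92
tcp_pos: [0.4521, -0.31, 0.2577]
eef_rot: [179.7, 0.2, 127.9]
contact_force: [0.4, -0.2, -0.4]
gripper_width: 0.0877
```

```bash
python3 -c "
from h import *
s=get_state();print(s['moment'],s['contact_force'],s['eef_rot'],s['joints']);b=cap('wrist','w23');cap('scene','s23')
"
```

```text
[ 0.15824851 -0.10994366  0.02169144] [ 0.42196897 -0.15124312 -0.38847295] [179.68850223   0.21183698 127.88611426] [-14.04580853   7.28670981 -12.82198191  -0.1223419  -69.53250836
 -38.02508023]
```

View pics/w23.png

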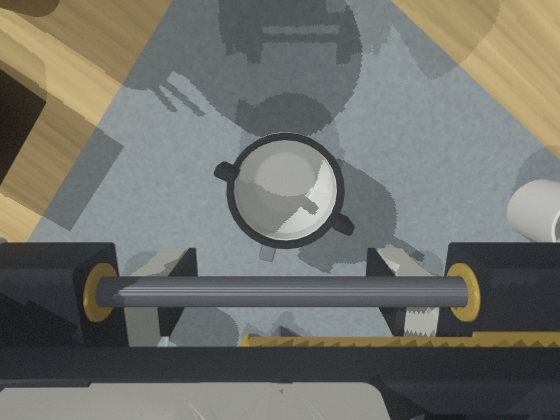

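View pics/s23.png

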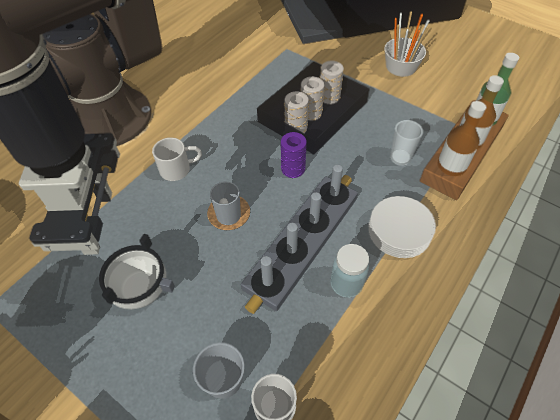

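```bash
python3 -c "
from h import *
b=cap('wrist');crop(b,205,120,160,145,4,'w23c')
t=[onz(b,p,.115) for p in [(225,171),(345.5,223)]]
d=t[0]-t[1];print(t,np.linalg.norm(d),np.degrees(np.arctan2(d[1],d[0])))
"
```

```text
[array([ 0.45897265, -0.36781291,  0.115     ]), array([ 0.42896854, -0.25004812,  0.115     ])] 0.12152692474635186 -75.70628435078682
```

View pics/w23c.png

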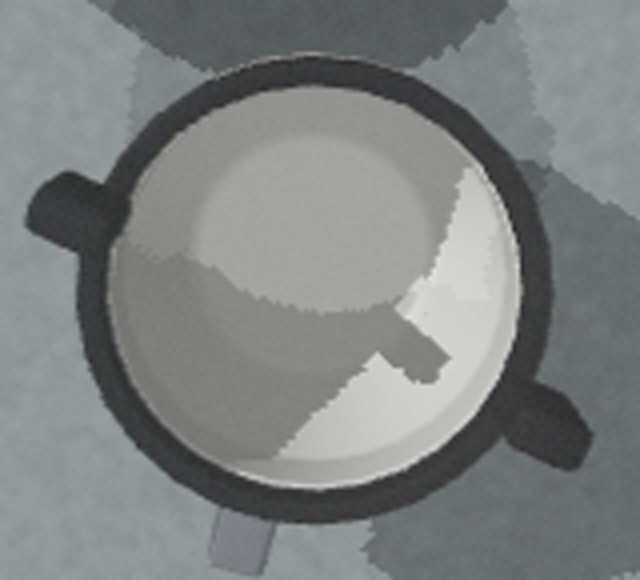

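The ring measures about −76° against a +5.6° start, i.e. only roughly 1.42 rad by eye. The pawl drop and hard stop suggest it is home, but I want a better angle. I'll move aside toward the cup (turn first), then compare in the unobstructed top and scene views.

Request:
apply_moves --plan '[[0,[0,0,0],-1],[0,[0,0,0],-1],[0,[0,0,0],-1],[0,[0,0,0],-1],[0,[0,0,0],-1],[0,[0,0,0],-1],[0,[0,0,0],-1],[0,[0,0,0],-1],[0,[0,0,0],-1],[0,[0,0,0],-1],[0,[0,0,0],-0.35]]'

```text
time_s: 36.45
tcp_pos: [0.4508, -0.3094, 0.2536]
eef_rot: [179.9, -0.1, -169.5]
contact_force: [-0.5, 0.2, 0.0]
gripper_width: 0.0878
```

```bash
python3 -c "
from h import *
go(.478,-.058,.22,yaw=-170)
print(get_state()['joints'])
"
```

```text
pose [ 0.4508 -0.3094  0.2536] [ 1.7992e+02 -6.0000e-02 -1.6953e+02] t 36.45 total units [-1.45  4.84  0.68] turn 0.08 n 6 per row [-0.242  0.807  0.113] 0.013
[-1.39623239e+01  7.54139593e+00 -1.30978519e+01 -4.88532767e-02
 -6.94502138e+01  2.44539788e+01]
```

Request:
apply_moves --plan '[[0,[-0.24,0.6,0],0],[0,[-0.24,0.8,0],0],[0,[-0.24,0.8,0],0],[0,[-0.24,0.8,0.1],0],[0,[-0.24,0.8,0.2],0],[0,[-0.24,0.8,0.3],0.08],[0,[0,0.24,0],0],[0,[0,0,0],0]]'

```text
time_s: 37.45
tcp_pos: [0.4776, -0.0581, 0.2245]
eef_rot: [180.0, -0.0, -169.9]
contact_force: [-1.1, -0.0, -0.3]
gripper_width: 0.0877
```

```bash
python3 -c "
from h import *
go(.478,-.058,.22,yaw=-170)
a=cap('top','t24');b=cap('scene','s24');cap('wrist','w24')
crop(a,360,225,90,100,6,'t24c');crop(b,85,225,100,90,6,'s24c')
"
```

```text
pose [ 0.4776 -0.0581  0.2245] [ 1.8000e+02 -2.0000e-02 -1.6991e+02] t 37.45 total units [-0.01  0.    0.09] turn 0.02 n 1 per row [-0.008  0.     0.091] 0.015
```

View pics/t24c.png

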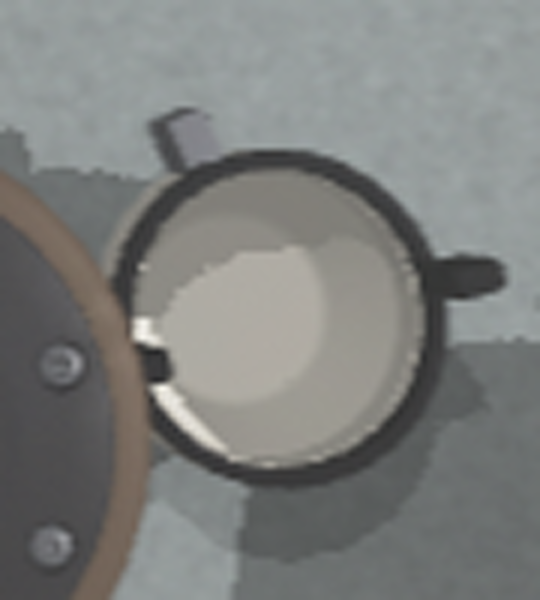

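View pics/s24c.png

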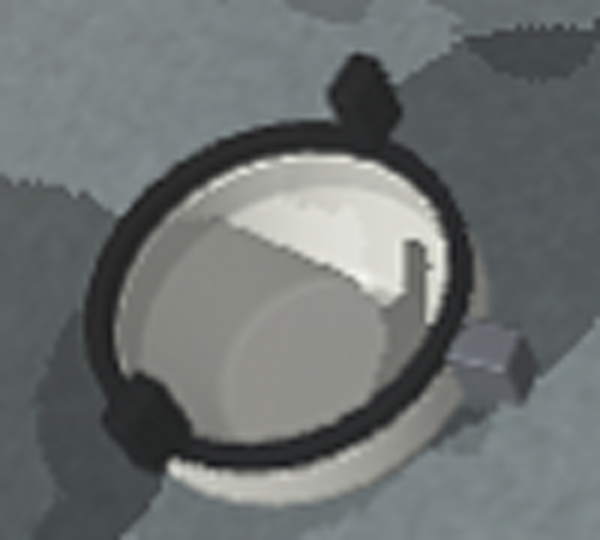

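View pics/w24.png

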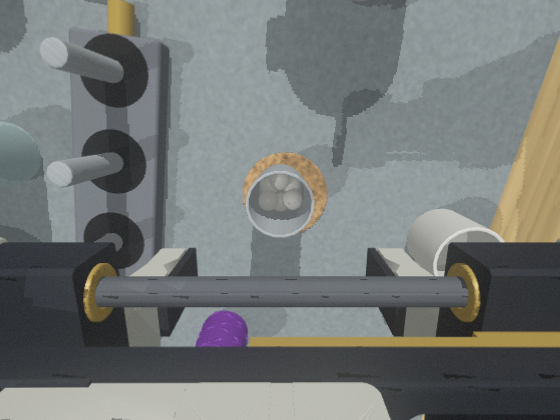

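View pics/t24.png

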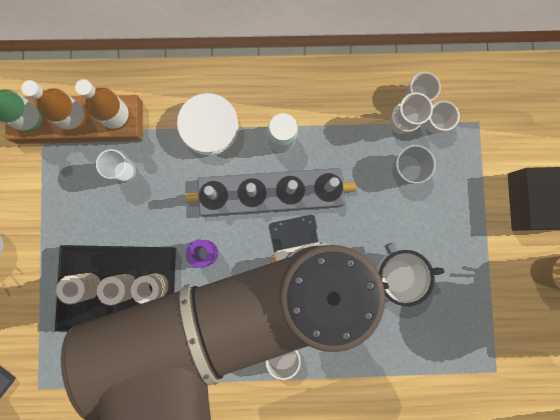

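```bash
python3 -c "
from h import *
a=cap('top')
def B(x,y,k=6,o=(360,225)): return (o[0]+(x+.5)/k-.5,o[1]+(y+.5)/k-.5)
for p,q in [((283,147),(340,499)),((479,281),(144,366))]:
  t=[onz(a,B(*p),.115),onz(a,B(*q),.115)]; d=t[0]-t[1]; print(t,np.linalg.norm(d),np.degrees(np.arctan2(d[1],d[0])))
print(onz(a,B(280,317),.08))
w=cap('wrist');f=w['frame'];crop(w,220,140,130,110,5,'w24c')
"
```

```text
[array([ 0.51330206, -0.29899972,  0.115     ]), array([ 0.38933473, -0.31215501,  0.115     ])] 0.12466338245865409 6.057498403568293
[array([ 0.46384852, -0.3662653 ,  0.115     ]), array([ 0.43780238, -0.24524185,  0.115     ])] 0.12379448775650909 -77.85431208346743
[ 0.45083924 -0.30530431  0.08      ]
```

View pics/w24c.png

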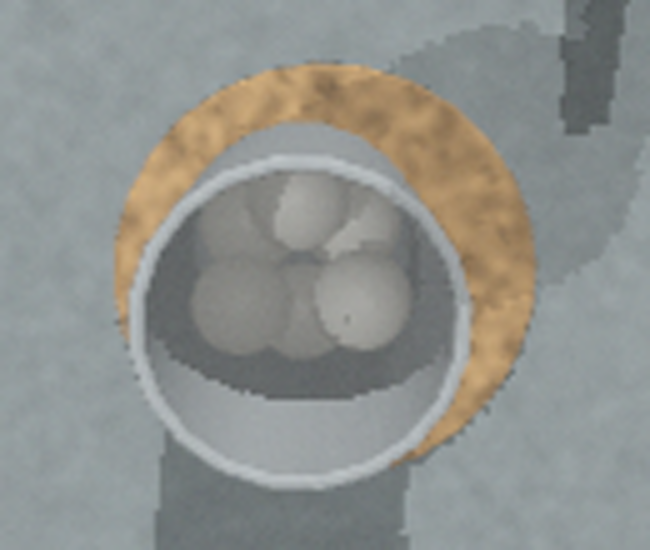

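The ring turned by about 84° (±3°), started perhaps slightly past 0, and the click and hard stop were both felt, so I take it as locked. The wrist crop shows the cup rim centred at about (280,204), with balls inside and the coaster around (285,193).

The moves allow no tool tilt. I'll grip the cup lightly above its centre of mass so it can pivot about the jaw axis, and tip it against the outer edge of the near tab.

```bash
python3 -c "
from h import *
w=cap('wrist');s=cap('scene');a=cap('top')
print('cup rim',onz(w,(279.6,204),.089),tri(w,(279.6,204),s,(224.4,192.9)),tri(w,(279.6,204),a,(293.8,267.9)))
print('coaster',onz(w,(285.1,193.1),.004))
go(.478,-.058,.041,yaw=-167.3)
"
```

```text
cup rim [ 0.4791255  -0.05936157  0.089     ] (array([ 0.47922645, -0.05805598,  0.08556112]), np.float64(1.053750406821388)) (array([ 0.4792065, -0.0579276,  0.0829336]), np.float64(0.6108705273738324))
coaster [ 0.4719085  -0.05313006  0.004     ]
pose [ 0.4778 -0.0591  0.2246] [ 1.8000e+02  1.0000e-02 -1.6998e+02] t 37.85 total units [-0.01  0.02  3.67] turn -0.45 n 4 per row [-0.002  0.005  0.918] -0.112
```

Request:
apply_moves --plan '[[0,[-0.02,0,0.8],-0.45],[0,[0,0,0.8],0],[0,[0,0,0.8],0],[0,[0,0,0.8],0],[0,[0,0,0.45],0],[0,[0,0,0],0],[255,[0,0,0],0],[255,[0,0,0],0],[255,[0,0,0],0],[255,[0,0,0],0]]' --squeeze 10

```text
time_s: 39.1
tcp_pos: [0.4796, -0.0582, 0.0429]
eef_rot: [-180.0, 0.1, -167.2]
contact_force: [-0.1, -0.1, 5.5]
gripper_width: 0.0627
```

```bash
python3 -c "
from h import *
go(.479,-.058,.041,yaw=-167.3)
s=get_state();print(s['contact_force'],s['moment'])
b=cap('scene');crop(b,130,110,180,150,4,'s25')
"
```

```text
pose [ 0.4796 -0.0582  0.0429] [-1.7999e+02  1.2000e-01 -1.6719e+02] t 39.1 total units [0.01 0.01 0.04] turn 0.02 n 1 per row [0.011 0.006 0.039] 0.018
[-0.148102   -0.06669351  5.47407296] [ 0.19979462  0.065692   -0.01537045]
```

View pics/s25.png

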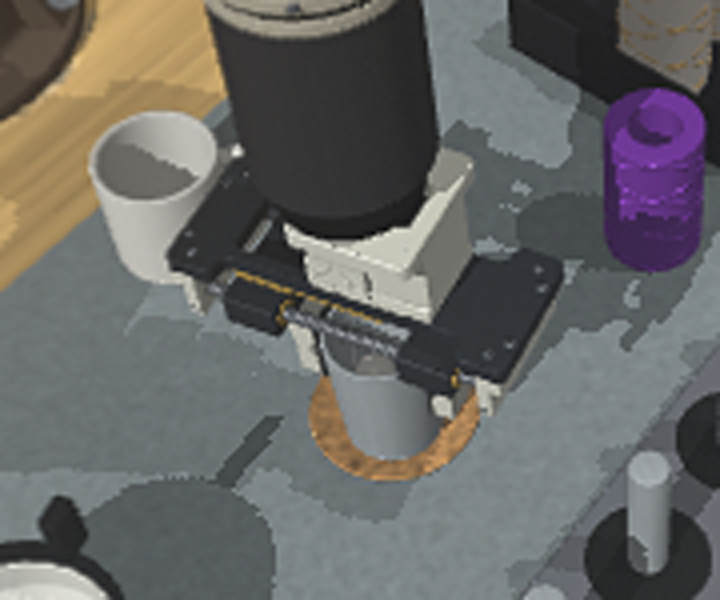

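Gripped with 62.7 mm opening. I raise the grip 6 mm so the rim keeps clear of the gripper body while pivoting, and regrip.

Request:
apply_moves --plan '[[0,[0,0,0],0],[0,[0,0,0],0],[0,[0,0,-0.13],0],[0,[0,0,0],0],[255,[0,0,0],0],[255,[0,0,0],0],[255,[0,0,0],0],[255,[0,0,0],0]]' --squeeze 10

```text
time_s: 40.15
tcp_pos: [0.4789, -0.0583, 0.0485]
eef_rot: [-180.0, 0.0, -167.2]
contact_force: [1.1, 0.2, -1.3]
gripper_width: 0.0624
```

Request:
apply_moves --plan '[[255,[0,0,-0.2],0],[255,[0,0,-0.4],0],[255,[0,0,-0.6],0],[255,[0,0,-0.6],0],[255,[0,0,-0.3],0],[255,[0,0,0],0]]'

```text
time_s: 40.9
tcp_pos: [0.4791, -0.0582, 0.1544]
eef_rot: [180.0, 0.1, -167.2]
contact_force: [-0.8, -0.8, -2.6]
gripper_width: 0.0627
```

```bash
python3 -c "
from h import *
sh=np.array([-.220,.9755]);C=np.array([.4518,-.3097])
p=C+.135*sh;print(p)
go(*p,.150,yaw=-167.3)
b=cap('scene');crop(b,130,80,180,150,4,'s26')
"
```

```text
[ 0.4221    -0.1780075]
pose [ 0.4791 -0.0582  0.1544] [ 1.7998e+02  1.2000e-01 -1.6722e+02] t 40.9 total units [ 1.64 -2.09  0.08] turn 0.01 n 3 per row [ 0.548 -0.695  0.028] 0.005
```

View pics/s26.png

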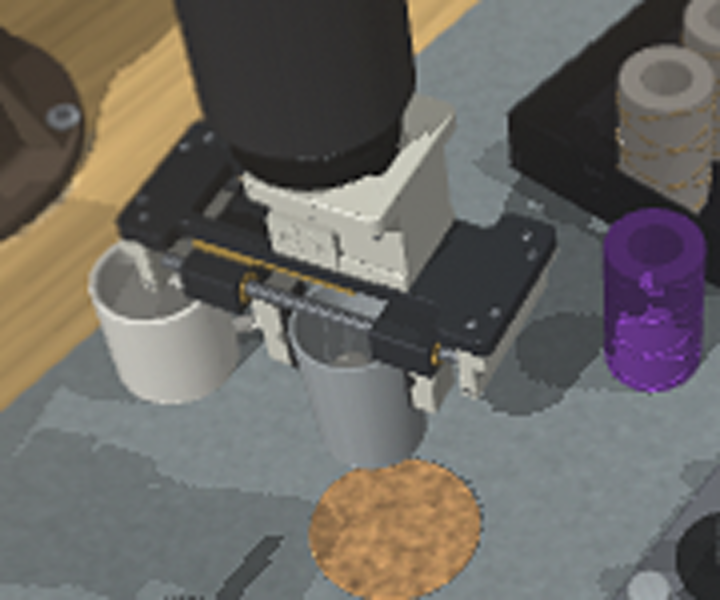

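The cup is lifted and hangs upright, the coaster fully visible at about (229,212). Move to just outside the near tab.

Request:
apply_moves --plan '[[255,[0.3,-0.4,0],0],[255,[0.5,-0.6,0],0],[255,[0.5,-0.6,0],0],[255,[0.34,-0.49,0],0],[255,[0,0,0.3],0],[255,[0,0,0.32],0],[255,[0,0,0],0]]'

```text
time_s: 41.82
tcp_pos: [0.42, -0.1784, 0.1204]
eef_rot: [179.9, -0.3, -167.2]
contact_force: [-1.0, 0.2, -1.9]
gripper_width: 0.0627
```

```bash
python3 -c "
from h import *
sh=np.array([-.220,.9755]);C=np.array([.4518,-.3097]);n=np.array([sh[1],-sh[0]])
s=get_state();d=s['tcp_pos'][:2]-C;print('s',d@sh,'perp',d@n,s['tcp_pos'],s['gripper_width'],s['eef_rot'])
b=cap('scene');crop(b,80,160,150,140,5,'s27');print(onz(b,(229,212.5),.004))
cap('wrist','w27')
"
```

```text
s 0.13511556521567245 perp -0.0020934605359108913 [ 0.42003241 -0.17835536  0.12040111] 0.06269571928215345 [ 179.91923121   -0.27362204 -167.24693323]
[ 0.47757286 -0.05301807  0.004     ]
```

View pics/s27.png

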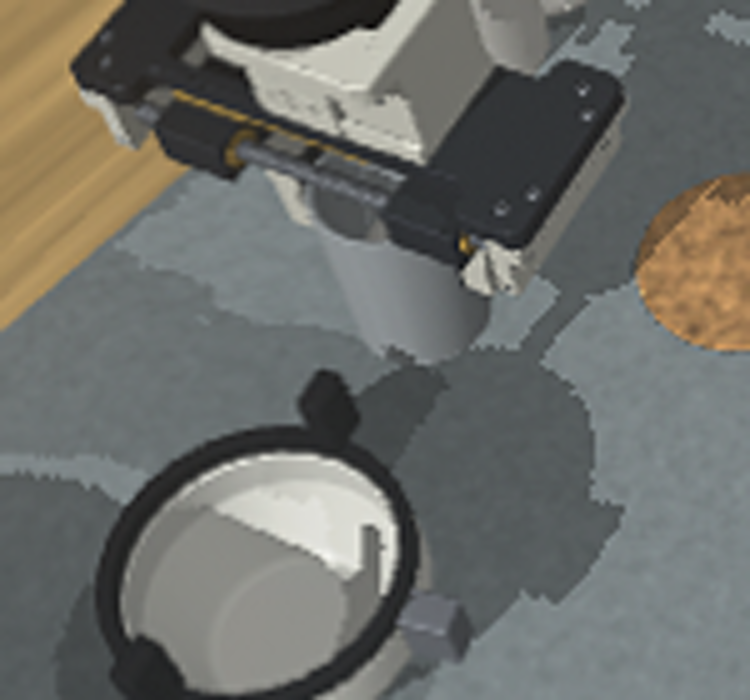

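View pics/w27.png

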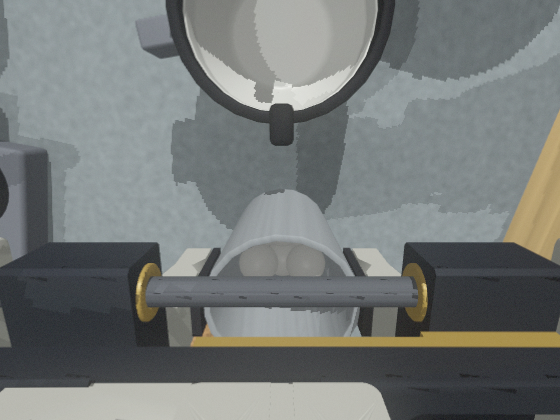

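The wrist view shows the tab (282,125) exactly in line with the cup (283,230). Push in slowly toward the bowl.

Request:
apply_moves --plan '[[255,[0,-0.3,0],0],[255,[0,-0.3,0],0],[255,[0,-0.2,0],0],[255,[0,-0.2,0],0],[255,[0,-0.15,0],0],[255,[0,0,0],0]]'

```text
time_s: 42.68
tcp_pos: [0.4356, -0.2354, 0.1233]
eef_rot: [-180.0, 0.1, -167.3]
contact_force: [0.5, 2.3, 2.5]
gripper_width: 0.0619
```

```bash
cat >> h.py <<'E'
def st():
    sh=np.array([-.220,.9755]);C=np.array([.4518,-.3097]);n=np.array([sh[1],-sh[0]])
    s=get_state();d=s['tcp_pos'][:2]-C;print('s',round(d@sh,4),'perp',round(d@n,4),s['tcp_pos'].round(4),s['gripper_width'],s['contact_force'].round(1),s['moment'].round(2),s['time_s'])
E
python3 -c "
from h import *
st()
b=cap('scene');crop(b,80,160,150,140,5,'s28')
"
```

```text
s 0.076 perp 0.0006 [ 0.4356 -0.2354  0.1233] 0.06190111713037734 [0.5 2.3 2.5] [ 0.68 -0.26  0.04] 42.675
```

View pics/s28.png

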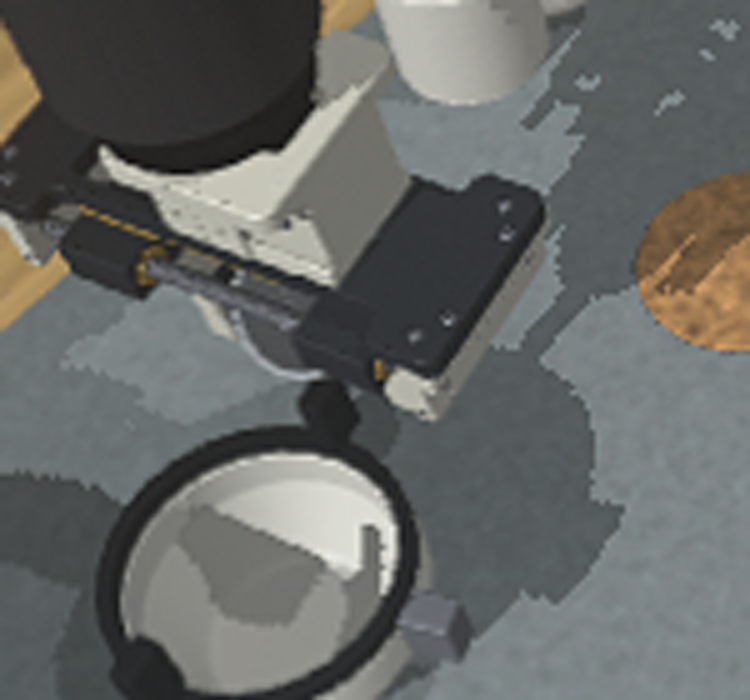

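The cup is tilting forward about the jaw axis as planned (rim visible just above the tab), with forces of 2–3 N. Continue.

Request:
apply_moves --plan '[[255,[0,-0.15,0],0],[255,[0,-0.15,0],0],[255,[0,-0.15,0],0],[255,[0,-0.15,0],0],[255,[0,0,0],0]]'

```text
time_s: 43.35
tcp_pos: [0.4412, -0.2646, 0.1226]
eef_rot: [-180.0, -0.0, -167.2]
contact_force: [-0.8, -1.1, 1.7]
gripper_width: 0.0617
```

```bash
python3 -c "
from h import *
st()
b=cap('scene');crop(b,80,160,150,140,5,'s29');cap('wrist','w29')
"
```

```text
s 0.0463 perp -0.0004 [ 0.4412 -0.2646  0.1226] 0.06173453716817721 [-0.8 -1.1  1.7] [-0.06  0.36  0.04] 43.35
```

View pics/s29.png

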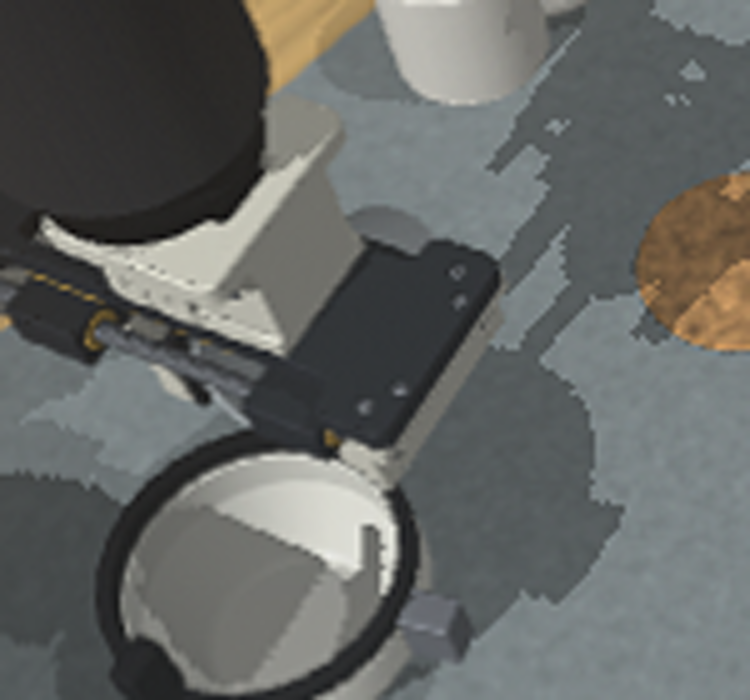

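View pics/w29.png

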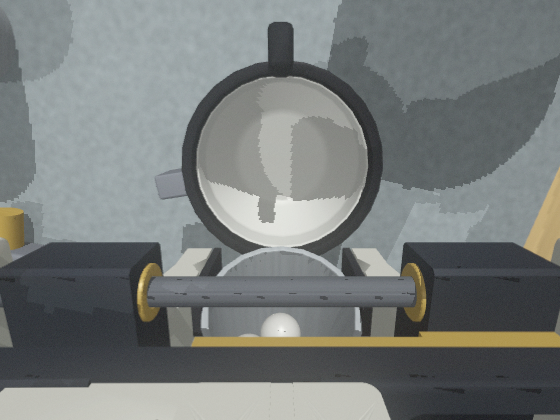

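The wrist view shows the cup tilted, its lip at (282,248), a ball still inside at (280,325) and the bowl empty. The lip is now above the ring edge; continue in.

Request:
apply_moves --plan '[[255,[0,-0.15,0],0],[255,[0,-0.15,0],0],[255,[0,-0.15,0],0],[255,[0,0,0],0]]'

```text
time_s: 43.95
tcp_pos: [0.4467, -0.2867, 0.1228]
eef_rot: [-179.9, 0.0, -167.2]
contact_force: [-1.1, -1.3, 1.3]
gripper_width: 0.0619
```

```bash
python3 -c "
from h import *
st()
cap('wrist','w30')
"
```

```text
s 0.0236 perp 0.0001 [ 0.4467 -0.2867  0.1228] 0.061946603045918466 [-1.1 -1.3  1.3] [-0.2   0.08 -0.02] 43.95
```

View pics/w30.png

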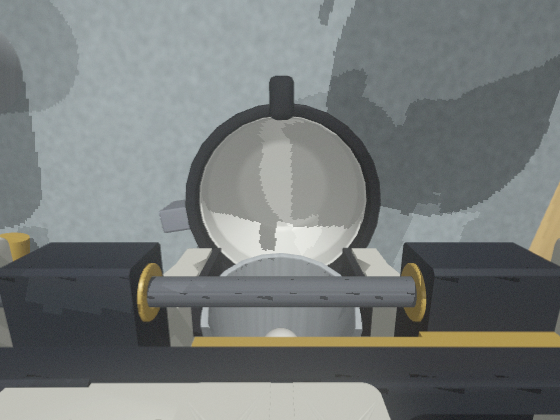

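The lip is over the bowl. Lower the pivot so the tab lifts the foot past horizontal.

Request:
apply_moves --plan '[[255,[0,0,0.08],0],[255,[0,0,0.08],0],[255,[0,0,0.08],0],[255,[0,0,0.08],0],[255,[0,0,0],0],[255,[0,0,0],0]]'

```text
time_s: 44.75
tcp_pos: [0.4465, -0.2857, 0.1066]
eef_rot: [-180.0, 0.0, -167.2]
contact_force: [0.7, -2.4, 2.2]
gripper_width: 0.0621
```

```bash
python3 -c "
from h import *
st()
cap('wrist','w31');b=cap('scene');crop(b,80,160,150,140,5,'s31')
"
```

```text
s 0.0246 perp 0.0001 [ 0.4465 -0.2857  0.1066] 0.0620978343865003 [ 0.7 -2.4  2.2] [-0.85 -0.57 -0.02] 44.75
```

View pics/w31.png

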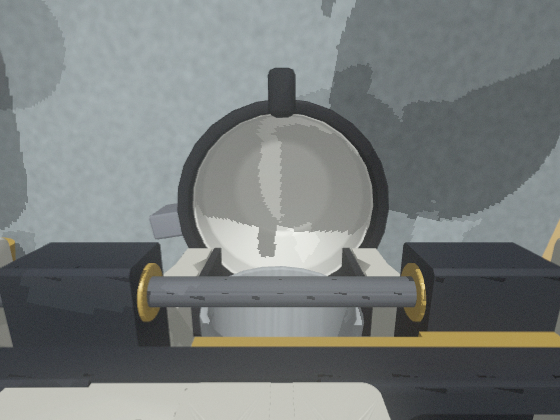

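View pics/s31.png

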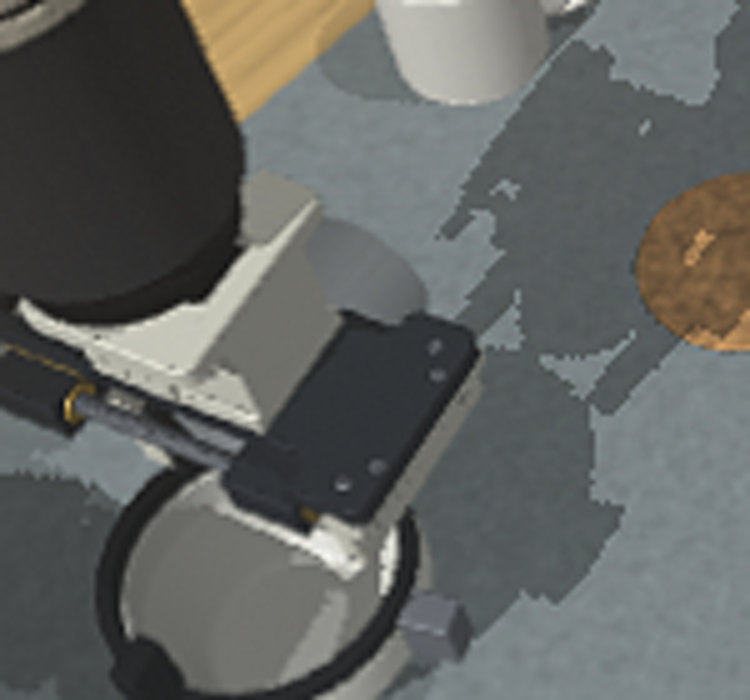

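The scene view shows the foot raised behind the gripper at (370,265 in crop), but no balls are seen yet. Lower a bit more.

Request:
apply_moves --plan '[[255,[0,0,0.08],0],[255,[0,0,0.08],0],[255,[0,0,0],0],[255,[0,0,0],0],[255,[0,0,0],0]]'

```text
time_s: 45.48
tcp_pos: [0.4474, -0.2868, 0.1001]
eef_rot: [-179.8, 0.1, -167.2]
contact_force: [0.8, -6.5, 11.2]
gripper_width: 0.062
```

```bash
python3 -c "
from h import *
st()
cap('wrist','w32');b=cap('scene');crop(b,80,160,150,140,5,'s32')
"
```

```text
s 0.0233 perp 0.0008 [ 0.4474 -0.2868  0.1001] 0.06196161408007507 [ 0.8 -6.5 11.2] [-2.01  0.03  0.03] 45.475
```

View pics/w32.png

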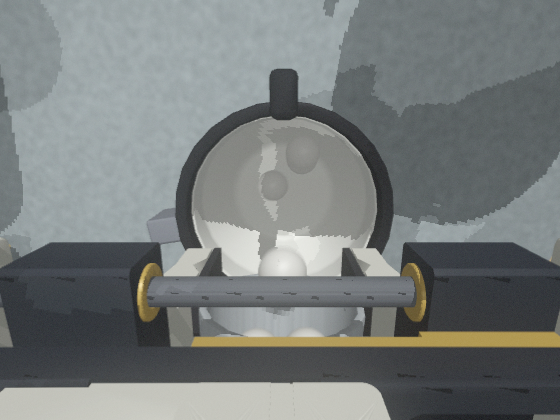

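View pics/s32.png

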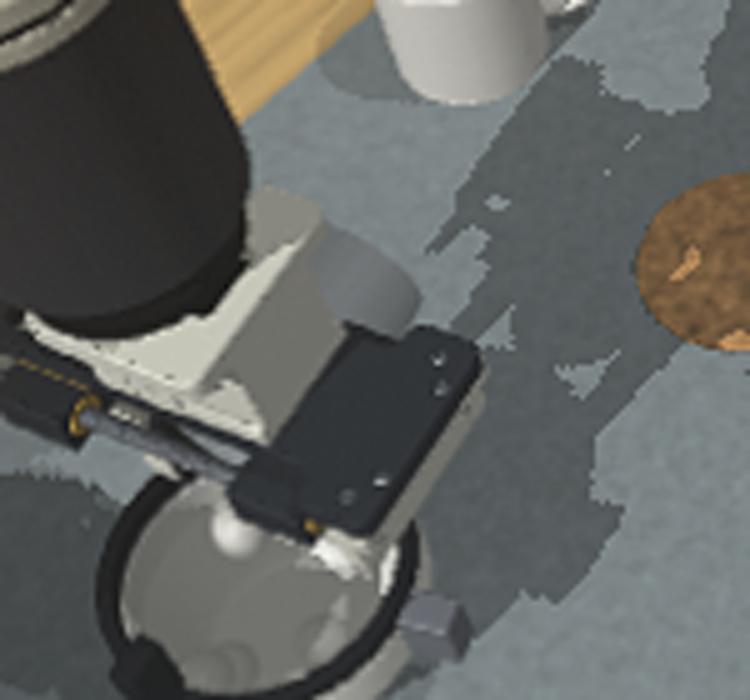

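The balls are rolling: two are in the bowl at (302,153) and (274,185), one is on the lip at (283,265). Force is up to 11 N, so hold here and wait.

Request:
apply_moves --plan '[[255,[0,0,0],0],[255,[0,0,0],0],[255,[0,0,0],0],[255,[0,0,0],0],[255,[0,0,0],0],[255,[0,0,0],0]]'

```text
time_s: 46.32
tcp_pos: [0.4474, -0.2868, 0.1001]
eef_rot: [-179.8, 0.1, -167.2]
contact_force: [0.6, -7.3, 10.8]
gripper_width: 0.062
```

```bash
python3 -c "
from h import *
st()
cap('wrist','w33');b=cap('scene');crop(b,80,160,150,140,5,'s33')
"
```

```text
s 0.0233 perp 0.0008 [ 0.4474 -0.2868  0.1001] 0.0619738443520784 [ 0.6 -7.3 10.8] [-2.    0.01  0.01] 46.325
```

View pics/w33.png

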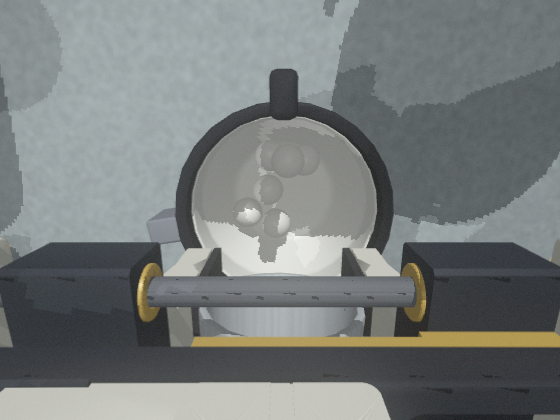

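View pics/s33.png

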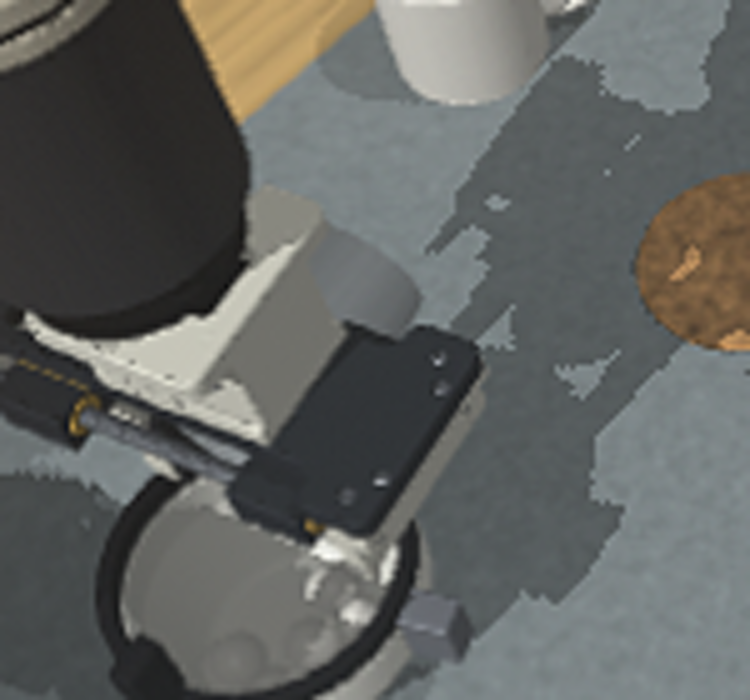

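```bash
python3 -c "
from h import *
b=cap('wrist');crop(b,180,95,220,180,3.5,'w34')
"
```

```text
(no output)
```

View pics/w34.png

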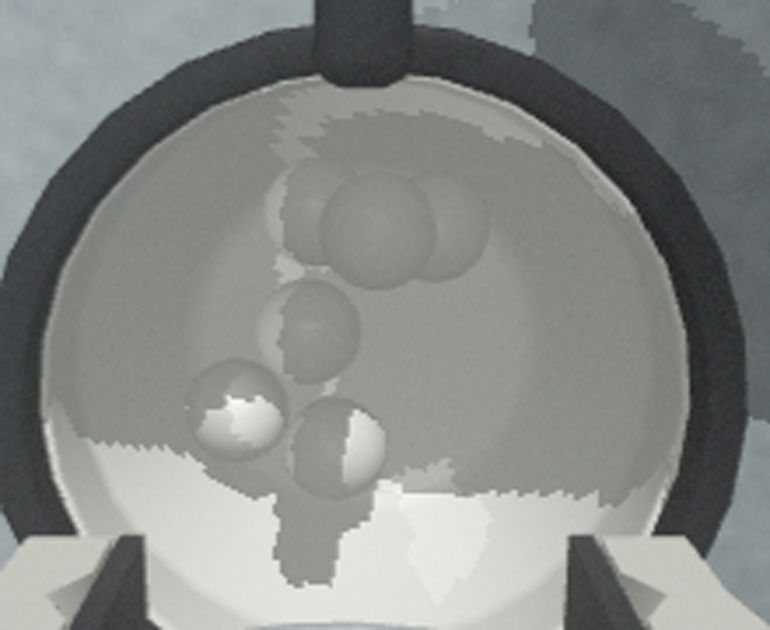

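All six balls are in the bowl in the crop: a cluster of three at the top, then (310,330), (237,410) and (340,447). Next, upright the cup: lift, move so the foot is inside the near tab, lower, and pull back so the tab pushes the foot down.

Request:
apply_moves --plan '[[255,[0,0,-0.4],0],[255,[0,0,-0.5],0],[255,[0,-0.3,0],0],[255,[0,-0.4,0],0],[255,[0,-0.3,0],0],[255,[0,0,0],0]]'

```text
time_s: 47.22
tcp_pos: [0.4569, -0.3356, 0.1422]
eef_rot: [179.9, -0.1, -167.3]
contact_force: [-0.4, 0.6, -0.5]
gripper_width: 0.0621
```

```bash
python3 -c "
from h import *
st()
cap('wrist','w35');b=cap('scene');crop(b,60,150,170,150,4.5,'s35')
"
```

```text
s -0.0264 perp -0.0008 [ 0.4569 -0.3356  0.1422] 0.06211805280016065 [-0.4  0.6 -0.5] [ 0.09 -0.07  0.  ] 47.225
```

View pics/s35.png

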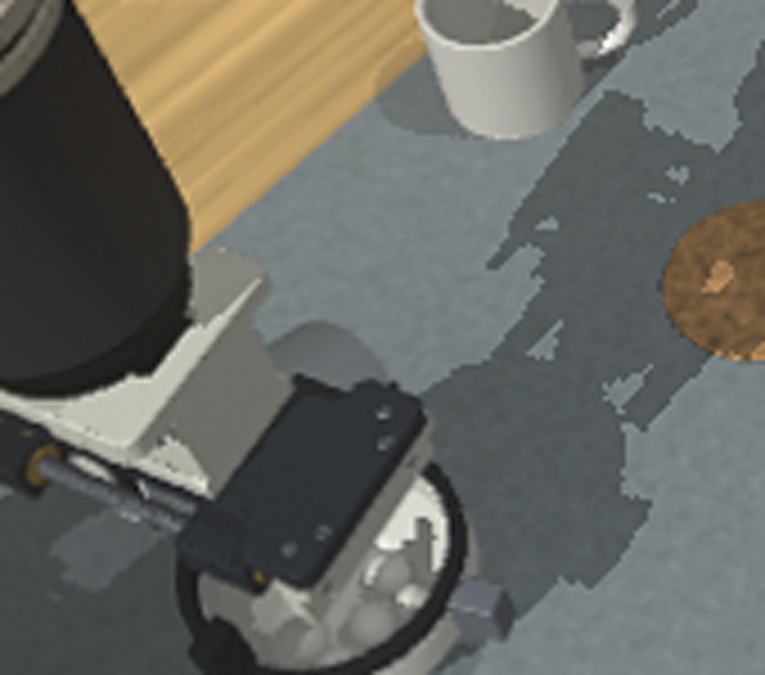

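View pics/w35.png

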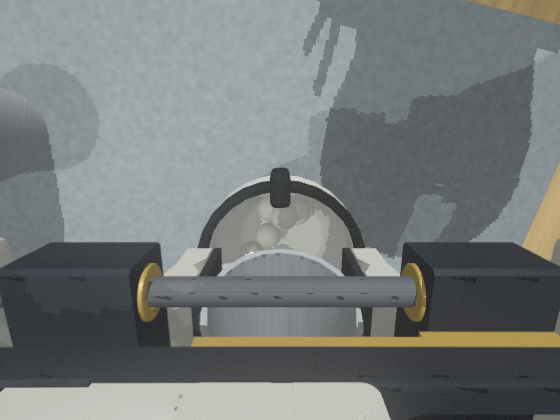

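The cup sagged back to about 80° tilt; its foot is inside the near tab. Lower and pull back toward it.

Request:
apply_moves --plan '[[255,[0,0,0.3],0],[255,[0,0,0.34],0],[255,[0,0.15,0],0],[255,[0,0.15,0],0],[255,[0,0.15,0],0],[255,[0,0,0],0]]'

```text
time_s: 48.08
tcp_pos: [0.4561, -0.3145, 0.1149]
eef_rot: [-179.6, 0.4, -167.1]
contact_force: [3.7, -10.7, 8.0]
gripper_width: 0.0614
```

```bash
python3 -c "
from h import *
st()
cap('wrist','w36');b=cap('scene');crop(b,60,150,170,150,4.5,'s36')
"
```

```text
s -0.0057 perp 0.0031 [ 0.4561 -0.3145  0.1149] 0.0614001963129682 [  3.7 -10.7   8. ] [-3.44 -1.4  -0.08] 48.075
```

View pics/s36.png

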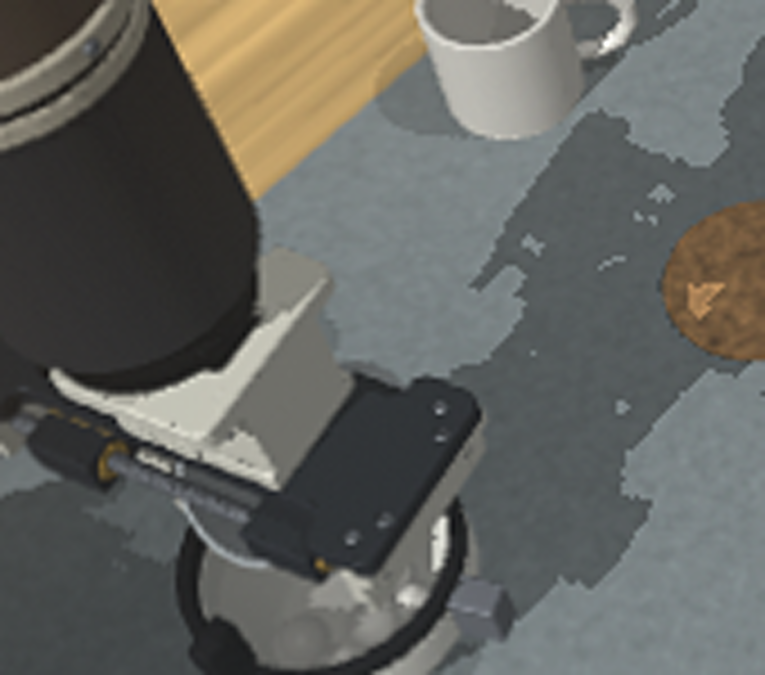

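View pics/w36.png

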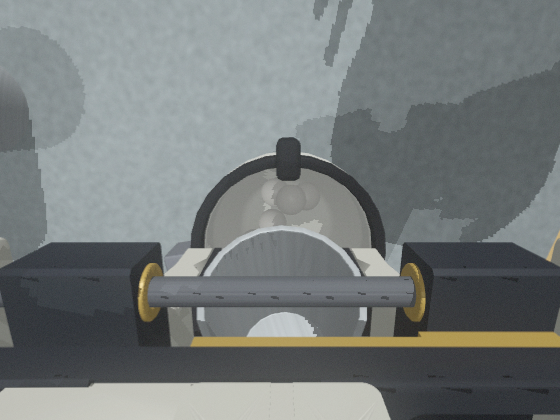

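The cup is coming upright (its floor is visible at (285,325)), with forces of about 10 N. Continue back with a slight rise.

Request:
apply_moves --plan '[[255,[0,0.1,-0.05],0],[255,[0,0.1,-0.05],0],[255,[0,0.1,-0.05],0],[255,[0,0.1,0],0],[255,[0,0,0],0]]'

```text
time_s: 48.8
tcp_pos: [0.4513, -0.2948, 0.1225]
eef_rot: [-179.6, 0.3, -167.1]
contact_force: [2.2, -9.1, 8.9]
gripper_width: 0.0609
```

```bash
python3 -c "
from h import *
st()
cap('wrist','w37');b=cap('scene');crop(b,60,150,170,150,4.5,'s37')
"
```

```text
s 0.0146 perp 0.0028 [ 0.4513 -0.2948  0.1225] 0.060888378913661424 [ 2.2 -9.1  8.9] [-2.93 -0.83  0.01] 48.8
```

View pics/s37.png

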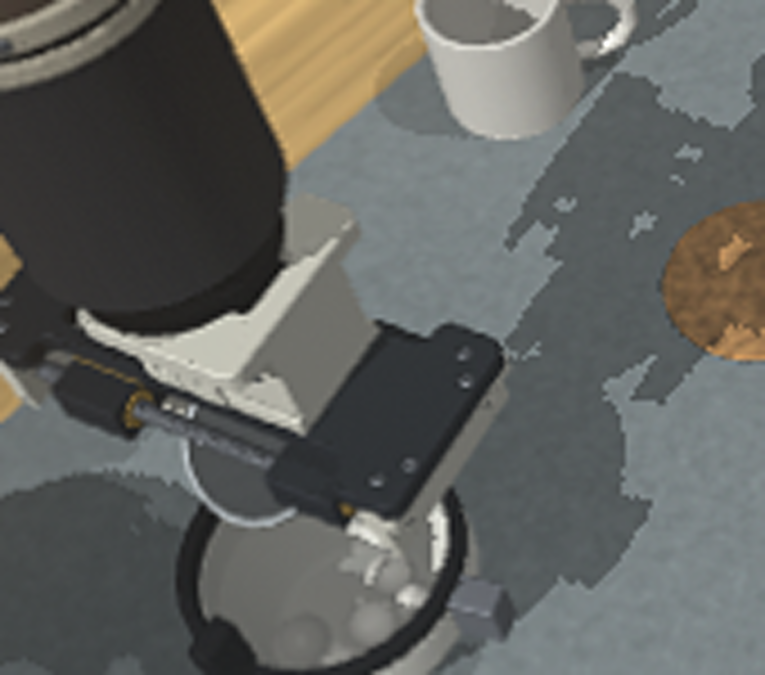

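View pics/w37.png

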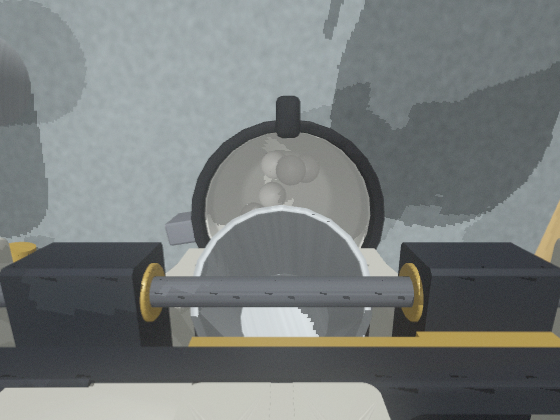

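```bash
python3 -c "
from h import *
sh=np.array([-.220,.9755]);C=np.array([.4518,-.3097])
w=cap('wrist');b=cap('scene')
o,d=ray(w,(285,208))
s0=get_state()['tcp_pos']
# plane perp=0 : parametrise along ray by z
for z in (.1,.11,.12,.13,.14,.15,.16): 
  p=onz(w,(285,208),z); print(z,'s',round((p[:2]-C)@sh,4),proj(b,p).round(1), ((proj(b,p)-[60,150])*4.5).round(0))
crop(w,170,190,220,170,3.5,'w38')
"
```

```text
0.1 s -0.0109 [124.  272.2] [288. 550.]
0.11 s -0.0133 [121.7 270.9] [278. 544.]
0.12 s -0.0158 [119.3 269.5] [267. 538.]
0.13 s -0.0183 [116.9 268.1] [256. 531.]
0.14 s -0.0207 [114.5 266.6] [245. 525.]
0.15 s -0.0232 [112.  265.2] [234. 518.]
0.16 s -0.0257 [109.4 263.6] [222. 511.]
```

View pics/w38.png

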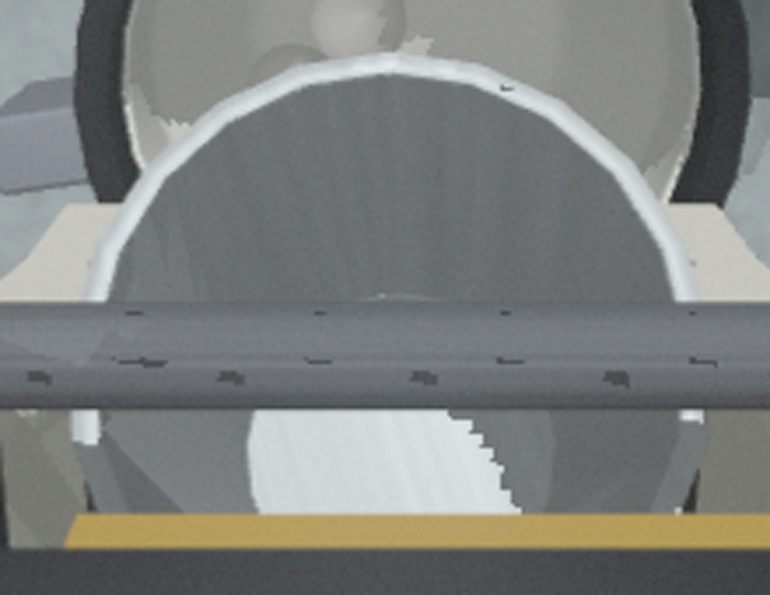

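The opening has shrunk to 60.9 mm, so the cup slid up about 19 mm in the grip, with the foot face propped on the tab at roughly 35–40° tilt. I back off, drop lower so the foot passes under the tab top, and push its side wall instead.

Request:
apply_moves --plan '[[255,[0,-0.2,-0.1],0],[255,[0,-0.2,0],0],[255,[0,-0.15,0],0],[255,[0,0,0],0]]'

```text
time_s: 49.5
tcp_pos: [0.4537, -0.3202, 0.1234]
eef_rot: [180.0, -0.1, -167.3]
contact_force: [-0.1, -0.1, -1.0]
gripper_width: 0.0605
```

```bash
python3 -c "
from h import *
st()
cap('wrist','w39');b=cap('scene');crop(b,60,150,170,150,4.5,'s39')
"
```

```text
s -0.0106 perp -0.0005 [ 0.4537 -0.3202  0.1234] 0.060472014424383436 [-0.1 -0.1 -1. ] [ 0.05  0.01 -0.02] 49.5
```

View pics/s39.png

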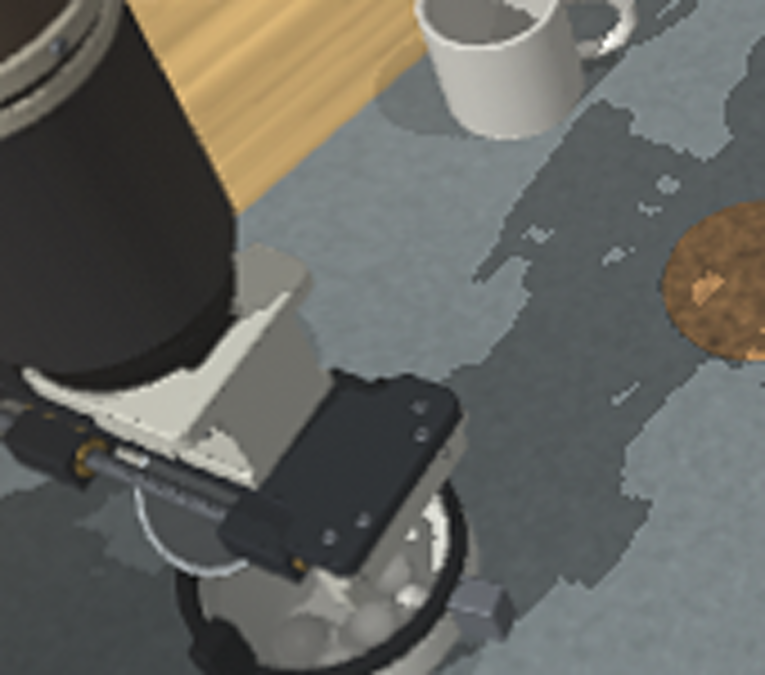

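View pics/w39.png

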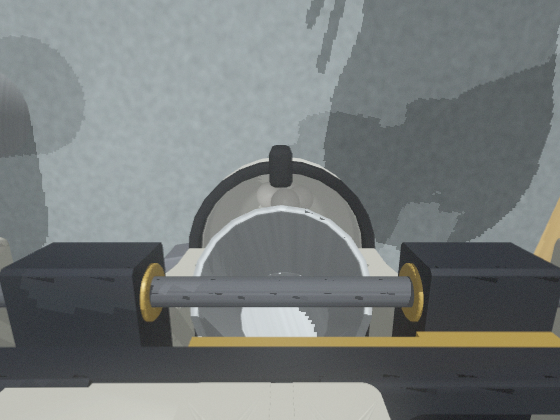

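Request:
apply_moves --plan '[[255,[0,0,0.13],0],[255,[0,0,0.13],0],[255,[0,0,0.1],0],[255,[0,0,0],0]]'

```text
time_s: 50.1
tcp_pos: [0.4537, -0.3196, 0.1055]
eef_rot: [180.0, -0.1, -167.2]
contact_force: [-0.1, 0.1, -1.0]
gripper_width: 0.0604
```

```bash
python3 -c "
from h import *
st()
"
```

```text
s -0.0101 perp -0.0004 [ 0.4537 -0.3196  0.1055] 0.06037329856275425 [-0.1  0.1 -1. ] [ 0.01 -0.07 -0.02] 50.1
```

Request:
apply_moves --plan '[[255,[0,0.1,0.02],0],[255,[0,0.1,0],0],[255,[0,0.1,0],0],[255,[0,0.1,0],0],[255,[0,0,0],0]]'

```text
time_s: 50.72
tcp_pos: [0.4511, -0.3009, 0.1065]
eef_rot: [-179.8, 0.2, -167.2]
contact_force: [2.8, -4.4, 0.6]
gripper_width: 0.0606
```

```bash
python3 -c "
from h import *
st()
cap('wrist','w40');b=cap('scene');crop(b,60,150,170,150,4.5,'s40')
"
```

```text
s 0.0088 perp 0.0012 [ 0.4511 -0.3009  0.1065] 0.06058388614544744 [ 2.8 -4.4  0.6] [-1.23 -0.87 -0.04] 50.725
```

View pics/s40.png

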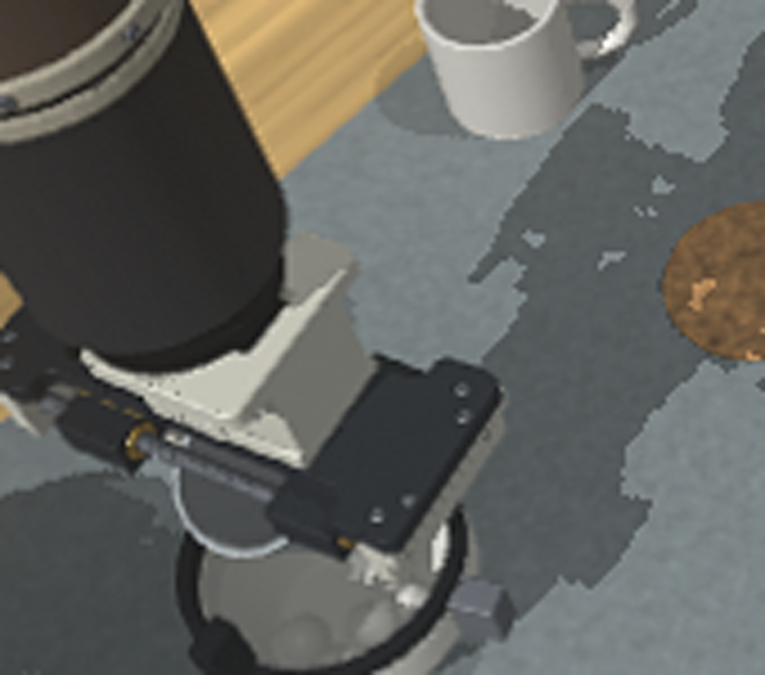

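View pics/w40.png

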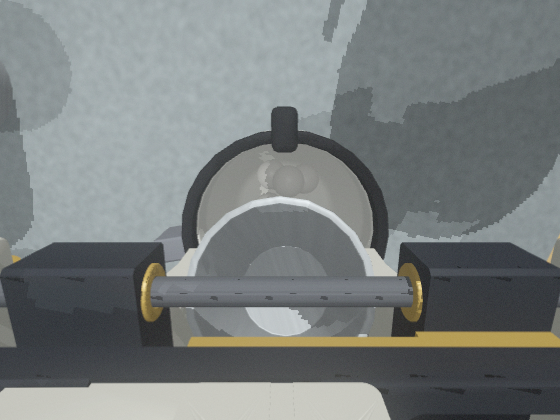

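It is working: the cup floor has moved into view at (285,290) with about 5 N. Continue.

Request:
apply_moves --plan '[[255,[0,0.08,0],0],[255,[0,0.08,0],0],[255,[0,0.06,0],0],[255,[0,0,0],0]]'

```text
time_s: 51.32
tcp_pos: [0.4465, -0.2889, 0.1047]
eef_rot: [179.9, -0.1, -167.2]
contact_force: [-0.3, -1.7, -1.2]
gripper_width: 0.0602
```

```bash
python3 -c "
from h import *
st()
cap('wrist','w41');b=cap('scene');crop(b,60,150,170,150,4.5,'s41')
"
```

```text
s 0.0214 perp -0.0006 [ 0.4465 -0.2889  0.1047] 0.06021066793420014 [-0.3 -1.7 -1.2] [-0.16 -0.1   0.  ] 51.325
```

View pics/s41.png

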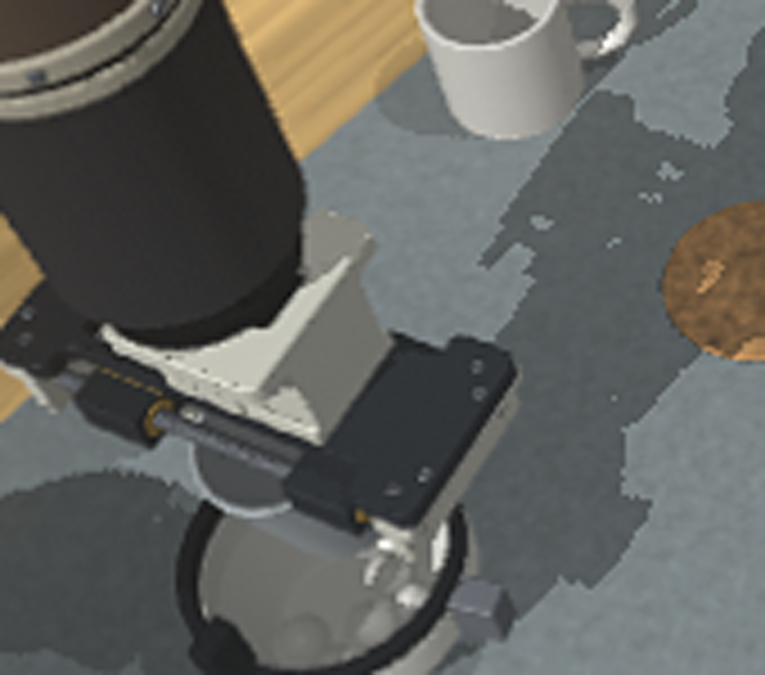

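View pics/w41.png

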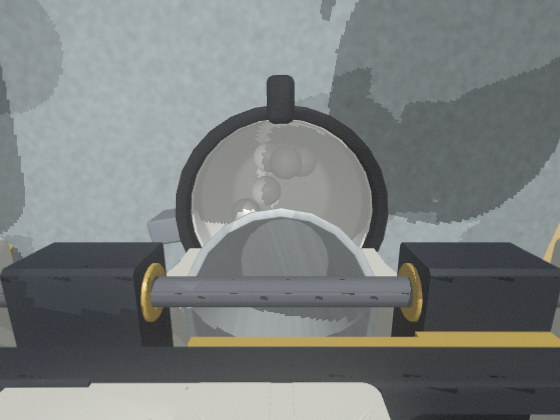

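The cup is nearly upright now (floor at (285,255)). Lift it out of the bowl and carry it to the coaster.

Request:
apply_moves --plan '[[255,[0,-0.08,-0.1],0],[255,[0,0,-0.5],0],[255,[0,0,-0.7],0],[255,[0,0,-0.6],0],[255,[0,0,0],0]]'

```text
time_s: 52.05
tcp_pos: [0.4494, -0.2941, 0.2028]
eef_rot: [-179.9, 0.2, -167.2]
contact_force: [-0.0, -1.1, -1.9]
gripper_width: 0.0601
```

```bash
python3 -c "
from h import *
st(); go(.474,-.053,.19)
cap('wrist','w42');b=cap('scene');crop(b,60,130,170,150,4.5,'s42')
"
```

```text
s 0.0157 perp 0.0011 [ 0.4494 -0.2941  0.2028] 0.06009911293261002 [-0.  -1.1 -1.9] [ 0.09 -0.07 -0.01] 52.05
pose [ 0.4494 -0.2941  0.2028] [-179.86    0.24 -167.2 ] t 52.05 total units [-1.55  4.59  0.25] turn 0.0 n 5 per row [-0.309  0.919  0.05 ] 0.0
```

View pics/s42.png

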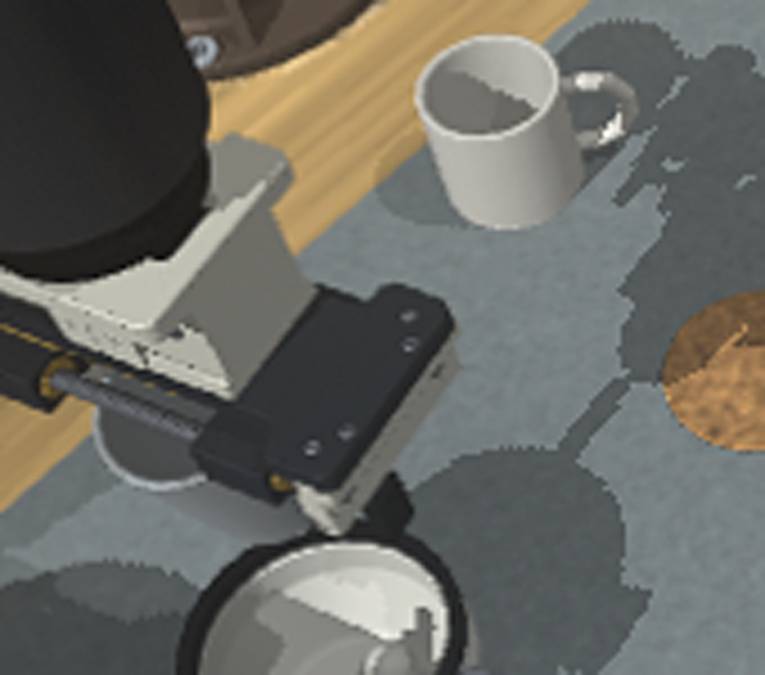

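View pics/w42.png

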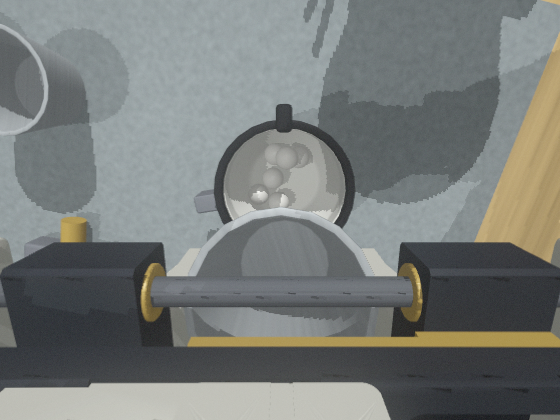

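The six balls are in the bowl and the tabs are unchanged. Carry to the coaster.

Request:
apply_moves --plan '[[255,[-0.2,0.5,0],0],[255,[-0.27,0.8,0],0],[255,[-0.27,0.8,0],0],[255,[-0.27,0.8,0.1],0],[255,[-0.27,0.8,0.2],0],[255,[-0.27,0.8,0.2],0],[255,[0,0.09,0.2],0],[255,[0,0,0],0]]'

```text
time_s: 53.15
tcp_pos: [0.4716, -0.0526, 0.1636]
eef_rot: [180.0, -0.2, -167.2]
contact_force: [-0.4, -0.6, -1.2]
gripper_width: 0.0599
```

```bash
python3 -c "
from h import *
st(); go(.474,-.053,.1)
cap('wrist','w43');b=cap('scene');crop(b,130,90,180,150,4,'s43')
"
```

```text
s 0.2465 perp 0.0759 [ 0.4716 -0.0526  0.1636] 0.05987460025523131 [-0.4 -0.6 -1.2] [ 0.02 -0.02 -0.  ] 53.15
pose [ 0.4716 -0.0526  0.1636] [ 180.     -0.19 -167.16] t 53.15 total units [-0.05 -0.02  1.27] turn 0.0 n 2 per row [-0.024 -0.009  0.636] 0.0
```

View pics/s43.png

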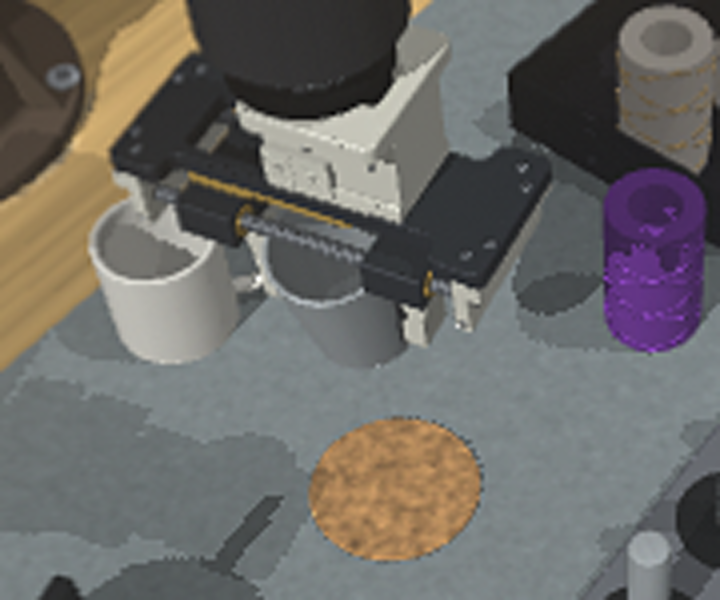

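View pics/w43.png

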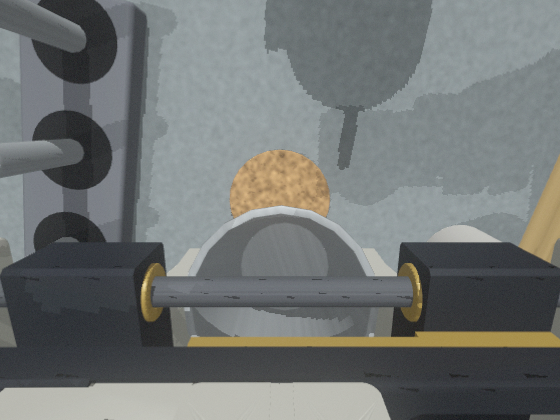

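The cup leans perhaps 15° (mouth toward the doser), so pressing the foot on the coaster will square it. I lower to near contact, first checking the coaster centre.

```bash
python3 -c "
from h import *
w=cap('wrist');b=cap('scene')
print(onz(w,(280,200),.004),onz(b,(229.0,212.1),.004), tri(w,(280,200),b,(229,212.1)))
g=w['frame']; m=cv2.inRange(cv2.cvtColor(g,cv2.COLOR_BGR2HSV),(8,70,80),(22,255,255))
print(cv2.boundingRect(m[130:215,200:360]))
"
```

```text
[ 0.47292882 -0.05142517  0.004     ] [ 0.47684988 -0.0521556   0.004     ] (array([ 0.47282665, -0.04929689, -0.00324614]), np.float64(1.1213433904920116))
(31, 21, 100, 64)
```

Request:
apply_moves --plan '[[255,[-0.05,0,0.6],0],[255,[0,0,0.8],0],[255,[0,0,0.6],0],[255,[0,0,0.2],0],[255,[0,0,0],0]]'

```text
time_s: 53.98
tcp_pos: [0.4754, -0.0524, 0.0552]
eef_rot: [-180.0, -0.0, -167.2]
contact_force: [-0.9, -0.4, -0.6]
gripper_width: 0.0604
```

```bash
python3 -c "
from h import *
st()
b=cap('scene');crop(b,130,110,180,150,4,'s44')
"
```

```text
s 0.2458 perp 0.0796 [ 0.4754 -0.0524  0.0552] 0.06037412061479906 [-0.9 -0.4 -0.6] [ 0.13 -0.13 -0.01] 53.975
```

View pics/s44.png

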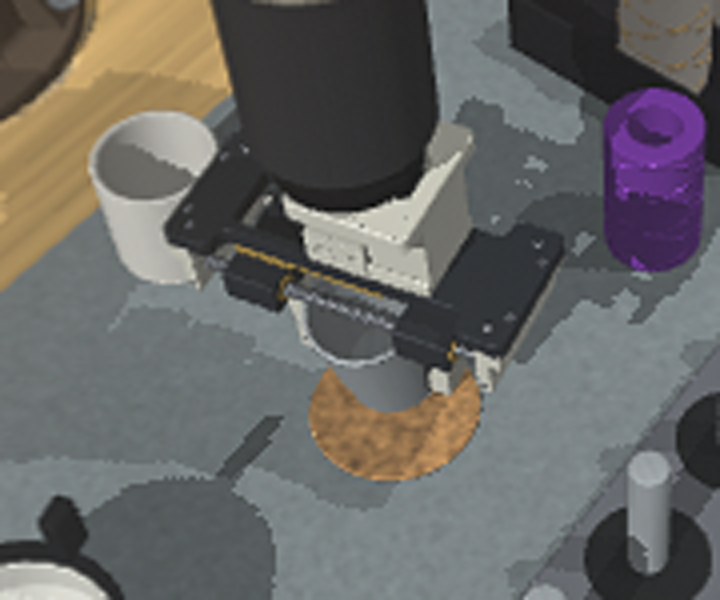

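Request:
apply_moves --plan '[[255,[0,0,0.1],0],[255,[0,0,0.1],0],[255,[0,0,0.1],0],[255,[0,0,0],0]]'

```text
time_s: 54.52
tcp_pos: [0.4749, -0.052, 0.0397]
eef_rot: [-180.0, -0.0, -167.2]
contact_force: [-0.1, -0.9, -0.3]
gripper_width: 0.0603
```

```bash
python3 -c "
from h import *
st()
b=cap('scene');crop(b,130,110,180,150,4,'s45')
"
```

```text
s 0.2463 perp 0.0793 [ 0.4749 -0.052   0.0397] 0.06031308173849752 [-0.1 -0.9 -0.3] [ 0.08 -0.06  0.03] 54.525
```

View pics/s45.png

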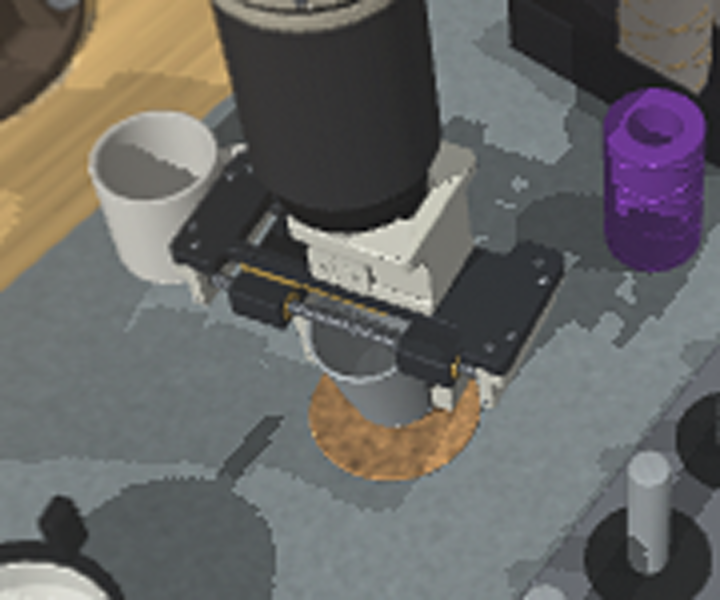

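Request:
apply_moves --plan '[[255,[0,0,0.08],0],[255,[0,0,0.08],0],[255,[0,0,0],0]]'

```text
time_s: 54.95
tcp_pos: [0.475, -0.052, 0.0317]
eef_rot: [-180.0, -0.0, -167.2]
contact_force: [-0.2, -0.1, -0.9]
gripper_width: 0.06
```

```bash
python3 -c "
from h import *
st()
b=cap('scene');crop(b,130,110,180,150,4,'s46');cap('wrist','w46')
"
```

```text
s 0.2463 perp 0.0793 [ 0.475  -0.052   0.0317] 0.05995272901070189 [-0.2 -0.1 -0.9] [ 0.06 -0.03  0.04] 54.95
```

View pics/s46.png

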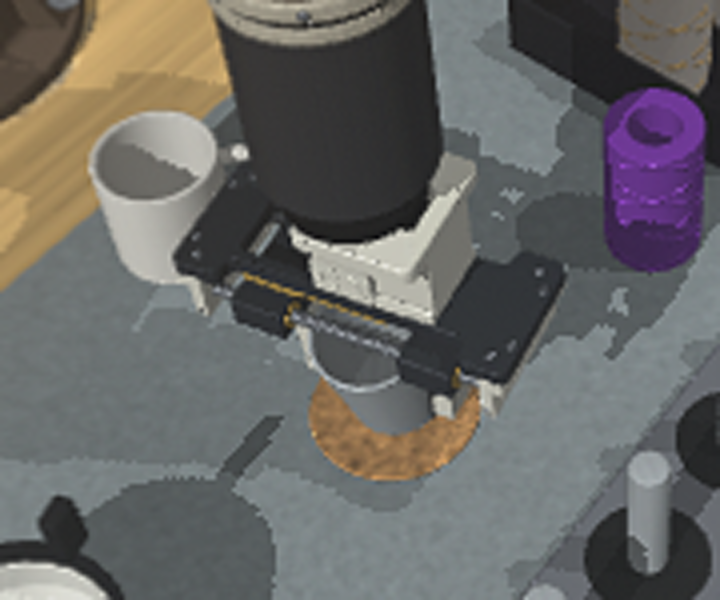

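The picture-view limit is reached, so from here I go on with numeric checks.

Request:
apply_moves --plan '[[255,[0,0,0.06],0],[255,[0,0,0.06],0],[255,[0,0,0],0]]'

```text
time_s: 55.42
tcp_pos: [0.476, -0.0517, 0.0269]
eef_rot: [-180.0, 0.1, -167.2]
contact_force: [-2.0, 0.6, 8.6]
gripper_width: 0.0594
```

```bash
python3 -c "
from h import *
st()"
```

```text
s 0.2463 perp 0.0804 [ 0.476  -0.0517  0.0269] 0.059362501712053886 [-2.   0.6  8.6] [ 0.63  0.77 -0.07] 55.425
```

Contact with the coaster at 8.6 N. Ease up 1 mm and release so the cup can settle flat.

Request:
apply_moves --plan '[[255,[0,0,-0.02],0],[120,[0,0,0],0],[60,[0,0,0],0],[0,[0,0,0],0],[0,[0,0,0],0],[0,[0,0,0],0],[0,[0,0,0],0]]'

```text
time_s: 56.3
tcp_pos: [0.4752, -0.0519, 0.027]
eef_rot: [180.0, -0.0, -167.2]
contact_force: [0.6, -0.1, -0.1]
gripper_width: 0.0872
```

```bash
python3 -c "
from h import *
st()
w=cap('wrist','w47')
g=cv2.cvtColor(w['frame'],cv2.COLOR_BGR2GRAY)
# bright rim scan along column 281 and row profile
print(g[150:250:3,281]); print(g[180:240:10,200:360:5])
"
```

```text
s 0.2463 perp 0.0796 [ 0.4752 -0.0519  0.027 ] 0.08721428080023583 [ 0.6 -0.1 -0.1] [ 0.07 -0.08  0.01] 56.3
[128 128 128 128 126 127 129 138 139 132 123 117 116 126 134 134 130 113
 120 139 144 142 143 141 147 147 146 146 149 149 147 148 147 148]
[[145 142 139 125 132 132 130 129 129 134 128 135 138 128 127 133 128 115
   91 116 132 125 132 139 136 116 126 127 129 129 130 127]
 [146 147 149 145 128 127 137 147 136 139 124 141 126 122 137 143 132 130
  118 136 124 118 109 127 143 134 143 122 117 129 127 124]
 [147 148 149 142 142 122 106 126 130 136 122 124 116 136 123 123 117 133
  134 133 138 135 124 140 124 117 130 113 120 130 147 126]
 [146 143 141 147 132 144 146 125 118 139 147 141 140 128 137 155 142 142
  129 125 134 140 140 141 122 128 134 117 120 122 123 131]
 [146 144 155 138 136 127 132 128 100 137 141 147 123 117 126 144 146 150
  148 140 152 138 129 125 123 133 138 136 140 140 142 128]
 [142 119 124 140 133 145 146 118 124 122 131 131 137 143 144 144 147 152
  144 145 148 147 142 146 136 139 128 139 136 124 120 130]]
```

Request:
apply_moves --plan '[[0,[0,0,-0.2],0],[0,[0,0,-0.4],0],[0,[0,0,-0.6],0],[0,[0,0,-0.8],0],[0,[0,0,-0.8],0],[0,[0,0,-0.8],0],[0,[0,0,-0.4],0],[0,[0,0,0],0]]'

```text
time_s: 57.35
tcp_pos: [0.476, -0.0518, 0.2294]
eef_rot: [180.0, 0.2, -167.2]
contact_force: [0.3, 0.2, -0.5]
gripper_width: 0.0874
```

```bash
python3 -c "
from h import *
st()
w=cap('wrist','w48')
hsv=cv2.cvtColor(w['frame'],cv2.COLOR_BGR2HSV)
cork=cv2.inRange(hsv,(8,70,60),(22,255,255)); cork[245:]=0
n,l,sx,c=cv2.connectedComponentsWithStats(cork)
for i in range(1,n):
  if sx[i,4]>200: print('cork',sx[i],c[i])
X=[(.474,-.052,.089),(.474,-.052,.004)]
for x in X: print(proj(w,x))
f=w['frame'][130:250,210:350]
# ascii of class: cork C, else gray level
h=hsv[130:246:4,210:350:2]; g=cv2.cvtColor(w['frame'],cv2.COLOR_BGR2GRAY)[130:246:4,210:350:2]; ck=cork[130:246:4,210:350:2]
for r in range(g.shape[0]): print(130+4*r,''.join('c' if ck[r,i] else '.:-=+*#%@'[min(8,int(g[r,i])//26)] for i in range(g.shape[1])))
"
```

```text
s 0.2463 perp 0.0804 [ 0.476  -0.0518  0.2294] 0.08742278977695689 [ 0.3  0.2 -0.5] [ 0.1  -0.02 -0.  ] 57.35
cork [117   0  27  21 466] [130.89484979   9.27467811]
cork [ 487   54   73  189 7302] [534.06546152 177.53451109]
cork [ 244  146   83   64 2560] [285.0578125  170.90429688]
[283.77592254 203.37131818]
[283.50982432 186.56540444]
130 ***#***##****##**********#*********#*#****#*****##****#*********++++==
134 *#****###******######************##**#***#*#************#******++++++*
138 ****#**#*##**#*#*********#*******************##****************++++++*
142 *##*#**##*##**#*************###***************#*###*****#******+++===*
146 ***#####*********#*****##**********ccccccc**********##********++++==**
150 ***#*#***###***********###**cccccccccccccccccccc***#***********++===**
154 ****##**#****************cccccccccccccccccccccccccc*##********++++=***
158 ***#####***#****####***cccccccccccccccccccccccccccccc********+=====***
162 ********#*****#**###*cccccccccccccccccccccccccccccccccc********++*****
166 **********#***#****#cccccccccccccccccccccccccccccccccccc*****+********
170 *****
[... 715 characters left out ...]
+==+++++#*c+**********###
210 ##**##***************#*===+====++++++++++++++==++++++##************#**
214 *******##*#**********#*+===+++==+=++++++++==+==++++++##**************#
218 ******#******#*******##***+==+===========+====++++++*#**********##****
222 ***##*******##********#******+==+=++==========+++**+##***************#
226 *#********###***#***##*##****#############*********##*******#*********
230 ***************####*##**##***###############******##*###****##********
234 ***********************+++##################***####*******************
238 ***********######******+++++#%%##############%##****************##**#*
242 ****#***#######**#*****+++++++++###%#%%%###*+++**#*******##***#*******
```

```bash
python3 -c "
from h import *
w=cap('wrist')
c=onz(w,(284,212),.089);print('rim centre',c)
co=onz(w,(285.3,188),.004);print('coaster',co,'dist',np.linalg.norm(c[:2]-co[:2]))
ang=np.linspace(0,6.28,200)
for nm,z,r in (('rim',.089,.032),('foot',.004,.028)):
  p=np.array([proj(w,(c[0]+r*np.cos(q),c[1]+r*np.sin(q),z)) for q in ang]); print(nm,p.min(0),p.max(0))
print(get_state()['joints'])
"
```

```text
rim centre [ 0.47093922 -0.04442289  0.089     ]
coaster [ 0.47033441 -0.05115848  0.004     ] dist 0.006762693401450392
rim [249.57572499 177.81224165] [318.43560147 244.36171439]
foot [259.76467208 169.626821  ] [307.27470603 216.24253315]
[ 1.74154312e+01  1.61161007e+00 -2.32746741e+01 -2.38794216e-02
 -6.51070116e+01 -4.62899398e+00]
```

The cup stands upright: an upright model's rim rows 178–244 and foot row 170 match what is seen (180–244, about 172). It is about 7 mm from the coaster centre. Move the arm aside for final checks.

Request:
apply_moves --plan '[[0,[0,0,-0.5],0],[0,[0,0.4,-0.5],0],[0,[0,0.8,-0.3],0],[0,[0,0.8,0],0],[0,[0,0.8,0],0],[0,[0,0.8,0],0],[0,[0,0.8,0],0],[0,[0,0.5,0],0],[0,[0,0,0],0]]'

```text
time_s: 58.58
tcp_pos: [0.4203, 0.188, 0.2908]
eef_rot: [-179.9, -0.1, -167.1]
contact_force: [-0.5, -0.8, -0.0]
gripper_width: 0.0876
```

```bash
python3 - <<'E'
from h import *
st()
a=cap('top','tf');b=cap('scene','sf')
a0=cv2.imread('pics/top0.png');b0=cv2.imread('pics/scene0.png')
# bystanders: difference in their neighbourhoods vs the first scene picture
for n,(x,y,r) in {'jar':(350,270,22),'tumbler':(405,142,18),'milkpot':(218,369,25),'purple':(293,155,20),'mug':(172,158,18)}.items():
    d=np.abs(b['frame'][y-r:y+r,x-r:x+r].astype(int)-b0[y-r:y+r,x-r:x+r]).mean(); print(n,'mean diff',round(d,1))
# cup rim in scene: predicted vs edges
f=b['frame'];hsv=cv2.cvtColor(f,cv2.COLOR_BGR2HSV)
cork=cv2.inRange(hsv,(8,70,60),(22,255,255));g=cv2.cvtColor(f,cv2.COLOR_BGR2GRAY)
for r in range(172,236,2): print(r,''.join('c' if cork[r,i] else '.:-=+*#%@'[min(8,int(g[r,i])//26)] for i in range(195,262)))
c=(.4715,-.0455)
for nm,z,rr in (('rim',.089,.032),('foot',.004,.028)):
  p=np.array([proj(b,(c[0]+rr*np.cos(q),c[1]+rr*np.sin(q),z)) for q in np.linspace(0,6.28,100)]); print(nm,p.min(0),p.max(0))
E
```

```text
s 0.4924 perp 0.0787 [0.4203 0.188  0.2908] 0.0876313370551619 [-0.5 -0.8 -0. ] [ 0.    0.03 -0.03] 58.575
jar mean diff 1.3
tumbler mean diff 1.1
milkpot mean diff 0.9
purple mean diff 1.0
mug mean diff 2.2
172 +++++++++++++++++++++++++++++++++++++++++++++++++++==============--
174 +++++++++++++++++++++++++++++++++++++++++++++++++==================
176 +++++++++++++++++++++++++++*#######**++++++++++====================
178 +++++++++++++++++++++++**+++++*********##++**======================
180 ++++++++++++++++++++**=+++++++************#*=======================
182 ++++++++++++++++++**===++++++++**************======================
184 +++++++++++++++++**=======+++++*+************+=====================
186 +++++++++++++++++*=============***************=====================
188 ++++++++++++++++**-================***********=====================
190 +*+++++++++++++++#+===================-=*****====================++
192 ++++++++++++++++++#====================--=*+====================+++
194 +++++++++++++++++++##================---+#====================+++++
196 ++++++++++++++++++++**#+
[... 832 characters left out ...]
+++
220 ===+++++++++++cccccccccccccccccccccccccccccccccccccc+++++++++++++++
222 =+++++++++++++=cccccccccccccccccccccccccccccccccccc++++++++++++++++
224 ++++++++++++++++=ccccccccccccccccccccccccccccccc=++++++++++++++++++
226 +++++++++++++++++++cccccccccccccccccccccccccc++++++++++++++++++++++
228 ++++++++++++++++++++++=cccccccccccccccccc+=++++++++++++++++++++++++
230 +++++++++++++++++++++++++++++===+++++++++++++++++++++++++++++++++++
232 +++++++++++++++++++++++++++++++++++++++++++++++++++++++++++++++++++
234 +++++++++++++++++++++++++++++++++++++++++++++++++++++++++++++++++++
rim [210.2657479  175.19515843] [239.78791798 198.53755164]
foot [217.00588794 199.34729548] [241.13089276 219.10792177]
```

The scene picture agrees: cup rim at x 211–241, y 176–198 and foot bottom row 219, as an upright cup gives. Now the tub, ring and balls.

```bash
python3 - <<'E'
from h import *
b=cap('scene');s23=cv2.imread('pics/s23.png')
print('tub/carts diff vs after placing',np.abs(b['frame'][60:130,280:350].astype(int)-s23[60:130,280:350]).mean())
for n,(x0,y0,x1,y1) in {'ring near tab':(138,232,156,250),'ring far tab':(98,285,118,305)}.items():
    print(n,np.abs(b['frame'][y0:y1,x0:x1].astype(int)-s23[y0:y1,x0:x1]).mean())
a=cap('top');g=cv2.cvtColor(a['frame'],cv2.COLOR_BGR2GRAY)
roi=cv2.resize(g[250:306,378:436],None,fx=8,fy=8,interpolation=cv2.INTER_CUBIC)
c=cv2.HoughCircles(roi,cv2.HOUGH_GRADIENT,1.2,50,param1=60,param2=18,minRadius=34,maxRadius=54)
if c is not None:
    for x,y,r in c[0]:
        px=(378+x/8,250+y/8); p=onz(a,px,.03); print(np.round(px,1),round(r/8,1),p.round(3),'from axis',round(np.hypot(p[0]-.4515,p[1]+.307),3))
for r in range(250,306): print(''.join('.:-=+*#%@&'[min(9,int(v)//24)] for v in g[r,378:436]))
E
```

```text
tub/carts diff vs after placing 28.416938775510204
ring near tab 1.4516460905349795
ring far tab 1.4183333333333332
********+--=++++****+===-------=-=+*****##****************
********+=--=+++**+-----------------=+***##***************
*********+--=++=-----------------------=******************
*********+=------------======++==--------+****************
++*+*******+=------==++++++++++++++=-------+*************#
++++++++**+------=+++++++++++++++++++=------=*************
+++++++*+=-----=+++++++++++++++++++++++=-----=************
++++++**=-----=++++++++++++++++++++++++++=-----+**********
+++++++=----=+++++++++++++++++++++++++++++=-----+*********
+++++*=----=+++++++++++++++++++++++++++++++=----=+********
++++++-----++++++++++++++++++++++++++++++++++----=********
+++*+=----+++++**********+++++++++++++++++++++----=*******
++++=---=+++++++***********+++++++++++++++++++=----=******
++*+----=++++++++************++++++++++++++++++=---=+*****
+++=----+++**#%#++************+++++++****+++++++----=*****
++=----=+++**#%#++*****************+*******++++++----+****
++=---=++++**#%&%***********************
[... 1619 characters left out ...]
---*%@@#*******************************+------=====
+====+=----*%@@#****************************++-----======+
++====+=----*%@@#***************************+------=====++
++=====+=----+%@@#************************+=------=====+++
========+=----+#%%#********************+**=------======+++
===========----=*#%#********************+-------=======+++
============-----=+****************+*+==-------=======++++
+=========+*+=-----=##**+*+++**++***=--------=========++++
+=======+++++++=------==++**+++==-----------==========++++
++===+++**+++++++-------------------------===========+++++
++=++++****+++***++=--------------------=============+++++
****+*++***++********+=--------------===============++++++
```

The ring tabs are unmoved (diff 1.4) and balls show in the bowl. The tub patch differs, probably because the arm hides it from the scene camera. I'll move the arm off and measure.

Request:
apply_moves --plan '[[0,[-0.36,-0.75,0],0],[0,[-0.36,-0.75,0],0],[0,[-0.36,-0.75,0],0],[0,[-0.36,-0.75,0],0],[0,[-0.36,-0.75,0],0],[0,[-0.36,-0.75,0],0],[0,[-0.36,-0.75,0],0],[0,[-0.36,-0.75,0],0],[0,[-0.3,-0.7,0],0],[0,[0,0,0],0]]'

```text
time_s: 60.02
tcp_pos: [0.6506, -0.1077, 0.2905]
eef_rot: [180.0, -0.1, -167.4]
contact_force: [-0.2, 0.6, -0.4]
gripper_width: 0.088
```

```bash
python3 - <<'E'
from h import *
st()
b=cap('scene','sg');s23=cv2.imread('pics/s23.png');a=cap('top','tg');t17=cv2.imread('pics/t17.png')
print('scene tub diff',np.abs(b['frame'][60:130,280:350].astype(int)-s23[60:130,280:350]).mean())
print('top tub diff',np.abs(a['frame'][240:335,50:180].astype(int)-t17[240:335,50:180]).mean())
d=np.abs(a['frame'].astype(int)-t17).mean(2); print([ (x,round(d[240:335,x:x+20].mean(),1)) for x in range(40,190,20)])
w=cv2.inRange(a['frame'][240:340,40:190],(185,190,190),(255,255,255))
n,l,sx,c=cv2.connectedComponentsWithStats(w)
for i in range(1,n):
  if sx[i,4]>60:
    px=(40+c[i][0],240+c[i][1]); print(px,sx[i,4],onz(a,px,.105))
E
```

```text
s 0.1533 perp 0.2384 [ 0.6506 -0.1077  0.2905] 0.08798608373606384 [-0.2  0.6 -0.4] [ 0.14 -0.    0.01] 60.025
scene tub diff 49.2634693877551
top tub diff 44.624102564102564
[(40, np.float64(25.0)), (60, np.float64(19.3)), (80, np.float64(25.7)), (100, np.float64(72.3)), (120, np.float64(59.4)), (140, np.float64(54.3)), (160, np.float64(47.0)), (180, np.float64(20.5))]
(np.float64(116.91169451073986), np.float64(254.5871121718377)) 419 [0.52065506 0.31876041 0.105     ]
(np.float64(74.48976377952755), np.float64(288.1212598425197)) 635 [0.45319497 0.40706605 0.105     ]
```

```bash
python3 - <<'E'
from h import *
b=cap('scene');a=cap('top')
for c,(x0,x1,y0,y1) in ((a,(30,200,225,345)),(b,(240,390,40,160))):
    g=cv2.cvtColor(c['frame'],cv2.COLOR_BGR2GRAY);h=cv2.cvtColor(c['frame'],cv2.COLOR_BGR2HSV)
    for y in range(y0,y1,3): print(y,''.join('P' if (h[y,x,0]>125 and h[y,x,0]<155 and h[y,x,1]>120) else ('w' if h[y,x,1]>90 and g[y,x]>80 else '.:-=+*#%@&'[min(9,int(g[y,x])//24)]) for x in range(x0,x1,2)))
E
```

```text
225 wwwww#*************************************%%%+======+++++++++++++++++++++++++++++*+*
228 wwwww**************************************%%%*=======+++++++++++++++++++++++++++****
231 wwwww***************************************%%%======+++++++++++++++++++++++++++++***
234 wwwww********************%%%%*****%*********%%%======+++++++++++++++++++++++++++++*+*
237 wwwww******************%%%%%%*****%***%*****%%%=======++++++++++++++++++++++++++++***
240 wwwww*****************%%%%%%%*****%%**%***%&##%*======++++++++++++++++++++++++++++***
243 wwwww**************%%%%%%%%%%*****%%***&&&&&&&%%======++++++++++++++++++++++++++++***
246 wwwww**********----------------------%&&&&&&&###======++++++++++++++++++++++++++++***
249 wwwww**********---::-----------------&&&@&&&###%======+++++++++++++++++++++++++++++**
252 wwwww@*********--------------:-------@&&&&@@&&&&+=====++++++++++++++++++++++++++++***
255 wwwww@*********-----:----------------#w%&&&&&&&&%=====+++++++++++++++++++++++++++++**
258 wwwww@*********----:-:---------------*#%#@@&&&&&@=====+++++++++++++++++++++++++++++**
261 wwwww@********+-
[... 4979 characters left out ...]
%@&@@@@@@@@@@+++++++:::::::::::::========+*******+**+=======
136 :::::%%###%%*#%%%%%%%&&#@@@++++++++::::::::--:=*====****======*********====
139 ::::*%%%%%#%###%%%%%%%%%%#*+++++++::---::---------=**********=====+****====
142 -----+%##%#%%%%%#%%%%%%%%##+%++++-:------------=---+**************=========
145 -----=%%%%%%%%%%%#%%%%%%%%%%%+++=:----------------:*****************=======
148 -:-----#%%#%%%%%%#%%%%%%%%%%%+++:--------------==-=**************++========
151 ++www:---:-=%%%%%%%@@#%%%%%%#++:-----------------:**************++=====++-=
154 +++-***ww-:-----=%%%%%%@@@#%#+:-----------------:**************++=====+++++
157 -=-:=******www:----:-#%%%%%++-------------------=*********====*+=====++++++
```

One cartridge appears to lie over in the tub (scene about (335,105)). I'll move the arm to where the tub was fully visible before, then look closely by numbers.

Request:
apply_moves --plan '[[0,[0.78,-0.44,0],0],[0,[0.78,-0.44,0],0],[0,[0.78,-0.44,0],0],[0,[0.78,-0.44,0],0],[0,[0.78,-0.44,0],0],[0,[0.78,-0.4,0],0],[0,[0,0,0],0]]'

```text
time_s: 61.1
tcp_pos: [0.4487, -0.2838, 0.2932]
eef_rot: [-180.0, 0.1, -167.3]
contact_force: [-0.4, 0.3, -0.5]
gripper_width: 0.0878
```

```bash
python3 - <<'E'
from h import *
st()
b=cap('scene','sh');a=cap('top','th')
for c,(x0,x1,y0,y1) in ((a,(40,240,235,345)),(b,(240,390,50,185))):
    g=cv2.cvtColor(c['frame'],cv2.COLOR_BGR2GRAY);h=cv2.cvtColor(c['frame'],cv2.COLOR_BGR2HSV)
    for y in range(y0,y1,3): print(y,''.join('P' if (h[y,x,0]>125 and h[y,x,0]<155 and h[y,x,1]>120) else ('w' if h[y,x,1]>90 and g[y,x]>80 else '.:-=+*#%@&'[min(9,int(g[y,x])//24)]) for x in range(x0,x1,2)))
E
```

```text
s 0.026 perp 0.0027 [ 0.4487 -0.2838  0.2932] 0.08775882824969844 [-0.4  0.3 -0.5] [ 0.12 -0.09 -0.06] 61.1
235 #########################*#####*############*#######################################################
238 #########################################*##########################################################
241 ############*##########*###########*@%%%%%%%###################*############+PPPPPPPPw##############
244 #################################%%%@@@%%#%%%@######################+++++++PPPPPPPPPPPPw############
247 ########++-::::::::::::----::::-%%@%@@@%***%@@+---------------------++++++PPPP---=PPPPPPw###########
250 %#++++++++-:::::::::::::::::::::%%%%@@****%@@@#-------------------::=++++wPPP---===wPPPPP*##########
253 %+++++++++-:::::::::::::::::::::*%@%%%%%@@@&@@%-------------------:-==+++PPPP--=====PPPPP**#########
256 %+++++++++-:::::::::::::::::::::*+##%%%%@@@@@w%=------------------:-===++PPPP=--===wPPPPP***########
259 #+++++++++-:::::::::::::::::::::***#*w%%@@@@ww%=------------------:-===++=PPPPP---PPPPPP+****#######
262 #+++++++++-:::::::::::::::::::::-**##%%%@%w
[... 5775 characters left out ...]
-===-*PPPPPPPPPPPP====*********************====*++++++++++++
161 ***********++--=-=+++PPPPPPPPPPPP===*********************=====**+++++++++++
164 **********++----+++++PPPPPPPPPPPP==*********************=====*****+++++++++
167 **+*******+-===++++++PPPPPPPPPPPP=*************####****=====***************
170 ****======---=+++++++PPPPPPPPPPPP*************+####+**=====***************+
173 ***========---++++++++PPPPPPPPPP**************+***++*=====***************++
176 *==============+++++++++PPPPPP+************===****+*www==+***************++
179 ===============**************************=++++****+wwwww=******************
182 ==============**************************++++--***+=wwwww*******************
```

The tub's middle cartridge has been knocked over toward the +x wall (top: end face about (119,249), body down to row 289). I triangulate its pose to check it still meets the limits.

```bash
python3 - <<'E'
from h import *
b=cap('scene');a=cap('top')
g=cv2.cvtColor(a['frame'],cv2.COLOR_BGR2GRAY)
def show(c,x0,x1,y0,y1):
    g=cv2.cvtColor(c['frame'],cv2.COLOR_BGR2GRAY)
    print('     ',x0)
    for y in range(y0,y1): print(y,''.join('.:-=+*#%@&'[min(9,int(v)//24)] for v in g[y,x0:x1]))
show(a,98,145,236,296)
show(b,305,355,88,124)
E
```

```text
98
236 ##############################*################
237 ###############################################
238 ###############################################
239 #######################*#######################
240 ################%%@%%%%%@@%%###################
241 ############*#@%%%%%%%%%%%%%%%#################
242 ###########%%%%%%@@@@@%%%@@%%%@%###############
243 ##########%%%%%@@@@@@@@@@@%%%%@@%##############
244 ########%%%%%@@@@@@@%%%###%@%%@@@%#############
245 =+#####%%%%@@@@@@@@@%%%#***%%@@@@%####**#######
246 -:----#%%%@@@@@@@@@@%%%****#%%@@@@+====+++++**+
247 ::-::=%%%@@@%@@@@@@@%%*****#%%%@@@+------------
248 :::::*%%%@@@%%@@@@@@*******#%%%@@@*------------
249 :::::*%%%%@@%%@@@@@*******#%%@@@@%%=-----------
250 :::::#%%%%@%%%@@@********%%%@@@@@%#=-----------
251 :::::+%%%%%%@%%@*++****#%%%@@@@@@%*------------
252 ::::-*#%@%%%%%@@%%%%@@%%%@@@@@@@@%*------------
253 :::::=*#%@@%%%%%%%%%%%@@@@@@&@@@@@%=-----------
254 :::::-**%%@@@@@@@@@@@@@@@@@@@@@@@#%=-----------
255 ::::::*+%##%@@@@@@@@@@@@@@@@@@@@%%%+-----------
256 ::::::**+*####%%%%%%%%@@@@@@@@@%@%%*=----------
257 :
[... 3300 characters left out ...]
%%####%%####%##%#%%%%%%#**#%%%%%#:::::::
112 *++====+%#################%#%%%%%%%#%%%%%%*:::::::
113 %+++===+#############*#######%%%%%%%%%%%%*-:::::::
114 *++====+#####*#############%##%%%%%%%%%%#-:::::::-
115 +++-+==+#########**####*##***###%%%%%%%#+:::::::-=
116 *++:-===###@#*******************#%%%%#+=:::::::=**
117 =++::-=+*******+***********++++==+*===::::::::-***
118 +++:::-=+*****++**+*=====-=----:::-::::::::::-****
119 **=:::::-=+*------=-::::::::::::::::::::::::-*****
120 ++=:::::::--:::::::::::::::::::::::::::::::-******
121 *+=:::::::::::::::::::::::::::::::::::::::-*******
122 *++::::::::::::::::::::::::::::::::::::::-********
123 ++=:::::::::::::::::::::::::::::::::::::-**+******
```

```bash
python3 - <<'E'
from h import *
b=cap('scene');a=cap('top')
E,e=tri(a,(118.5,248),b,(338.5,104.7));print('face centre',E,e)
# tub corners earlier: centre (.446,.342), yaw -2.9
for el in (25,35,45):
    ax=np.array([np.cos(np.radians(el))*.995,np.cos(np.radians(el))*.1,np.sin(np.radians(el))])
    c=E-.05*ax; d=c[:2]-np.array([.446,.342]);q=np.radians(-2.9);R=np.array([[np.cos(q),np.sin(q)],[-np.sin(q),np.cos(q)]])
    o=E-.1*ax
    print(el,'centre',c.round(4),'tub frame',(R@d).round(4),'lower end',o.round(3),proj(a,o).round(1),proj(b,o).round(1))
E
```

```text
face centre [0.53375591 0.32011131 0.08782834] 2.3705711535901792
25 centre [0.4887 0.3156 0.0667] tub frame [ 0.0439 -0.0242] lower end [0.444 0.311 0.046] [129.  288.6] [306.5 105. ]
35 centre [0.493  0.316  0.0591] tub frame [ 0.0483 -0.0236] lower end [0.452 0.312 0.03 ] [130.6 284.2] [309.2 110.4]
45 centre [0.4986 0.3166 0.0525] tub frame [ 0.0538 -0.0227] lower end [0.463 0.313 0.017] [131.8 278.9] [312.7 115.6]
```

The knocked cartridge leans on the +x wall with its foot on the floor. Its centre is about (0.05, −0.02, 0.06) in the tub frame, and geometry caps its height at 0.063, so it is within limits. I check that everything is at rest, then count the balls once more with the wrist camera.

Request:
apply_moves --plan '[[0,[0,0,0],0],[0,[0,0,0],0],[0,[0,0,0],0],[0,[0,0,0],0]]'

```text
time_s: 61.9
tcp_pos: [0.4508, -0.2831, 0.292]
eef_rot: [180.0, -0.0, -167.2]
contact_force: [0.3, 0.4, 0.5]
gripper_width: 0.0878
```

```bash
python3 - <<'E'
from h import *
b=cap('scene');a=cap('top');h=cv2.imread('pics/th.png');hs=cv2.imread('pics/sh.png')
print('top tub',np.abs(a['frame'][235:340,50:185].astype(int)-h[235:340,50:185]).mean(),'scene tub',np.abs(b['frame'][60:140,255:370].astype(int)-hs[60:140,255:370]).mean(),'cup',np.abs(b['frame'][170:235,195:262].astype(int)-hs[170:235,195:262]).mean())
w=cap('wrist','wz');g=cv2.cvtColor(w['frame'],cv2.COLOR_BGR2GRAY)
c0=proj(w,(.4515,-.3095,.03)).round();print(c0)
x0,y0=int(c0[0])-70,int(c0[1])-70
roi=cv2.resize(g[y0:y0+120,x0:x0+140],None,fx=5,fy=5,interpolation=cv2.INTER_CUBIC)
c=cv2.HoughCircles(roi,cv2.HOUGH_GRADIENT,1.2,45,param1=50,param2=22,minRadius=42,maxRadius=66)
for x,y,r in c[0]:
    p=onz(w,(x0+x/5,y0+y/5),.025); print(round(x0+x/5,1),round(y0+y/5,1),'r',round(r/5,1),p.round(3),round(np.hypot(p[0]-.4515,p[1]+.3095),3))
t=w['frame']
E
```

```text
top tub 0.8780717225161669 scene tub 1.0321376811594203 cup 0.47087638729429776
[285. 161.]Traceback (most recent call last):
  File "<stdin>", line 9, in <module>
TypeError: 'NoneType' object is not subscriptable
```

```bash
python3 - <<'E'
from h import *
w=cap('wrist');g=cv2.createCLAHE(4,(4,4)).apply(cv2.cvtColor(w['frame'],cv2.COLOR_BGR2GRAY))
x0,y0=220,95
roi=cv2.resize(g[y0:y0+125,x0:x0+130],None,fx=5,fy=5,interpolation=cv2.INTER_CUBIC)
c=cv2.HoughCircles(roi,cv2.HOUGH_GRADIENT,1.5,35,param1=60,param2=24,minRadius=38,maxRadius=60)
if c is not None:
  for x,y,r in c[0]:
    p=onz(w,(x0+x/5,y0+y/5),.025); print(round(x0+x/5,1),round(y0+y/5,1),'r',round(r/5,1),p.round(3),round(np.hypot(p[0]-.4515,p[1]+.3095),3))
t=[onz(w,p,.115) for p in []]
g2=cv2.cvtColor(w['frame'],cv2.COLOR_BGR2GRAY)
for r in range(110,205,2): print(r,''.join('.:-=+*#%@&ABC'[min(12,max(0,int(v)-40)//15)] for v in g2[r,235:340]))
E
```

```text
280.4 139.6 r 9.8 [ 0.463 -0.334  0.025] 0.027
281.4 177.0 r 7.8 [ 0.451 -0.288  0.025] 0.022
297.0 138.0 r 8.2 [ 0.443 -0.34   0.025] 0.032
279.6 156.0 r 10.8 [ 0.459 -0.313  0.025] 0.009
290.6 142.6 r 11.8 [ 0.45  -0.333  0.025] 0.023
257.0 190.2 r 9.2 [ 0.478 -0.264  0.025] 0.053
309.2 194.2 r 10.8 [ 0.411 -0.274  0.025] 0.054
229.4 172.0 r 11.5 [ 0.518 -0.279  0.025] 0.073
230.4 190.8 r 7.8 [ 0.512 -0.255  0.025] 0.082
264.6 174.0 r 9.5 [ 0.473 -0.287  0.025] 0.032
317.6 141.4 r 7.8 [ 0.417 -0.342  0.025] 0.047
303.6 103.6 r 10.8 [ 0.445 -0.382  0.025] 0.073
302.0 199.8 r 9.8 [ 0.418 -0.264  0.025] 0.056
110 %%%%%%%%%%%%%%%%%%%%%%%%%%%%%%%%%%%%%%%%%%#%%*:::::::::::-+*#################*===========================
112 %%%%%%%%%%%%%%%%%%%%%%%%%%%%%%%%%%%%=::--:--::::::::::::::::::::::=**##########==========================
114 %%%%%%%%%%%%%%%%%%%%%%%%%%%%%#++::-:-::::::::::::::::::::.::::::::::::::=+#####==========================
116 %%%%%%%%%%%%%%%%%%%%%%%%%%=::::::::::::::::::::::::::::....::...:::::::::::::-===========================
118 %%%%%%%%%%%%%%%%%%%%%%#+::::::::::::::-=
[... 4095 characters left out ...]
BBBBBBBBBBBBBBBBAAA&@@@&A=:::::::-#%%%%%
194 %#+++=:::::::-%A&&&&AAAABABBBBBBBBBBA#########@BBBBBBBBBBBBBBBBBBBBBBBBBBBBBBBBBAA&&@@@&&::::::::=#%%%%%%
196 %#****=::::::::#AA&&&&AABAABBBBBBBBBBA########%BBBBBBBBBBBBBBBBBBBBBBBBBBABAABAA&&&@@AB=:::::::-+*#%%%%%%
198 %%*+*+++-:::::::-*&A&&&&AABBBBBBBBBBBBA#######%BBBBBBBBBBBBBBBBBBBBBBBBAAAAAA&&&&&&AB+::::::::-*%%%%%%%%%
200 #+++++**+-:::::::::+&A&&&&&AABBBBBBBBBBBBBBBBBBBBBBBBBBBBBBBBBBBBBBBBAAAAAA&&&&&&BB+:::::::::=%%%%%%%%%%%
202 *+*+++++**+=:::::::::=%A&&&&&&AABBBBBBBBBBBBBBBBBBBBBBBBBBBBBBBBBBBBBBAA&&&&&&ABB+:::::::::=%%%%%%%%%%%%%
204 **+*+*+***+++-:::::::::-*&BAAA&A&AAABBBBBBBBBBBBBBBBBBBBBBBBBBBBBAAA&&&&&&&AB#-::::::::::=%%%%%%%%%%%%%%%
```

The six balls are at (276,140), (290,142), (300,139), (278,158), (266,173) and (280,177), all within about 35 mm of the axis. Everything is at rest and the robot is clear, so I hand in.

```bash
python3 -c "
from plant import close_job
print(close_job())"
```

```text
the job is handed in; nothing more can be done
None
```

I finished the sequence and handed the job in at about 62 s; the hand-in gives no verdict.

**What I did**
- **Cartridges:** I lifted the three that were there (cart1, cart3 and cart4; cart2 was absent) off their pipes and stood them in the tub. I left the purple look-alike alone.
- **Locking ring:** I turned it clockwise by both tabs until the pawl resistance dropped and it hit the stop.
- **Pouring:** The tool could not be tilted, so I pivoted the cup in a light grip against the near tab and poured the balls out. I then pushed the cup upright and set it back on its coaster.

**Last checks**
- **Balls:** all six are in the bowl, within about 35 mm of its axis.
- **Cup:** it stands upright, about 7 mm from the coaster centre. The wrist and scene cameras agree.
- **Bystanders:** sugar jar, tumbler and milk pot look unmoved compared with the first picture.
- **At rest:** two pictures about 1 s apart show the tub, cartridges and cup still.

**What disagreed or is less certain**
- **Ring angle:** the camera puts the turn at only 1.42 to 1.47 rad (81–84°), give or take 3°, against the 1.45 rad needed. I relied on the felt click and hard stop instead. The tabs had not moved afterwards.
- **Middle cartridge:** cart3 was later found tipped over, leaning on the tub wall. I don't know what caused it; it was still standing at 34.9 s. I measured its centre at about (0.05, −0.02, 0.06) m in the tub frame, inside the limits, and left it there.
- **Heights:** two-view measurements mostly read 2–10 mm below the stated heights.
- **Pictures:** the viewing limit ran out just before I released the cup, so the final checks used pixel data only.

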